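# Charge the bowl finisher

## Task

Put every machined aluminium part that lies on the bench into the bowl of the finisher, then pour all the deburring stones out of the cup over them (any stone that misses goes into the bowl too), and stand the empty cup upright in the middle of its pad again. Then turn the crank clockwise, seen from above, to swing the cover fully over the bowl until its clutch slips, and stop there: after the slip begins the crank must not be turned on more than about a quarter of a right angle. Leave the other things on the bench alone.

Things in the scene. Friction and masses are not known exactly. Their poses are not given: they have to be found in the camera images.
- finisher: bench bowl finisher, fixed: round grey foot 172 mm in diameter and 10 mm high, round grey open bowl on it, and a steel post beside the bowl that carries a swing cover. Origin on the bench under the bowl's centre; +x points from the bowl's centre to the post, 115 mm away. Bowl: inner diameter 144 mm near the rim and about 128 mm at the floor, outer 156 mm, inner floor 24 mm and rim 94 mm above the bench
- bowl_in (a point): centre of the bowl's inner floor, 24 mm above the bench; z up
- pivot (a point): top of the steel post, on the vertical pivot axis of cover and crank, 97 mm above the bench
- cover (a joint): swing of the aluminium cover (disc of 160 mm diameter, 8 mm thick, underside 4 mm above the bowl's rim) about the post's vertical axis, rad: 0 to 0.2 swung aside, clear of the bowl; grows as it turns clockwise seen from above; 1.75 is its stop, right over the bowl. Friction 0.08 N m; it stays where it is left
- crank (a joint): slip of the crank against the cover, rad: 0 at the start. The crank sits on the cover's pivot and turns it through a slip clutch of 0.5 N m: while the cover is free both turn together and this stays near 0; when the cover is at its stop the clutch slips and this grows as the crank is turned on clockwise (turning back lessens it)
- crank_knob (a point): middle of the crank's upright round black knob, 20 mm in diameter, 150 mm above the bench. The knob stands 65 mm from the pivot axis, on the side away from the cover; it is fixed to the flat crank arm and reaches from the arm's top at 126 mm to 171 mm above the bench. Nothing near it is higher
- cup: square steel cup, open on top, outside 58 x 58 mm (x, y) and 88 mm high, flat upright sides, walls 3 mm, floor 3 mm, a thin bead round the lip; 0.12 kg. Origin at the centre of its underside, z to its mouth. At the start it stands on the pad and holds the stones, which fill it to about 40 mm; it keeps them up to a lean of about 45 degrees
- pad: flat orange pad 104 x 76 x 5 mm (x, y, z), fixed to the bench; origin at the centre of its underside. The cup's place
- insert_a: machined aluminium part, may be absent: base 34 x 42 mm (x, y) and 10 mm high with a smaller block 28 x 25 mm on it up to 22 mm (x -14 to 14, y -17 to 8 mm); origin at the centre of its underside; 0.06 kg
- insert_c: machined aluminium part, may be absent: base 36 x 36 mm and 16 mm high with a smaller block 28 x 20 mm on it up to 36 mm (x -14 to 14, y -14 to 6 mm); origin at the centre of its underside; 0.09 kg
- al_part: turned aluminium part, may be absent: base 46 x 46 mm, 20 mm high, with a round top 34 mm in diameter up to 48 mm; origin at the centre of its underside; 0.18 kg
- eyepiece: black microscope eyepiece 47 mm in diameter, 63 mm high, to be left alone; origin at the centre of its underside
- tin: round open metal tin 76 mm in diameter, 46 mm high, under the open cover, to be left alone; origin at the centre of its underside
- stone1: deburring stone: short round reddish cylinder, 20 mm in diameter, 18 mm long along its z, edges rounded; smooth glazed ceramic (friction about 0.3: it slides out of the cup once the mouth points 20 to 25 degrees below level); origin at its centre; 14 g. 5 to 8 of these stones are in the cup at the start
- stone2: deburring stone: short round reddish cylinder, 20 mm in diameter, 18 mm long along its z, edges rounded; smooth glazed ceramic (friction about 0.3: it slides out of the cup once the mouth points 20 to 25 degrees below level); origin at its centre; 14 g. 5 to 8 of these stones are in the cup at the start
- stone3: deburring stone: short round reddish cylinder, 20 mm in diameter, 18 mm long along its z, edges rounded; smooth glazed ceramic (friction about 0.3: it slides out of the cup once the mouth points 20 to 25 degrees below level); origin at its centre; 14 g. 5 to 8 of these stones are in the cup at the start
- stone4: deburring stone: short round reddish cylinder, 20 mm in diameter, 18 mm long along its z, edges rounded; smooth glazed ceramic (friction about 0.3: it slides out of the cup once the mouth points 20 to 25 degrees below level); origin at its centre; 14 g. 5 to 8 of these stones are in the cup at the start
- stone5: deburring stone, may be absent: short round reddish cylinder, 20 mm in diameter, 18 mm long along its z, edges rounded; smooth glazed ceramic (friction about 0.3: it slides out of the cup once the mouth points 20 to 25 degrees below level); origin at its centre; 14 g. 5 to 8 of these stones are in the cup at the start
- stone6: deburring stone, may be absent: short round reddish cylinder, 20 mm in diameter, 18 mm long along its z, edges rounded; smooth glazed ceramic (friction about 0.3: it slides out of the cup once the mouth points 20 to 25 degrees below level); origin at its centre; 14 g. 5 to 8 of these stones are in the cup at the start
- stone7: deburring stone, may be absent: short round reddish cylinder, 20 mm in diameter, 18 mm long along its z, edges rounded; smooth glazed ceramic (friction about 0.3: it slides out of the cup once the mouth points 20 to 25 degrees below level); origin at its centre; 14 g. 5 to 8 of these stones are in the cup at the start
- stone8: deburring stone, may be absent: short round reddish cylinder, 20 mm in diameter, 18 mm long along its z, edges rounded; smooth glazed ceramic (friction about 0.3: it slides out of the cup once the mouth points 20 to 25 degrees below level); origin at its centre; 14 g. 5 to 8 of these stones are in the cup at the start
Mind the look-alikes: they are no part of the job. What is shaped like the insert_a but turquoise is not meant.

How it is judged:
By the outcome, as a careful person would: the job done as asked, in the order asked, and still so for the second after the job is handed in, with the robot touching nothing.
Of stone5, stone6, stone7, stone8 only 1 to 4 are there at a start; the rules pass over those that are not, and their reading is None.
Of insert_a, insert_c, al_part only 2 to 3 are there at a start; the rules pass over those that are not, and their reading is None.
At some moment in a run one of insert_a, insert_c, al_part may be knocked a few centimetres aside while the robot is not near it.
It also fails if it takes over 192 s, if anything falls off the work surface, if the arm or the gripper's body presses on something with over 40 N, if the wrist force passes 120 N, or if a joint passes its speed limit or range.

## Robot

A 6-joint arm with a two-finger parallel gripper is mounted at the origin on the work surface; the furniture and walls round the work are solid. World frame = base frame: x ahead of the robot, y to its left, z up, the work surface at z = 0. Lengths are in mm, angles in rad, forces in N, time in s.
With the tool pointing down it reaches from about 275 to 1000 mm from the base axis. Payload 8.4 kg.
Tool frame: the origin (TCP) lies midway between the tips of the shut fingers; the grasp point (between the pads) lies 19 mm behind it; z points along the fingers, x is the direction in which the jaws open and shut, and the axes are right-handed (so a half turn about z gives the same grasp; the last joint's range is limited). The gripper opens to 85 mm and grips with 20 to 120 N. Pads are 22 mm wide; open, the fingers measure 114 mm over their backs; the gripper's body (76 mm by 85 mm) begins 54 mm behind the grasp point. The pads swing forward as they close: fully open they stand 13 mm farther back than shut.
Start: joints at [1.13, 0.353, 1.633, -0, 1.155, -0.002], TCP at [265.532, 565.792, 231.281] pointing down, gripper open.
Joint ranges: [-2.63, 2.63], [-0.92, 2.1], [0.06, 2.66], [-1.3, 4.44], [0, 2.69], [-3.02, 3.02]. Speed limits (rad/s): [2.22, 2.22, 2.79, 3.14, 3.14, 3.14].

## Interface

Orientations are given as [roll, pitch, yaw] about the fixed x, y, z axes, in that order (R = Rz(yaw) Ry(pitch) Rx(roll)).
In Python, from rig import sense, grab_frame, camera_model, job gives the robot as it stands.
- The arm moves only by the tool arm_command, never from a script. Its argument "plan" is a list of rows, each an object with "translation": the shift along the tool's x, y, z in cm, a list of three; "twist": the turn about the tool's z in rad; "gripper": the opening, from 0 (shut) to 1 (fully open). A call has exactly 5 rows; each row is the pose to reach, as a shift and turn from the pose measured when the call began, along the tool's axes at that moment; what a row does not reach only later rows make up. A row lasts 1/12 s, in which the tool goes at most 41.7 mm and 7.16 degrees, less where a joint would pass 70% of its speed; a pose out of reach is approached as far as the arm can. A call with a gripper value outside its range is refused whole. The fingers move at their own pace and stop on an object; "squeeze" is the grip in N (left out, the last holds). Time passes only in rows, so rows that repeat a pose let the fingers close, or fill a call up. It gives the time, the measured TCP pose, the force and the opening at its end, in the units of the state.
- sense(): the state, without advancing time (a new reading comes with each control period).
- grab_frame(name): name is "side" or "top" or "wrist"; returns the picture (420x560x3 uint8, blue, green, red); there is no depth.
- camera_model(name): a dict with "fx", "fy", "cx", "cy" (pixels), "dist_coeffs" ([k1, k2, p1, p2, k3] as OpenCV has them; the pictures are not rectified), "pose" (4x4, takes a point from camera to world coordinates). Camera axes: x right, y down, z forward; pixel columns grow to the right and rows downward; lengths in mm; the calibration is good to about 2 mm. A picture is of the moment at which its call begins: read the wrist's pose just before it. camera_model takes no time and is no camera call; for the wrist camera it gives the pose at the moment of the call.
- job.sign_off(): hands the job in, once; it reports no verdict.
The state is a dict: "clock": time; "qpos": joint angles; "qvel": joint speeds; "joint_efforts": joint torques, N m; "eef_pos": TCP position; "tcp_rot": TCP orientation; "contact_force": force on the tool from outside, world axes, zero at the start; "wrist_torque": the same for the moment, N m; "opening": opening from 0.0 (shut) to 1.0 (fully open).
Only numpy, scipy, OpenCV 4.12 (cv2) and the standard library are available. Lean on these libraries where they do the work, as an engineer would, in place of code of your own. Each camera call takes 0.05 s, during which the arm holds its last target.

## Working session

There is one attempt and no reset: what is moved stays moved. The work goes in short steps, Python scripts to look and compute and a tool call to move; the robot and the scene stay as the last step left them, time stands still between calls to the robot, and variables do not carry over. Pictures are saved under pics/ and viewed, and the job is handed in when it is done.

Besides the shell and the picture viewer there is one more tool, called after "Call:" as a command line: name --argument value ..., lists and objects as JSON in quotes. arm_command: Moves the arm, as the interface text tells. Its arguments: {"type":"object","properties":{"plan":{"type":"array","items":{"type":"object","properties":{"translation":{"type":"array","items":{"type":"number"}},"twist":{"type":"number"},"gripper":{"type":"number"}}}},"squeeze":{"type":"number"}},"required":["plan"]}

```bash
ls; mkdir -p pics; cat > h.py <<'E'
from rig import sense, grab_frame, camera_model, job
import numpy as np, cv2
def snap(n,f):
    im=grab_frame(n); cv2.imwrite('pics/'+f+'.png',im); return im
def ray(cm,u,v):
    K=np.array([[cm['fx'],0,cm['cx']],[0,cm['fy'],cm['cy']],[0,0,1.]])
    p=cv2.undistortPoints(np.array([[[u,v]]],float),K,np.array(cm['dist_coeffs'],float))[0,0]
    T=np.array(cm['pose']); d=T[:3,:3]@np.array([p[0],p[1],1]); return T[:3,3],d
def at(cm,u,v,z):
    o,d=ray(cm,u,v); return np.round(o+d*(z-o[2])/d[2],1)
def proj(cm,P):
    K=np.array([[cm['fx'],0,cm['cx']],[0,cm['fy'],cm['cy']],[0,0,1.]])
    T=np.linalg.inv(np.array(cm['pose'])); P=np.atleast_2d(np.array(P,float))
    r,_=cv2.Rodrigues(T[:3,:3]); return np.round(cv2.projectPoints(P,r,T[:3,3],K,np.array(cm['dist_coeffs'],float))[0][:,0],1)
def crop(im,u0,v0,u1,v1,k,f):
    cv2.imwrite('pics/'+f+'.png',cv2.resize(im[v0:v1,u0:u1],None,fx=k,fy=k,interpolation=cv2.INTER_CUBIC))
def delta(target,yawd=0):
    """shift in cm along tool axes to reach target xyz"""
    s=sense(); from scipy.spatial.transform import Rotation as R
    M=R.from_euler('xyz',s['tcp_rot']).as_matrix()
    return np.round(M.T@(np.array(target)-np.array(s['eef_pos']))/10,2)
def st():
    s=sense()
    print(round(s['clock'],2),np.round(s['eef_pos'],1),np.round(s['tcp_rot'],3),'q',np.round(s['qpos'],3),'F',np.round(s['contact_force'],1),'op',round(s['opening'],3))
E
python3 - <<'E'
from h import *
st()
for n in ('side','top','wrist'):
    snap(n,n+'0'); c=camera_model(n); print(n,c['fx'],np.round(c['pose'],2).tolist())
s=sense();print(s.keys())
E
```

```text
pics
0.0 [265.4 565.4 230.6] [-3.142e+00  1.000e-03  1.132e+00] q [ 1.13   0.354  1.634  0.     1.155 -0.002] F [-0.8 -0.4 -0.5] op 1.007
side 422.0598080137455 [[-0.9, -0.16, 0.41, 38.52], [-0.44, 0.35, -0.83, 913.67], [-0.01, -0.92, -0.38, 426.87], [0.0, 0.0, 0.0, 1.0]]
top 419.34392982723085 [[-0.02, -0.99, 0.12, 276.69], [-1.0, 0.02, 0.0, 197.65], [-0.01, -0.12, -0.99, 1184.64], [0.0, 0.0, 0.0, 1.0]]
wrist 338.0564193752476 [[0.42, 0.86, 0.29, 190.56], [0.91, -0.4, -0.14, 600.0], [-0.0, 0.32, -0.95, 374.16], [0.0, 0.0, 0.0, 1.0]]
dict_keys(['clock', 'qpos', 'qvel', 'joint_efforts', 'eef_pos', 'tcp_rot', 'contact_force', 'wrist_torque', 'opening'])
```

View pics/side0.png

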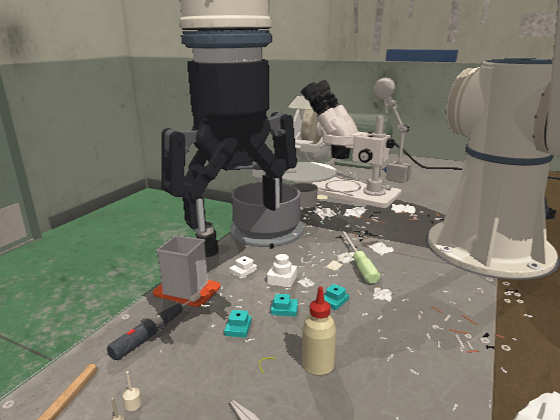

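View pics/top0.png

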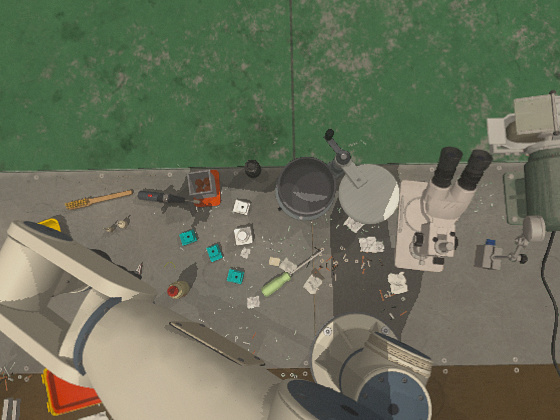

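View pics/wrist0.png

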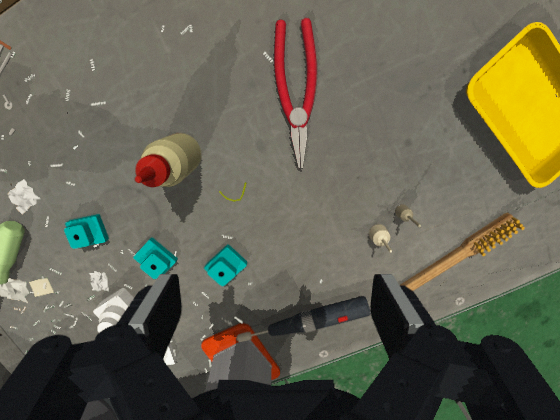

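```bash
python3 - <<'E'
from h import *
t=cv2.imread('pics/top0.png'); s=cv2.imread('pics/side0.png')
crop(t,120,120,420,300,2.6,'tc0'); crop(s,140,220,360,345,3.5,'sc0')
E
```

```text
(no output)
```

View pics/tc0.png

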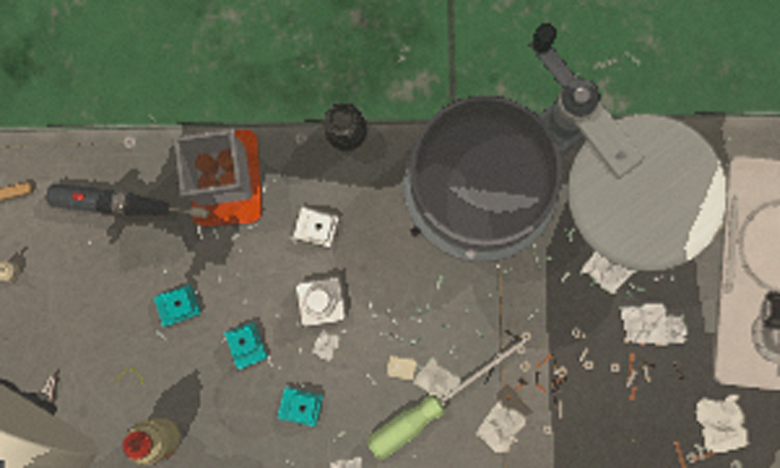

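View pics/sc0.png

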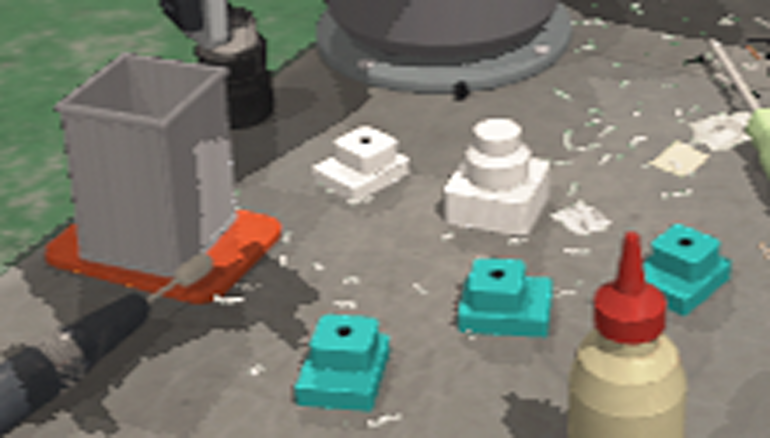

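```bash
python3 - <<'E'
from h import *
c=camera_model('top')
f=lambda x,y:(120+x/2.6,120+y/2.6)
for n,p,z in [('bowl rim L',(410,170),94),('bowl rim R',(562,170),94),('rim top',(486,96),94),('rim bot',(486,246),94),('post',(580,97),126),('knob',(545,33),171),('cover',(647,192),106),
 ('insA hole',(319,227),22),('A c1',(305,206),10),('A c2',(340,213),10),('A c3',(330,250),10),('A c4',(294,241),10),
 ('al top',(319,300),48),('alc1',(297,283),20),('alc2',(341,277),20),('alc3',(346,320),20),('alc4',(300,328),20),
 ('cupTL',(177,138),88+5),('cupTR',(236,130),93),('cupBR',(246,188),93),('cupBL',(185,196),93),('padTR',(255,130),5),('padBR',(262,219),5),('padBL',(196,228),5),('eyep',(346,122),63),('benchedge',(300,125),0),('scr',(200,212),5)]:
    print(n,at(c,*f(*p),z))
s=camera_model('side'); g=lambda x,y:(140+x/3.5,220+y/3.5)
for n,p,z in [('insA hole',(365,140),22),('al top',(497,125),48),('alc front',(525,232),0),('alc left',(446,222),0),('cup top near',(165,122),93),('cup top L',(62,104),93),('cup far',(125,57),93),('cup R',(228,72),93),('pad R',(281,228),5),('pad near',(200,300),5),('pad L',(47,255),5)]:
    print(n,at(s,*g(*p),z))
E
```

```text
bowl rim L [467.5 204.7  94. ]
bowl rim R [464.2  50.8  94. ]
rim top [542.5 125.6  94. ]
rim bot [388.4 129.8  94. ]
post [531.6  34.6 126. ]
knob [584.   72.6 171. ]
cover [438.1 -31.6 106. ]
insA hole [420.  304.2  22. ]
A c1 [444.8 320.3  10. ]
A c2 [436.4 282.3  10. ]
A c3 [396.2 293.6  10. ]
A c4 [406.8 332.5  10. ]
al top [340.2 302.5  48. ]
alc1 [360.4 328.5  20. ]
alc2 [365.9 281.3  20. ]
alc3 [319.9 276.5  20. ]
alc4 [312.4 325.6  20. ]
cupTL [505.7 441.5  93. ]
cupTR [512.7 381.4  93. ]
cupBR [452.6 371.3  93. ]
cupBL [445.7 433.1  93. ]
padTR [531.3 375.2   5. ]
padBR [432.2 367.9   5. ]
padBL [423.8 439.9   5. ]
eyep [525.3 271.   63. ]
benchedge [537.  326.1   0. ]
scr [441.3 435.6   5. ]
insA hole [422.7 306.8  22. ]
al top [343.4 302.4  48. ]
alc front [318.5 320.9   0. ]
alc left [360.1 330.3   0. ]
cup top near [448.5 438.8  93. ]
cup top L [504.4 445.7  93. ]
cup far [510.  392.5  93. ]
cup R [452.3 383.9  93. ]
pad R [430.8 378.9   5. ]
pad near [430.8 448.    5. ]
pad L [523.7 450.5   5. ]
```

```bash
python3 - <<'E'
from h import *
print(delta([385,300,190]))
E
```

```text
[-18.95  22.11   4.09]
```

Call:
arm_command --plan '[{"translation":[-2.6,3.0,0.5],"gripper":1},{"translation":[-5.2,6.0,1.1],"gripper":1},{"translation":[-7.8,9.0,1.7],"gripper":1},{"translation":[-10.4,12.1,2.3],"gripper":1},{"translation":[-13,15.1,2.8],"gripper":1}]'

```text
schema error: expected keys translation, twist, gripper
```

Call:
arm_command --plan '[{"translation":[-2.0,2.4,0.5],"gripper":1},{"translation":[-4.0,4.6,0.9],"gripper":1},{"translation":[-6,7.0,1.3],"gripper":1},{"translation":[-6,7.0,1.3],"gripper":1},{"translation":[-6,7.0,1.3],"gripper":1}]'

```text
schema error: expected keys translation, twist, gripper
```

```bash
python3 - <<'E'
from h import *
st(); snap('wrist','w1'); snap('top','t1')
E
```

```text
0.15 [265.4 565.5 230.8] [-3.142e+00  1.000e-03  1.132e+00] q [ 1.13   0.353  1.634  0.     1.155 -0.002] F [-0.6  0.2 -0.6] op 0.998
```

View pics/w1.png

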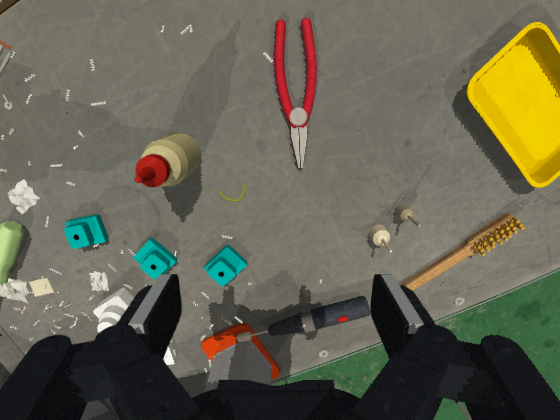

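View pics/t1.png

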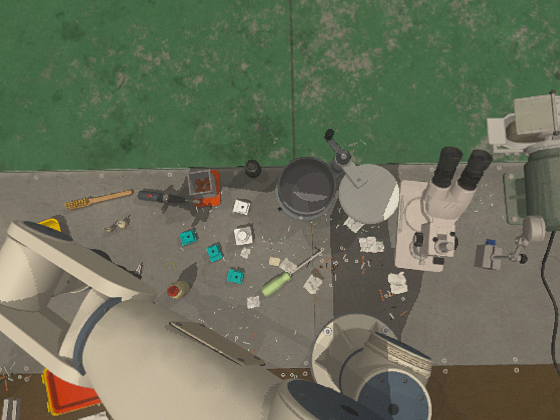

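Twist is required in each row. Wrist view shows three turquoise look-alikes (85,232), (155,257), (225,265); the wanted whites are partly behind the left finger (115,310), (165,355).

Call:
arm_command --plan '[{"translation":[-2.6,3.0,0.5],"twist":0,"gripper":1},{"translation":[-5.2,6.0,1.1],"twist":0,"gripper":1},{"translation":[-7.8,9.0,1.7],"twist":0,"gripper":1},{"translation":[-10.4,12.1,2.3],"twist":0,"gripper":1},{"translation":[-13,15.1,2.8],"twist":0,"gripper":1}]'

```text
clock: 0.67
eef_pos: [347.1, 382.0, 202.6]
tcp_rot: [3.142, 0.001, 1.133]
contact_force: [1.4, 0.2, 0.6]
opening: 1.001
```

Call:
arm_command --plan '[{"translation":[-2.0,2.4,0.5],"twist":0,"gripper":1},{"translation":[-4.0,4.6,0.9],"twist":0,"gripper":1},{"translation":[-6,7.0,1.3],"twist":0,"gripper":1},{"translation":[-6,7.0,1.3],"twist":0,"gripper":1},{"translation":[-6,7.0,1.3],"twist":0,"gripper":1}]'

```text
clock: 1.08
eef_pos: [385.5, 296.7, 189.6]
tcp_rot: [-3.141, 0.001, 1.13]
contact_force: [-0.5, 0.6, 0.2]
opening: 1.004
```

```bash
python3 - <<'E'
from h import *
st(); snap('wrist','w2'); snap('top','t2')
E
```

```text
1.08 [385.5 296.7 189.6] [-3.141e+00  1.000e-03  1.130e+00] q [ 0.653  0.187  1.964 -0.     0.992 -0.476] F [-0.5  0.6  0.2] op 1.004
```

View pics/w2.png

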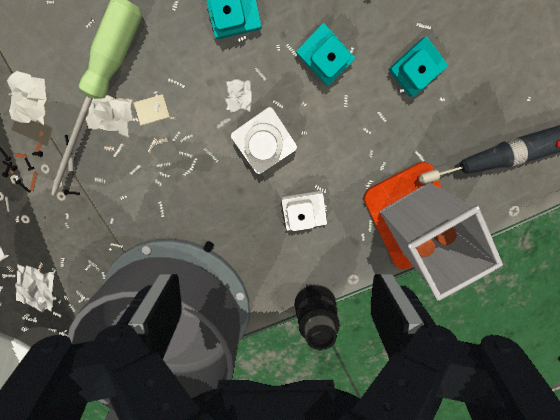

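View pics/t2.png

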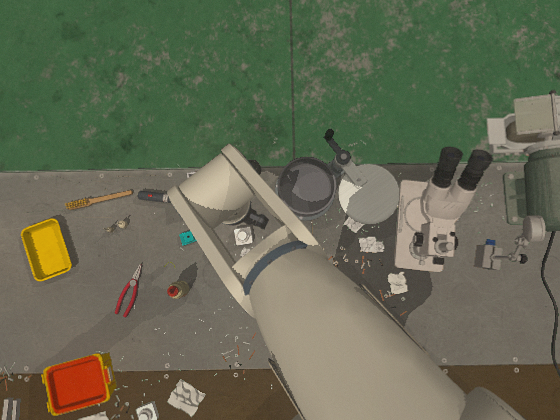

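```bash
python3 - <<'E'
from h import *
w=cv2.imread('pics/w2.png'); crop(w,220,95,340,245,4,'wc2'); crop(w,350,130,520,310,3.3,'wc2b')
E
```

```text
(no output)
```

View pics/wc2.png

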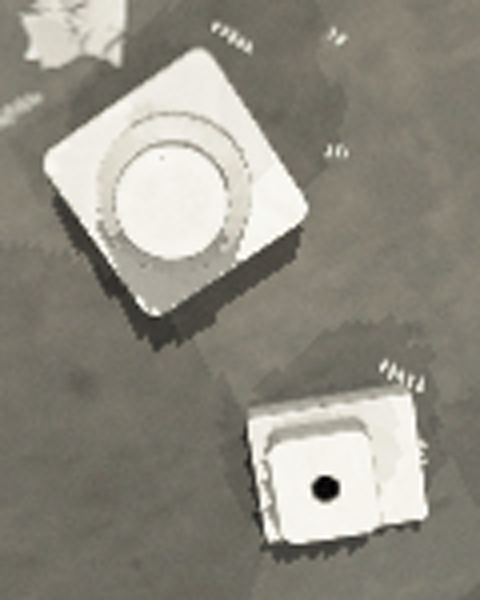

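View pics/wc2b.png

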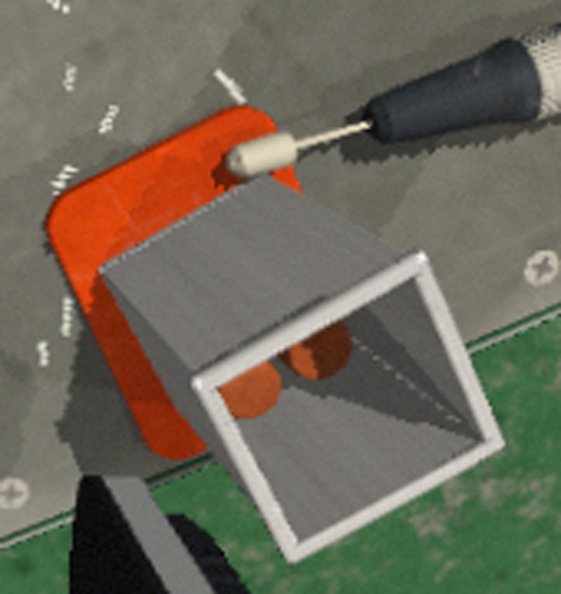

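```bash
python3 - <<'E'
from h import *
c=camera_model('wrist'); f=lambda x,y:(220+x/4,95+y/4)
P=[at(c,*f(*p),10) for p in [(249,411),(410,393),(428,515),(268,540)]]
print(P,np.mean(P,0)); print('long ang',np.degrees(np.arctan2(*(P[1]-P[0])[[1,0]])),np.degrees(np.arctan2(*(P[2]-P[3])[[1,0]])),np.linalg.norm(P[1]-P[0]),np.linalg.norm(P[2]-P[1]))
B=[at(c,*f(*p),22) for p in [(276,432),(368,430),(378,530),(280,545)]]; print(B,np.mean(B,0))
print('al top',at(c,*f(172,203),48))
g=lambda x,y:(350+x/3.3,130+y/3.3)
C=[at(c,*g(*p),93) for p in [(198,385),(422,258),(497,443),(295,555)]];print('cup',C,np.mean(C,0))
C=[at(c,*g(*p),5) for p in [(50,210),(262,106),(180,458)]];print('pad',C)
E
```

```text
[array([400.9, 297.6,  10. ]), array([413.7, 335.9,  10. ]), array([445.7, 327.6,  10. ]), array([434.5, 287.6,  10. ])] [423.7   312.175  10.   ]
long ang 71.5201837003345 74.35775354279129 40.38229810201491 33.058886853613195
[array([405.1, 302.6,  22. ]), array([414.1, 323. ,  22. ]), array([439.1, 315. ,  22. ]), array([432.4, 291.4,  22. ])] [422.675 308.     22.   ]
al top [342.  306.2  48. ]
cup [array([457.1, 381.4,  93. ]), array([449.3, 440.4,  93. ]), array([506.6, 447.1,  93. ]), array([514.7, 390.4,  93. ])] [481.925 414.825  93.   ]
pad [array([434. , 375.2,   5. ]), array([430.7, 445.7,   5. ]), array([534.2, 385.5,   5. ])]
```

```bash
python3 - <<'E'
from h import *
print(delta([422,309,80]))
E
```

```text
[ 2.53  2.88 10.99]
```

Call:
arm_command --plan '[{"translation":[0.5,0.6,1.2],"twist":0.12,"gripper":1},{"translation":[1.0,1.2,2.4],"twist":0.24,"gripper":1},{"translation":[1.5,1.8,3.6],"twist":0.36,"gripper":1},{"translation":[2.0,2.4,4.8],"twist":0.48,"gripper":1},{"translation":[2.5,2.9,6],"twist":0.6,"gripper":0.8}]'

```text
clock: 1.6
eef_pos: [422.2, 310.3, 129.5]
tcp_rot: [-3.141, -0.001, 0.528]
contact_force: [-0.4, -0.2, 0.1]
opening: 0.886
```

Call:
arm_command --plan '[{"translation":[0,0,0.6],"twist":0.12,"gripper":0.7},{"translation":[0,0,1.2],"twist":0.24,"gripper":0.7},{"translation":[0,0,1.8],"twist":0.36,"gripper":0.7},{"translation":[0,0,2.4],"twist":0.48,"gripper":0.7},{"translation":[0,0,3],"twist":0.6,"gripper":0.7}]'

```text
clock: 2.02
eef_pos: [421.8, 311.8, 99.2]
tcp_rot: [-3.141, -0.001, -0.076]
contact_force: [1.1, -0.4, -0.2]
opening: 0.702
```

Call:
arm_command --plan '[{"translation":[0,0,0.6],"twist":0.12,"gripper":0.7},{"translation":[0,0,1.2],"twist":0.24,"gripper":0.7},{"translation":[0,0,2],"twist":0.24,"gripper":0.7},{"translation":[0,0,2],"twist":0.24,"gripper":0.7},{"translation":[0,0,2],"twist":0.24,"gripper":0.7}]'

```text
clock: 2.43
eef_pos: [421.3, 312.3, 78.8]
tcp_rot: [-3.141, 0.0, -0.311]
contact_force: [-0.3, 0.4, -0.7]
opening: 0.695
```

```bash
python3 - <<'E'
from h import *
st(); snap('wrist','w3');print(delta([422,309,0.5]))
E
```

```text
2.43 [421.3 312.3  78.8] [-3.141  0.    -0.311] q [0.635 0.402 1.969 0.    0.771 0.946] F [-0.3  0.4 -0.7] op 0.695
[0.14 0.31 7.87]
```

View pics/w3.png

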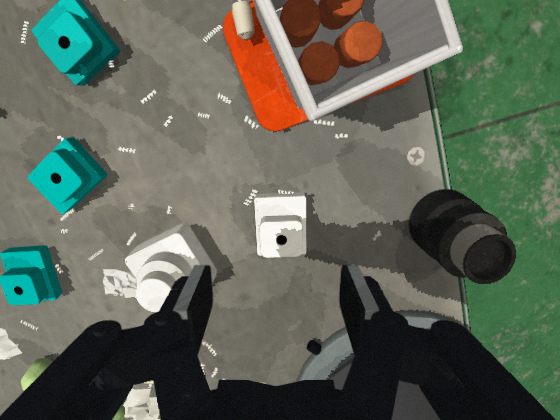

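```bash
python3 - <<'E'
from h import *
c=camera_model('wrist')
print(at(c,281,240,22),[at(c,*p,10) for p in [(256,196),(306,195)]],at(c,258,257,10),at(c,307,255,10))
E
```

```text
[422.6 304.7  22. ] [array([415.1, 334.6,  10. ]), array([446.5, 325.2,  10. ])] [402.  292.2  10. ] [435.  283.2  10. ]
```

Call:
arm_command --plan '[{"translation":[0.3,0.4,2.5],"twist":0,"gripper":0.7},{"translation":[0.3,0.4,5],"twist":0,"gripper":0.7},{"translation":[0.3,0.4,6.8],"twist":0,"gripper":0.7},{"translation":[0.3,0.4,7.8],"twist":0,"gripper":0.7},{"translation":[0.3,0.4,7.8],"twist":0,"gripper":0.6}]'

```text
clock: 2.9
eef_pos: [422.3, 307.1, -0.3]
tcp_rot: [3.14, 0.001, -0.311]
contact_force: [-0.6, -0.7, -0.6]
opening: 0.602
```

Call:
arm_command --plan '[{"translation":[0,0,0],"twist":0,"gripper":0},{"translation":[0,0,0],"twist":0,"gripper":0},{"translation":[0,0,0],"twist":0,"gripper":0},{"translation":[0,0,0],"twist":0,"gripper":0},{"translation":[0,0,0],"twist":0,"gripper":0}]' --squeeze 40

```text
clock: 3.32
eef_pos: [422.8, 307.5, 0.5]
tcp_rot: [3.141, 0.001, -0.31]
contact_force: [-0.8, -0.7, 3.0]
opening: 0.381
```

Call:
arm_command --plan '[{"translation":[0,0,-3],"twist":0,"gripper":0},{"translation":[0,0,-6.5],"twist":0,"gripper":0},{"translation":[0,0,-10],"twist":0,"gripper":0},{"translation":[0,0,-12.5],"twist":0,"gripper":0},{"translation":[0,0,-12.5],"twist":0,"gripper":0}]'

```text
clock: 3.73
eef_pos: [425.6, 309.4, 130.9]
tcp_rot: [-3.135, -0.005, -0.31]
contact_force: [1.3, 0.0, 0.2]
opening: 0.384
```

```bash
python3 - <<'E'
from h import *
st();print(delta([466,158,122])); snap('side','s4')
E
```

```text
3.73 [425.6 309.4 130.9] [-3.135 -0.005 -0.31 ] q [0.626 0.321 1.939 0.    0.873 0.936] F [1.3 0.  0.2] op 0.384
[ 8.47 13.19  0.84]
```

View pics/s4.png

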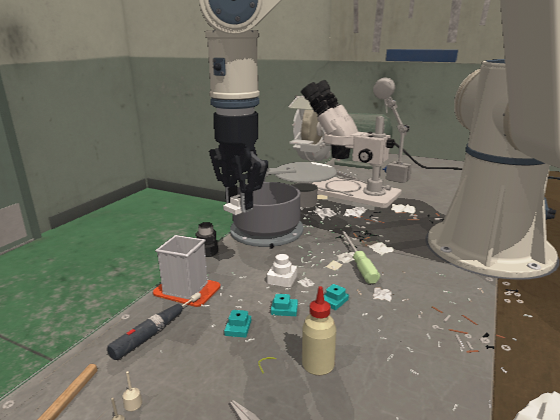

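Insert is held at the gripper (235,205). To the bowl.

Call:
arm_command --plan '[{"translation":[2.1,3.3,0],"twist":0,"gripper":0},{"translation":[4.2,6.6,0.2],"twist":0,"gripper":0},{"translation":[6.3,9.9,0.4],"twist":0,"gripper":0},{"translation":[8.4,13.2,0.6],"twist":0,"gripper":0},{"translation":[8.4,13.2,0.6],"twist":0,"gripper":0}]'

```text
clock: 4.2
eef_pos: [464.2, 151.9, 120.8]
tcp_rot: [-3.14, -0.002, -0.313]
contact_force: [0.4, -0.4, -1.0]
opening: 0.382
```

Call:
arm_command --plan '[{"translation":[0,0,3],"twist":0,"gripper":0},{"translation":[0,0,6],"twist":0,"gripper":0},{"translation":[0,0,8.5],"twist":0,"gripper":0},{"translation":[0,0,9.3],"twist":0,"gripper":0},{"translation":[0,0,9.3],"twist":0,"gripper":0}]'

```text
clock: 4.62
eef_pos: [464.4, 150.5, 25.7]
tcp_rot: [3.141, -0.002, -0.312]
contact_force: [4.9, -11.5, 3.7]
opening: 0.381
```

Call:
arm_command --plan '[{"translation":[0,0,0],"twist":0,"gripper":0.5},{"translation":[0,0,0],"twist":0,"gripper":0.55},{"translation":[0,0,0],"twist":0,"gripper":0.55},{"translation":[0,0,-3],"twist":0,"gripper":0.55},{"translation":[0,0,-6],"twist":0,"gripper":0.55}]'

```text
clock: 5.03
eef_pos: [462.7, 149.7, 84.4]
tcp_rot: [3.138, 0.002, -0.312]
contact_force: [0.1, 0.3, 0.1]
opening: 0.55
```

Call:
arm_command --plan '[{"translation":[0,0,-3],"twist":0,"gripper":0.6},{"translation":[0,0,-6.5],"twist":0,"gripper":0.7},{"translation":[0,0,-9],"twist":0,"gripper":0.7},{"translation":[0,0,-9],"twist":0,"gripper":0.7},{"translation":[0,0,-9],"twist":0,"gripper":0.7}]'

```text
clock: 5.45
eef_pos: [463.5, 150.4, 175.0]
tcp_rot: [3.139, 0.001, -0.312]
contact_force: [-0.6, 0.0, -1.1]
opening: 0.701
```

```bash
python3 - <<'E'
from h import *
st();print(delta([341,304,130])); snap('wrist','w5')
E
```

```text
5.45 [463.5 150.4 175. ] [ 3.139e+00  1.000e-03 -3.120e-01] q [ 0.312  0.208  1.976 -0.002  0.96   0.625] F [-0.6  0.  -1.1] op 0.701
[-16.37 -10.87   4.48]
```

View pics/w5.png

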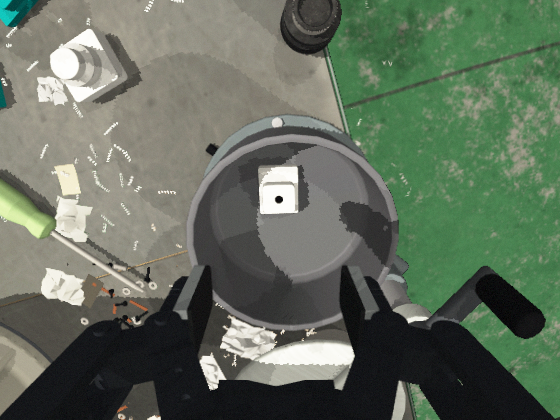

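```bash
python3 - <<'E'
from h import *
c=camera_model('wrist')
print('ins',at(c,279,200,46),'al',at(c,70,64,48),'rim',at(c,190,235,94),at(c,397,235,94),at(c,293,138,94),at(c,290,328,94),'knob',at(c,495,290,171))
E
```

```text
ins [464.2 147.3  46. ] al [345.1 301.3  48. ] rim [399.4 156.1  94. ] [541.6 110.4  94. ] [489.9 199.2  94. ] [444.2  56.8  94. ] knob [567.2 103.8 171. ]
```

Call:
arm_command --plan '[{"translation":[-3.2,-2.1,0.4],"twist":0,"gripper":0.8},{"translation":[-6.4,-4.2,0.8],"twist":0,"gripper":0.8},{"translation":[-9.6,-6.3,1.4],"twist":0,"gripper":0.8},{"translation":[-13,-8.6,2.2],"twist":0,"gripper":0.8},{"translation":[-16.4,-10.8,3.5],"twist":0,"gripper":0.8}]'

```text
clock: 5.92
eef_pos: [338.3, 303.0, 137.6]
tcp_rot: [3.136, 0.003, -0.313]
contact_force: [0.7, 0.7, 0.5]
opening: 0.799
```

```bash
python3 - <<'E'
from h import *
st();print(delta([341,304,21])); snap('wrist','w6')
E
```

```text
5.92 [338.3 303.  137.6] [ 3.136e+00  3.000e-03 -3.130e-01] q [0.727 0.216 2.071 0.    0.861 1.04 ] F [0.7 0.7 0.5] op 0.799
[ 0.27 -0.24 11.66]
```

View pics/w6.png

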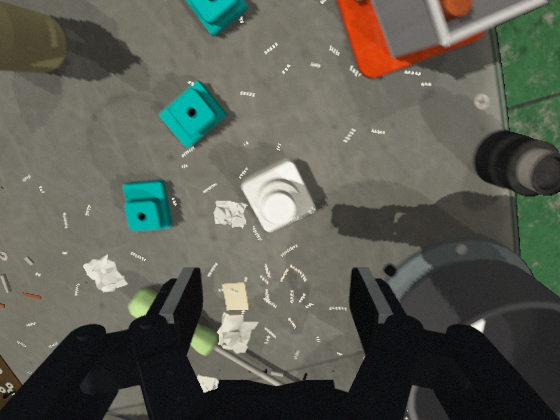

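```bash
python3 - <<'E'
from h import *
c=camera_model('wrist')
p=at(c,280,206,48);print(p,delta([p[0],p[1],21]))
E
```

```text
[337.5 311.   48. ] [ 0.32 -0.65 11.41]
```

Call:
arm_command --plan '[{"translation":[0.3,-0.4,3],"twist":0,"gripper":0.8},{"translation":[0.3,-0.4,6.5],"twist":0,"gripper":0.8},{"translation":[0.3,-0.4,9.5],"twist":0,"gripper":0.7},{"translation":[0.3,-0.4,11.5],"twist":0,"gripper":0.7},{"translation":[0.3,-0.4,11.5],"twist":0,"gripper":0.7}]'

```text
clock: 6.38
eef_pos: [334.5, 306.9, 16.0]
tcp_rot: [3.129, 0.01, -0.31]
contact_force: [-0.1, -0.8, 0.2]
opening: 0.698
```

```bash
python3 - <<'E'
from h import *
st(); snap('wrist','w7');snap('side','s7')
s=cv2.imread('pics/s7.png'); crop(s,200,200,350,310,4,'s7c')
E
```

```text
6.38 [334.5 306.9  16. ] [ 3.129  0.01  -0.31 ] q [0.737 0.443 2.132 0.004 0.582 1.044] F [-0.1 -0.8  0.2] op 0.698
```

View pics/w7.png

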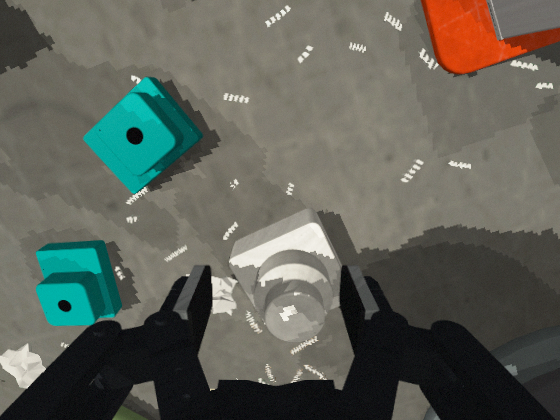

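View pics/s7c.png

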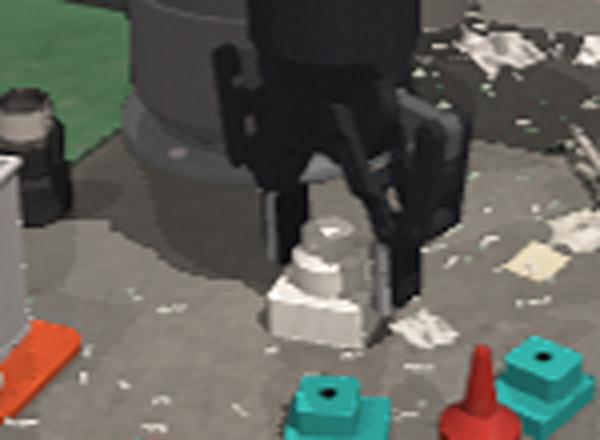

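Call:
arm_command --plan '[{"translation":[0.7,0.1,-0.8],"twist":0,"gripper":0.7},{"translation":[0.7,0.1,-0.8],"twist":0,"gripper":0.4},{"translation":[0.7,0.1,-0.8],"twist":0,"gripper":0},{"translation":[0.7,0.1,-0.8],"twist":0,"gripper":0},{"translation":[0.7,0.1,-0.8],"twist":0,"gripper":0}]' --squeeze 50

```text
clock: 6.9
eef_pos: [341.5, 304.1, 26.1]
tcp_rot: [3.131, 0.009, -0.311]
contact_force: [0.4, -1.9, 5.4]
opening: 0.381
```

```bash
python3 - <<'E'
from h import *
st(); snap('wrist','w8');snap('side','s8')
s=cv2.imread('pics/s8.png'); crop(s,200,200,350,310,4,'s8c')
E
```

```text
6.9 [341.5 304.1  26.1] [ 3.131  0.009 -0.311] q [0.722 0.425 2.123 0.004 0.607 1.03 ] F [ 0.4 -1.9  5.4] op 0.381
```

View pics/w8.png

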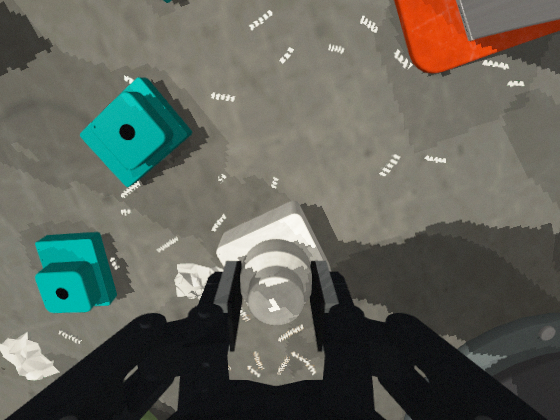

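Call:
arm_command --plan '[{"translation":[0,0,-2],"twist":0,"gripper":0},{"translation":[0,0,-5],"twist":0,"gripper":0},{"translation":[0,0,-8],"twist":0,"gripper":0},{"translation":[0,0,-11.5],"twist":0,"gripper":0},{"translation":[0,0,-11.5],"twist":0,"gripper":0}]'

```text
clock: 7.42
eef_pos: [345.5, 307.2, 146.5]
tcp_rot: [3.138, 0.005, -0.311]
contact_force: [1.8, 2.4, -1.4]
opening: 0.377
```

```bash
python3 - <<'E'
from h import *
st();print(delta([466,98,145])); snap('side','s9')
E
```

```text
7.42 [345.5 307.2 146.5] [ 3.138  0.005 -0.311] q [0.722 0.213 2.048 0.003 0.885 1.031] F [ 1.8  2.4 -1.4] op 0.377
[17.88 16.23  0.12]
```

View pics/s9.png

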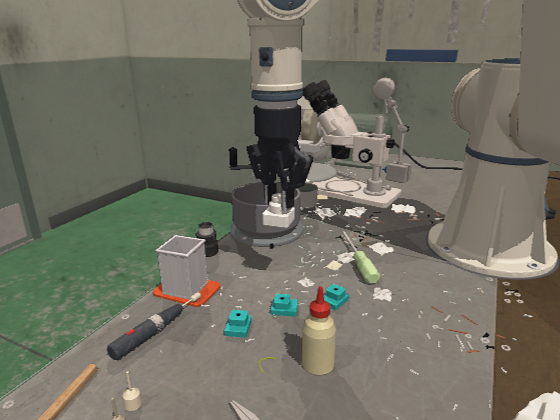

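Call:
arm_command --plan '[{"translation":[2.6,2.3,-0.1],"twist":0,"gripper":0},{"translation":[5.2,4.7,-0.1],"twist":0,"gripper":0},{"translation":[7.8,7.1,-0.1],"twist":0,"gripper":0},{"translation":[10.4,9.4,-0.1],"twist":0,"gripper":0},{"translation":[13,11.8,-0.1],"twist":0,"gripper":0}]'

```text
clock: 7.88
eef_pos: [431.9, 152.7, 143.6]
tcp_rot: [3.136, 0.007, -0.311]
contact_force: [0.5, 1.1, -1.7]
opening: 0.379
```

Call:
arm_command --plan '[{"translation":[2,2,0],"twist":0,"gripper":0},{"translation":[4,3.6,0],"twist":0,"gripper":0},{"translation":[4.9,4.4,0],"twist":0,"gripper":0},{"translation":[4.9,4.4,0],"twist":0,"gripper":0},{"translation":[4.9,4.4,0],"twist":0,"gripper":0}]'

```text
clock: 8.3
eef_pos: [464.3, 95.6, 142.6]
tcp_rot: [3.135, 0.009, -0.312]
contact_force: [-0.1, 1.2, -2.0]
opening: 0.375
```

```bash
python3 - <<'E'
from h import *
st();print(delta([466,98,53]))
E
```

```text
8.3 [464.3  95.6 142.6] [ 3.135  0.009 -0.312] q [ 2.010e-01  2.400e-01  2.024e+00 -2.000e-03  8.890e-01  5.140e-01] F [-0.1  1.2 -2. ] op 0.375
[ 0.17 -0.33  8.95]
```

Call:
arm_command --plan '[{"translation":[0.1,-0.2,3],"twist":0,"gripper":0},{"translation":[0.1,-0.2,6],"twist":0,"gripper":0},{"translation":[0.1,-0.2,8.2],"twist":0,"gripper":0},{"translation":[0.1,-0.2,9],"twist":0,"gripper":0},{"translation":[0.1,-0.2,9],"twist":0,"gripper":0}]'

```text
clock: 8.72
eef_pos: [462.9, 97.8, 50.9]
tcp_rot: [3.133, 0.013, -0.311]
contact_force: [0.1, -1.1, -2.6]
opening: 0.383
```

Call:
arm_command --plan '[{"translation":[0,0,0],"twist":0,"gripper":0.5},{"translation":[0,0,0],"twist":0,"gripper":0.58},{"translation":[0,0,0],"twist":0,"gripper":0.58},{"translation":[0,0,-3],"twist":0,"gripper":0.58},{"translation":[0,0,-6],"twist":0,"gripper":0.58}]'

```text
clock: 9.13
eef_pos: [462.6, 98.0, 111.1]
tcp_rot: [3.132, 0.015, -0.311]
contact_force: [0.6, 0.2, 0.6]
opening: 0.579
```

Call:
arm_command --plan '[{"translation":[0,0,-3],"twist":0,"gripper":0.58},{"translation":[0,0,-6.5],"twist":0,"gripper":0.7},{"translation":[0,0,-9],"twist":0,"gripper":1},{"translation":[0,0,-9],"twist":0,"gripper":1},{"translation":[0,0,-9],"twist":0,"gripper":1}]'

```text
clock: 9.55
eef_pos: [465.3, 98.7, 203.2]
tcp_rot: [3.134, 0.011, -0.311]
contact_force: [-0.0, 0.0, -1.2]
opening: 1.003
```

```bash
python3 - <<'E'
from h import *
st();snap('wrist','w10');snap('side','s10')
E
```

```text
9.55 [465.3  98.7 203.2] [ 3.134  0.011 -0.311] q [ 2.060e-01  1.590e-01  1.964e+00 -1.000e-03  1.032e+00  5.180e-01] F [-0.   0.  -1.2] op 1.003
```

View pics/w10.png

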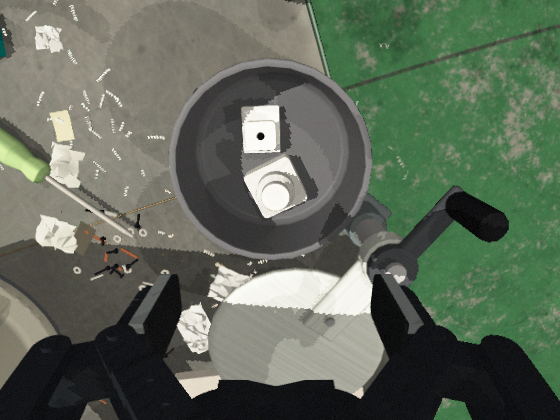

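View pics/s10.png

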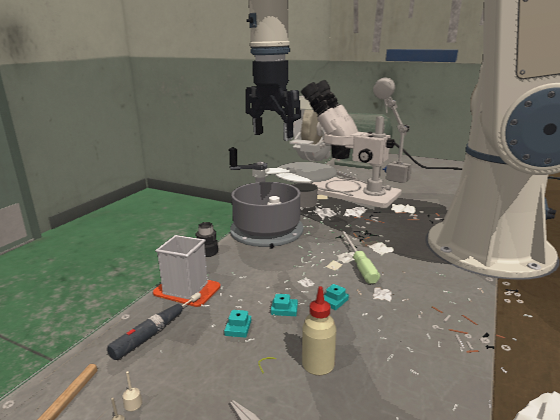

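```bash
python3 - <<'E'
from h import *
c=camera_model('side')
for z in (0,-400,-800):
    print(z,[at(c,*p,z) for p in [(140,188),(60,232),(20,255),(230,203)]])
t=camera_model('top')
for z in (0,-400,-800): print(z,[at(t,u,0,z) for u in (0,280,559)])
E
```

```text
0 [array([951.7,  33.9,   0. ]), array([903. , 345.8,   0. ]), array([881.7, 458.3,   0. ]), array([639.8,  22. ,   0. ])]
-400 [array([1807.5, -790.4, -400. ]), array([1713.1, -186.3, -400. ]), array([1671.8,   31.6, -400. ]), array([1203.3, -813.6, -400. ])]
-800 [array([ 2663.2, -1614.8,  -800. ]), array([2523.2, -718.5, -800. ]), array([2461.9, -395. , -800. ]), array([ 1766.7, -1649.1,  -800. ])]
0 [array([1068.5, 1032.6,    0. ]), array([1050.7,  187.3,    0. ]), array([1028.9, -648.6,    0. ])]
-400 [array([1335.8, 1314.5, -400. ]), array([1312. ,  183.8, -400. ]), array([1282.9, -934.3, -400. ])]
-800 [array([1603.2, 1596.5, -800. ]), array([1573.3,  180.3, -800. ]), array([ 1536.9, -1220.1,  -800. ])]
```

Call:
arm_command --plan '[{"translation":[0,0,-4],"twist":0,"gripper":1},{"translation":[0.5,-1,-8],"twist":0,"gripper":1},{"translation":[2.2,-4.4,-10],"twist":0,"gripper":1},{"translation":[4,-7.8,-11],"twist":0,"gripper":1},{"translation":[5.8,-11.4,-12],"twist":0,"gripper":1}]'

```text
clock: 10.07
eef_pos: [556.7, 190.5, 319.1]
tcp_rot: [3.132, 0.015, -0.312]
contact_force: [0.5, -1.2, 0.0]
opening: 1.004
```

Call:
arm_command --plan '[{"translation":[1.8,-3.4,-0.8],"twist":0,"gripper":1},{"translation":[3.6,-6.8,-1.6],"twist":0,"gripper":1},{"translation":[5.4,-10.2,-2.4],"twist":0,"gripper":1},{"translation":[7.2,-13.6,-3.2],"twist":0,"gripper":1},{"translation":[9,-17,-4],"twist":0,"gripper":1}]'

```text
clock: 10.48
eef_pos: [695.8, 326.1, 353.8]
tcp_rot: [3.13, 0.017, -0.312]
contact_force: [1.0, 0.1, 0.6]
opening: 1.0
```

Call:
arm_command --plan '[{"translation":[1.8,-3.4,0],"twist":0,"gripper":1},{"translation":[3.6,-6.8,0],"twist":0,"gripper":1},{"translation":[5.4,-10.2,0],"twist":0,"gripper":1},{"translation":[7.2,-13.6,0],"twist":0,"gripper":1},{"translation":[9,-17,0],"twist":0,"gripper":1}]'

```text
clock: 10.9
eef_pos: [826.6, 454.1, 347.1]
tcp_rot: [3.127, 0.02, -0.311]
contact_force: [1.2, 0.7, 0.5]
opening: 1.002
```

```bash
python3 - <<'E'
from h import *
st();print(delta([866,500,350]))
E
```

```text
10.9 [826.6 454.1 347.1] [ 3.127  0.02  -0.311] q [0.499 0.935 0.4   0.005 1.83  0.811] F [1.2 0.7 0.5] op 1.002
[ 2.34 -5.57 -0.41]
```

Call:
arm_command --plan '[{"translation":[2.7,-2.9,0],"twist":0,"gripper":1},{"translation":[5.5,-5.8,0],"twist":0,"gripper":1},{"translation":[8.2,-8.7,0],"twist":0,"gripper":1},{"translation":[11,-11.6,0],"twist":0,"gripper":1},{"translation":[13.7,-14.5,0],"twist":0,"gripper":1}]'

```text
clock: 11.32
eef_pos: [878.4, 482.6, 309.9]
tcp_rot: [-3.132, -0.003, -0.311]
contact_force: [0.1, -0.2, 0.4]
opening: 0.999
```

```bash
python3 - <<'E'
from h import *
st()
E
```

```text
11.32 [878.4 482.6 309.9] [-3.132e+00 -3.000e-03 -3.110e-01] q [0.499 1.142 0.062 0.005 1.928 0.812] F [ 0.1 -0.2  0.4] op 0.999
```

Call:
arm_command --plan '[{"translation":[5,-5.3,0],"twist":0,"gripper":1},{"translation":[10,-10.6,0],"twist":0,"gripper":1},{"translation":[15,-16,0],"twist":0,"gripper":1},{"translation":[20,-21,0],"twist":0,"gripper":1},{"translation":[25,-26,0],"twist":0,"gripper":1}]'

```text
clock: 11.73
eef_pos: [902.0, 495.3, 268.6]
tcp_rot: [-3.105, -0.028, -0.312]
contact_force: [0.0, 0.1, 0.9]
opening: 0.999
```

```bash
python3 - <<'E'
from h import *
st()
E
```

```text
11.73 [902.  495.3 268.6] [-3.105 -0.028 -0.312] q [0.499 1.185 0.06  0.005 1.851 0.812] F [0.  0.1 0.9] op 0.999
```

Call:
arm_command --plan '[{"translation":[50,-53,0],"twist":0,"gripper":1},{"translation":[50,-53,0],"twist":0,"gripper":1},{"translation":[50,-53,0],"twist":0,"gripper":1},{"translation":[50,-53,0],"twist":0,"gripper":1},{"translation":[50,-53,0],"twist":0,"gripper":1}]'

```text
clock: 12.15
eef_pos: [923.0, 507.3, 228.2]
tcp_rot: [-3.079, -0.053, -0.313]
contact_force: [0.2, 0.2, -0.2]
opening: 0.998
```

```bash
python3 - <<'E'
from h import *
st()
E
```

```text
12.15 [923.  507.3 228.2] [-3.079 -0.053 -0.313] q [0.5   1.225 0.06  0.005 1.775 0.812] F [ 0.2  0.2 -0.2] op 0.998
```

Call:
arm_command --plan '[{"translation":[50,-53,-40],"twist":0,"gripper":1},{"translation":[50,-53,-40],"twist":0,"gripper":1},{"translation":[50,-53,-40],"twist":0,"gripper":1},{"translation":[50,-53,-40],"twist":0,"gripper":1},{"translation":[50,-53,-40],"twist":0,"gripper":1}]'

```text
clock: 12.57
eef_pos: [919.7, 505.4, 287.4]
tcp_rot: [-3.05, -0.08, -0.315]
contact_force: [0.2, -0.2, 0.1]
opening: 0.999
```

```bash
python3 - <<'E'
from h import *
st()
E
```

```text
12.57 [919.7 505.4 287.4] [-3.05  -0.08  -0.315] q [0.499 1.169 0.058 0.005 1.793 0.812] F [ 0.2 -0.2  0.1] op 0.999
```

```bash
python3 - <<'E'
from h import *
for i in range(3): print(sense()['qpos'],sense()['clock'])
E
```

```text
[0.49939212 1.16904052 0.05815883 0.00523453 1.79331477 0.81233696] 12.5667
[0.49939212 1.16904052 0.05815883 0.00523453 1.79331477 0.81233696] 12.5667
[0.49939212 1.16904052 0.05815883 0.00523453 1.79331477 0.81233696] 12.5667
```

```bash
cat >> h.py <<'E'
from scipy.spatial.transform import Rotation as Rot
def M(): return Rot.from_euler('xyz',sense()['tcp_rot']).as_matrix()
def w2t(v): return np.round(M().T@np.array(v,float)/10,2)
def tz():
    m=M(); z=m[:,2]; print('tilt deg',round(np.degrees(np.arccos(-z[2])),2),'heading',round(np.degrees(np.arctan2(z[1],z[0])),1),'toolx',np.round(m[:,0],3))
E
python3 - <<'E'
from h import *
tz(); print(delta([1010,101,290]), w2t([100,0,0]),w2t([0,100,0]),w2t([0,0,100]))
E
```

```text
tilt deg 6.94 heading 31.0 toolx [ 0.948 -0.309  0.079]
[21.08 35.63 -1.84] [ 9.48 -3.02  1.04] [-3.09 -9.49  0.62] [ 0.79 -0.91 -9.93]
```

Call:
arm_command --plan '[{"translation":[2.0,3.4,0],"twist":0,"gripper":1},{"translation":[4.1,7.0,0],"twist":0,"gripper":1},{"translation":[6.2,10.6,-0.2],"twist":0,"gripper":1},{"translation":[8.4,14.2,-0.4],"twist":0,"gripper":1},{"translation":[10.5,17.8,-0.8],"twist":0,"gripper":1}]'

```text
clock: 12.98
eef_pos: [964.4, 302.5, 289.6]
tcp_rot: [-3.049, -0.081, -0.315]
contact_force: [0.1, 0.1, 0.5]
opening: 1.002
```

Call:
arm_command --plan '[{"translation":[2.0,3.4,0],"twist":0,"gripper":1},{"translation":[4.1,7.0,0],"twist":0,"gripper":1},{"translation":[6.2,10.6,-0.2],"twist":0,"gripper":1},{"translation":[8.4,14.2,-0.4],"twist":0,"gripper":1},{"translation":[10.5,17.8,-0.8],"twist":0,"gripper":1}]'

```text
clock: 13.4
eef_pos: [1009.4, 99.4, 291.7]
tcp_rot: [-3.049, -0.082, -0.315]
contact_force: [0.8, 0.4, 0.3]
opening: 0.996
```

```bash
python3 - <<'E'
from h import *
st();tz(); print(w2t([400,0,150]))
E
```

```text
13.4 [1009.4   99.4  291.7] [-3.049 -0.082 -0.315] q [0.078 1.004 0.383 0.054 1.643 0.396] F [0.8 0.4 0.3] op 0.996
tilt deg 7.11 heading 30.5 toolx [ 0.948 -0.309  0.082]
[ 39.14 -13.43 -10.62]
```

Call:
arm_command --plan '[{"translation":[39,-13.4,-10.6],"twist":0,"gripper":1},{"translation":[39,-13.4,-10.6],"twist":0,"gripper":1},{"translation":[39,-13.4,-10.6],"twist":0,"gripper":1},{"translation":[39,-13.4,-10.6],"twist":0,"gripper":1},{"translation":[39,-13.4,-10.6],"twist":0,"gripper":1}]'

```text
clock: 13.82
eef_pos: [1049.1, 92.4, 310.6]
tcp_rot: [-3.032, -0.121, -0.318]
contact_force: [-0.1, 0.2, 0.8]
opening: 1.0
```

```bash
python3 - <<'E'
from h import *
st();tz(); print(sense()['qpos'][2],w2t([500,0,150]),w2t([500,0,350]))
E
```

```text
13.82 [1049.1   92.4  310.6] [-3.032 -0.121 -0.318] q [0.068 1.148 0.058 0.057 1.782 0.396] F [-0.1  0.2  0.8] op 1.0
tilt deg 9.34 heading 24.1 toolx [ 0.943 -0.311  0.121]
0.058145575164706434 [ 48.95 -16.55  -7.39] [ 51.37 -18.72 -27.13]
```

Call:
arm_command --plan '[{"translation":[51,-18.7,-27],"twist":0,"gripper":1},{"translation":[51,-18.7,-27],"twist":0,"gripper":1},{"translation":[51,-18.7,-27],"twist":0,"gripper":1},{"translation":[51,-18.7,-27],"twist":0,"gripper":1},{"translation":[51,-18.7,-27],"twist":0,"gripper":1}]'

```text
clock: 14.23
eef_pos: [1046.0, 83.0, 358.0]
tcp_rot: [-3.017, -0.158, -0.322]
contact_force: [-0.4, 0.2, 0.8]
opening: 1.003
```

```bash
python3 - <<'E'
from h import *
st();tz(); print(w2t([1000,0,0]),w2t([0,0,-1000]))
E
```

```text
14.23 [1046.   83.  358.] [-3.017 -0.158 -0.322] q [0.059 1.103 0.058 0.059 1.788 0.39 ] F [-0.4  0.2  0.8] op 1.003
tilt deg 11.51 heading 20.2 toolx [ 0.937 -0.313  0.157]
[ 93.68 -29.57  18.73] [-15.7   12.32  97.99]
```

Call:
arm_command --plan '[{"translation":[97.6,-32.6,-6],"twist":0,"gripper":1},{"translation":[97.6,-32.6,-6],"twist":0,"gripper":1},{"translation":[97.6,-32.6,-6],"twist":0,"gripper":1},{"translation":[97.6,-32.6,-6],"twist":0,"gripper":1},{"translation":[97.6,-32.6,-6],"twist":0,"gripper":1}]'

```text
clock: 14.65
eef_pos: [1068.4, 73.7, 336.7]
tcp_rot: [-3.002, -0.192, -0.327]
contact_force: [-0.5, -0.8, -1.8]
opening: 1.0
```

Call:
arm_command --plan '[{"translation":[97.6,-32.6,-2],"twist":0,"gripper":1},{"translation":[97.6,-32.6,-2],"twist":0,"gripper":1},{"translation":[97.6,-32.6,-2],"twist":0,"gripper":1},{"translation":[97.6,-32.6,-2],"twist":0,"gripper":1},{"translation":[97.6,-32.6,-2],"twist":0,"gripper":1}]'

```text
clock: 15.07
eef_pos: [1087.7, 66.2, 321.9]
tcp_rot: [-2.987, -0.226, -0.332]
contact_force: [-0.2, -0.1, 0.4]
opening: 1.002
```

Call:
arm_command --plan '[{"translation":[97.6,-32.6,2],"twist":0,"gripper":1},{"translation":[97.6,-32.6,2],"twist":0,"gripper":1},{"translation":[97.6,-32.6,2],"twist":0,"gripper":1},{"translation":[97.6,-32.6,2],"twist":0,"gripper":1},{"translation":[97.6,-32.6,2],"twist":0,"gripper":1}]'

```text
clock: 15.48
eef_pos: [1105.8, 59.9, 309.5]
tcp_rot: [-2.973, -0.261, -0.338]
contact_force: [-0.2, 0.1, 0.2]
opening: 1.002
```

```bash
python3 - <<'E'
from h import *
st();tz(); print(w2t([1000,0,0]),w2t([0,0,-1000]))
E
```

```text
15.48 [1105.8   59.9  309.5] [-2.973 -0.261 -0.338] q [0.033 1.16  0.059 0.065 1.619 0.362] F [-0.2  0.1  0.2] op 1.002
tilt deg 17.73 heading 14.1 toolx [ 0.912 -0.32   0.258]
[ 91.15 -28.6   29.54] [-25.77  16.22  95.25]
```

```bash
cat >> h.py <<'E'
def pred(v,n,step=2.07):
    m=M(); z=m[:,2]
    for k in range(n):
        h=np.array([v[0],v[1],0]);h/=np.linalg.norm(h)
        ax=np.cross(np.array([0,0,-1]),h)  # rotates down toward heading
        m2=Rot.from_rotvec(ax*np.radians(step*k)).as_matrix()@m
        print(k,np.round(m2.T@np.array(v,float)/10,0))
E
python3 - <<'E'
from h import *
pred([1000,70,300],6)
E
```

```text
Traceback (most recent call last):
  File "h.py", line 33, in pred
    h=np.array([v[0],v[1],0]);h/=np.linalg.norm(h)
                              ^^^^^^^^^^^^^^^^^^^^
numpy._core._exceptions._UFuncOutputCastingError: Cannot cast ufunc 'divide' output from dtype('float64') to dtype('int64') with casting rule 'same_kind'
```

```bash
sed -i 's/h=np.array(\[v\[0\],v\[1\],0\])/h=np.array([v[0],v[1],0.])/' h.py
python3 - <<'E'
from h import *
pred([1000,70,300],6)
E
```

```text
0 [ 97. -40.   1.]
1 [ 97. -40.   5.]
2 [ 96. -40.   9.]
3 [ 96. -39.  13.]
4 [ 96. -39.  17.]
5 [ 95. -38.  20.]
```

Call:
arm_command --plan '[{"translation":[97,-40,1],"twist":0,"gripper":1},{"translation":[97,-40,1],"twist":0,"gripper":1},{"translation":[97,-40,1],"twist":0,"gripper":1},{"translation":[97,-40,1],"twist":0,"gripper":1},{"translation":[97,-40,1],"twist":0,"gripper":1}]'

```text
clock: 15.9
eef_pos: [1119.5, 66.3, 308.6]
tcp_rot: [-2.958, -0.295, -0.344]
contact_force: [0.4, -0.1, 0.4]
opening: 1.001
```

Call:
arm_command --plan '[{"translation":[97,-40,5],"twist":0,"gripper":1},{"translation":[97,-40,5],"twist":0,"gripper":1},{"translation":[97,-40,5],"twist":0,"gripper":1},{"translation":[97,-40,5],"twist":0,"gripper":1},{"translation":[97,-40,5],"twist":0,"gripper":1}]'

```text
clock: 16.32
eef_pos: [1132.9, 71.4, 308.0]
tcp_rot: [-2.942, -0.329, -0.351]
contact_force: [0.4, 0.0, 0.5]
opening: 1.0
```

Call:
arm_command --plan '[{"translation":[96,-40,9],"twist":0,"gripper":1},{"translation":[96,-40,9],"twist":0,"gripper":1},{"translation":[96,-40,9],"twist":0,"gripper":1},{"translation":[96,-40,9],"twist":0,"gripper":1},{"translation":[96,-40,9],"twist":0,"gripper":1}]'

```text
clock: 16.73
eef_pos: [1145.9, 76.4, 308.3]
tcp_rot: [-2.926, -0.363, -0.359]
contact_force: [-0.3, 0.9, 0.9]
opening: 1.0
```

Call:
arm_command --plan '[{"translation":[96,-39,13],"twist":0,"gripper":1},{"translation":[96,-39,13],"twist":0,"gripper":1},{"translation":[96,-39,13],"twist":0,"gripper":1},{"translation":[96,-39,13],"twist":0,"gripper":1},{"translation":[96,-39,13],"twist":0,"gripper":1}]'

```text
clock: 17.15
eef_pos: [1158.7, 79.2, 309.1]
tcp_rot: [-2.909, -0.397, -0.367]
contact_force: [-0.1, 0.2, -0.5]
opening: 1.002
```

Call:
arm_command --plan '[{"translation":[96,-39,17],"twist":0,"gripper":1},{"translation":[96,-39,17],"twist":0,"gripper":1},{"translation":[96,-39,17],"twist":0,"gripper":1},{"translation":[96,-39,17],"twist":0,"gripper":1},{"translation":[96,-39,17],"twist":0,"gripper":1}]'

```text
clock: 17.57
eef_pos: [1171.1, 81.7, 310.6]
tcp_rot: [-2.892, -0.43, -0.376]
contact_force: [0.1, -0.3, -0.0]
opening: 1.0
```

```bash
python3 - <<'E'
from h import *
st();tz(); pred([1000,70,300],8)
E
```

```text
17.57 [1171.1   81.7  310.6] [-2.892 -0.43  -0.376] q [0.052 1.183 0.059 0.058 1.409 0.378] F [ 0.1 -0.3 -0. ] op 1.0
tilt deg 28.24 heading 9.9 toolx [ 0.846 -0.334  0.417]
0 [ 95. -39.  21.]
1 [ 94. -39.  24.]
2 [ 93. -38.  28.]
3 [ 92. -38.  32.]
4 [ 91. -37.  35.]
5 [ 90. -36.  39.]
6 [ 89. -36.  42.]
7 [ 87. -35.  46.]
```

Call:
arm_command --plan '[{"translation":[95,-39,21],"twist":0,"gripper":1},{"translation":[95,-39,21],"twist":0,"gripper":1},{"translation":[95,-39,21],"twist":0,"gripper":1},{"translation":[95,-39,21],"twist":0,"gripper":1},{"translation":[95,-39,21],"twist":0,"gripper":1}]'

```text
clock: 17.98
eef_pos: [1183.2, 84.5, 312.5]
tcp_rot: [-2.875, -0.462, -0.385]
contact_force: [0.2, -0.5, 0.3]
opening: 1.0
```

Call:
arm_command --plan '[{"translation":[94,-39,24],"twist":0,"gripper":1},{"translation":[94,-39,24],"twist":0,"gripper":1},{"translation":[94,-39,24],"twist":0,"gripper":1},{"translation":[94,-39,24],"twist":0,"gripper":1},{"translation":[94,-39,24],"twist":0,"gripper":1}]'

```text
clock: 18.4
eef_pos: [1194.4, 87.5, 316.3]
tcp_rot: [-2.856, -0.495, -0.396]
contact_force: [0.1, -1.0, -0.8]
opening: 1.001
```

Call:
arm_command --plan '[{"translation":[93,-38,28],"twist":0,"gripper":1},{"translation":[93,-38,28],"twist":0,"gripper":1},{"translation":[93,-38,28],"twist":0,"gripper":1},{"translation":[93,-38,28],"twist":0,"gripper":1},{"translation":[93,-38,28],"twist":0,"gripper":1}]'

```text
clock: 18.82
eef_pos: [1205.6, 89.1, 319.8]
tcp_rot: [-2.838, -0.526, -0.407]
contact_force: [-0.6, -0.1, -0.6]
opening: 0.997
```

Call:
arm_command --plan '[{"translation":[92,-38,32],"twist":0,"gripper":1},{"translation":[92,-38,32],"twist":0,"gripper":1},{"translation":[92,-38,32],"twist":0,"gripper":1},{"translation":[92,-38,32],"twist":0,"gripper":1},{"translation":[92,-38,32],"twist":0,"gripper":1}]'

```text
clock: 19.23
eef_pos: [1216.4, 91.2, 323.2]
tcp_rot: [-2.818, -0.557, -0.418]
contact_force: [-0.2, 0.5, -0.7]
opening: 0.998
```

Call:
arm_command --plan '[{"translation":[91,-37,35],"twist":0,"gripper":1},{"translation":[91,-37,35],"twist":0,"gripper":1},{"translation":[91,-37,35],"twist":0,"gripper":1},{"translation":[91,-37,35],"twist":0,"gripper":1},{"translation":[91,-37,35],"twist":0,"gripper":1}]'

```text
clock: 19.65
eef_pos: [1226.5, 92.0, 328.0]
tcp_rot: [-2.799, -0.588, -0.431]
contact_force: [-0.2, -0.1, 0.5]
opening: 1.002
```

Call:
arm_command --plan '[{"translation":[90,-36,39],"twist":0,"gripper":1},{"translation":[90,-36,39],"twist":0,"gripper":1},{"translation":[90,-36,39],"twist":0,"gripper":1},{"translation":[90,-36,39],"twist":0,"gripper":1},{"translation":[90,-36,39],"twist":0,"gripper":1}]'

```text
clock: 20.07
eef_pos: [1236.6, 92.0, 332.1]
tcp_rot: [-2.778, -0.618, -0.444]
contact_force: [-0.5, -0.9, 0.6]
opening: 1.0
```

Call:
arm_command --plan '[{"translation":[89,-36,42],"twist":0,"gripper":1},{"translation":[89,-36,42],"twist":0,"gripper":1},{"translation":[89,-36,42],"twist":0,"gripper":1},{"translation":[89,-36,42],"twist":0,"gripper":1},{"translation":[89,-36,42],"twist":0,"gripper":1}]'

```text
clock: 20.48
eef_pos: [1245.9, 92.5, 337.5]
tcp_rot: [-2.757, -0.647, -0.458]
contact_force: [0.6, 0.5, -1.0]
opening: 1.004
```

```bash
python3 - <<'E'
from h import *
st();tz(); pred([1000,70,300],8)
E
```

```text
20.48 [1245.9   92.5  337.5] [-2.757 -0.647 -0.458] q [0.059 1.205 0.059 0.054 1.142 0.384] F [ 0.6  0.5 -1. ] op 1.004
tilt deg 42.27 heading 7.6 toolx [ 0.716 -0.353  0.602]
0 [ 87. -36.  45.]
1 [ 86. -35.  48.]
2 [ 84. -35.  52.]
3 [ 82. -34.  55.]
4 [ 81. -33.  58.]
5 [ 79. -32.  61.]
6 [ 77. -31.  64.]
7 [ 74. -30.  67.]
```

```bash
python3 - <<'E'
from h import *
pred([1000,160,300],12,1.95)
E
```

```text
0 [ 84. -45.  46.]
1 [ 83. -44.  49.]
2 [ 81. -43.  52.]
3 [ 79. -42.  55.]
4 [ 78. -42.  58.]
5 [ 76. -41.  61.]
6 [ 74. -40.  64.]
7 [ 72. -39.  67.]
8 [ 70. -38.  70.]
9 [ 68. -37.  72.]
10 [ 65. -35.  75.]
11 [ 63. -34.  77.]
```

Call:
arm_command --plan '[{"translation":[84,-45,46],"twist":0,"gripper":1},{"translation":[84,-45,46],"twist":0,"gripper":1},{"translation":[84,-45,46],"twist":0,"gripper":1},{"translation":[84,-45,46],"twist":0,"gripper":1},{"translation":[84,-45,46],"twist":0,"gripper":1}]'

```text
clock: 20.9
eef_pos: [1253.5, 110.3, 343.1]
tcp_rot: [-2.735, -0.675, -0.473]
contact_force: [-0.3, 0.8, -0.0]
opening: 0.997
```

Call:
arm_command --plan '[{"translation":[83,-44,49],"twist":0,"gripper":1},{"translation":[83,-44,49],"twist":0,"gripper":1},{"translation":[83,-44,49],"twist":0,"gripper":1},{"translation":[83,-44,49],"twist":0,"gripper":1},{"translation":[83,-44,49],"twist":0,"gripper":1}]'

```text
clock: 21.32
eef_pos: [1260.7, 124.0, 349.3]
tcp_rot: [-2.712, -0.702, -0.488]
contact_force: [-0.5, -0.1, -1.1]
opening: 1.004
```

Call:
arm_command --plan '[{"translation":[81,-43,52],"twist":0,"gripper":1},{"translation":[81,-43,52],"twist":0,"gripper":1},{"translation":[81,-43,52],"twist":0,"gripper":1},{"translation":[81,-43,52],"twist":0,"gripper":1},{"translation":[81,-43,52],"twist":0,"gripper":1}]'

```text
clock: 21.73
eef_pos: [1267.7, 135.4, 355.1]
tcp_rot: [-2.689, -0.728, -0.505]
contact_force: [0.1, -0.5, 0.9]
opening: 1.002
```

Call:
arm_command --plan '[{"translation":[79,-42,55],"twist":0,"gripper":1},{"translation":[79,-42,55],"twist":0,"gripper":1},{"translation":[79,-42,55],"twist":0,"gripper":1},{"translation":[79,-42,55],"twist":0,"gripper":1},{"translation":[79,-42,55],"twist":0,"gripper":1}]'

```text
clock: 22.15
eef_pos: [1274.4, 145.2, 360.6]
tcp_rot: [-2.664, -0.753, -0.522]
contact_force: [0.4, 0.0, 0.2]
opening: 1.001
```

Call:
arm_command --plan '[{"translation":[78,-42,58],"twist":0,"gripper":1},{"translation":[78,-42,58],"twist":0,"gripper":1},{"translation":[78,-42,58],"twist":0,"gripper":1},{"translation":[78,-42,58],"twist":0,"gripper":1},{"translation":[78,-42,58],"twist":0,"gripper":1}]'

```text
clock: 22.57
eef_pos: [1280.5, 154.2, 366.9]
tcp_rot: [-2.638, -0.777, -0.539]
contact_force: [0.1, -0.0, 0.4]
opening: 1.003
```

Call:
arm_command --plan '[{"translation":[76,-41,61],"twist":0,"gripper":1},{"translation":[76,-41,61],"twist":0,"gripper":1},{"translation":[76,-41,61],"twist":0,"gripper":1},{"translation":[76,-41,61],"twist":0,"gripper":1},{"translation":[76,-41,61],"twist":0,"gripper":1}]'

```text
clock: 22.98
eef_pos: [1286.5, 161.8, 372.5]
tcp_rot: [-2.612, -0.8, -0.558]
contact_force: [-0.0, 0.5, 0.1]
opening: 1.003
```

```bash
python3 - <<'E'
from h import *
st();tz(); pred([1000,160,300],10,1.95)
E
```

```text
22.98 [1286.5  161.8  372.5] [-2.612 -0.8   -0.558] q [0.123 1.217 0.059 0.003 0.94  0.453] F [-0.   0.5  0.1] op 1.003
tilt deg 53.03 heading 7.2 toolx [ 0.591 -0.369  0.717]
0 [ 75. -40.  63.]
1 [ 73. -39.  66.]
2 [ 71. -38.  68.]
3 [ 69. -37.  71.]
4 [ 66. -36.  74.]
5 [ 64. -35.  76.]
6 [ 62. -34.  79.]
7 [ 59. -33.  81.]
8 [ 57. -32.  83.]
9 [ 54. -30.  85.]
```

Call:
arm_command --plan '[{"translation":[75,-40,63],"twist":0,"gripper":1},{"translation":[75,-40,63],"twist":0,"gripper":1},{"translation":[75,-40,63],"twist":0,"gripper":1},{"translation":[75,-40,63],"twist":0,"gripper":1},{"translation":[75,-40,63],"twist":0,"gripper":1}]'

```text
clock: 23.4
eef_pos: [1292.0, 167.5, 379.6]
tcp_rot: [-2.585, -0.822, -0.577]
contact_force: [-0.4, -0.1, 0.3]
opening: 0.999
```

Call:
arm_command --plan '[{"translation":[73,-39,65],"twist":0,"gripper":1},{"translation":[73,-39,65],"twist":0,"gripper":1},{"translation":[73,-39,65],"twist":0,"gripper":1},{"translation":[73,-39,65],"twist":0,"gripper":1},{"translation":[73,-39,65],"twist":0,"gripper":1}]'

```text
clock: 23.82
eef_pos: [1297.0, 172.4, 387.0]
tcp_rot: [-2.558, -0.844, -0.598]
contact_force: [0.5, 0.3, -0.8]
opening: 1.0
```

Call:
arm_command --plan '[{"translation":[71,-38,68],"twist":0,"gripper":1},{"translation":[71,-38,68],"twist":0,"gripper":1},{"translation":[71,-38,68],"twist":0,"gripper":1},{"translation":[71,-38,68],"twist":0,"gripper":1},{"translation":[71,-38,68],"twist":0,"gripper":1}]'

```text
clock: 24.23
eef_pos: [1302.1, 176.6, 393.1]
tcp_rot: [-2.529, -0.864, -0.619]
contact_force: [-0.7, -1.0, 0.2]
opening: 0.997
```

Call:
arm_command --plan '[{"translation":[69,-37,71],"twist":0,"gripper":1},{"translation":[69,-37,71],"twist":0,"gripper":1},{"translation":[69,-37,71],"twist":0,"gripper":1},{"translation":[69,-37,71],"twist":0,"gripper":1},{"translation":[69,-37,71],"twist":0,"gripper":1}]'

```text
clock: 24.65
eef_pos: [1307.2, 180.3, 398.1]
tcp_rot: [-2.5, -0.883, -0.641]
contact_force: [-0.0, -0.6, 0.6]
opening: 0.999
```

Call:
arm_command --plan '[{"translation":[67,-36,73],"twist":0,"gripper":1},{"translation":[67,-36,73],"twist":0,"gripper":1},{"translation":[67,-36,73],"twist":0,"gripper":1},{"translation":[67,-36,73],"twist":0,"gripper":1},{"translation":[67,-36,73],"twist":0,"gripper":1}]'

```text
clock: 25.07
eef_pos: [1311.9, 183.5, 403.2]
tcp_rot: [-2.471, -0.901, -0.663]
contact_force: [-0.0, 0.3, -0.4]
opening: 0.998
```

Call:
arm_command --plan '[{"translation":[65,-35,75],"twist":0,"gripper":1},{"translation":[65,-35,75],"twist":0,"gripper":1},{"translation":[65,-35,75],"twist":0,"gripper":1},{"translation":[65,-35,75],"twist":0,"gripper":1},{"translation":[65,-35,75],"twist":0,"gripper":1}]'

```text
clock: 25.48
eef_pos: [1316.4, 186.4, 408.4]
tcp_rot: [-2.441, -0.919, -0.686]
contact_force: [0.2, 0.3, -0.3]
opening: 1.003
```

Call:
arm_command --plan '[{"translation":[63,-34,77],"twist":0,"gripper":1},{"translation":[63,-34,77],"twist":0,"gripper":1},{"translation":[63,-34,77],"twist":0,"gripper":1},{"translation":[63,-34,77],"twist":0,"gripper":1},{"translation":[63,-34,77],"twist":0,"gripper":1}]'

```text
clock: 25.9
eef_pos: [1320.5, 189.0, 413.1]
tcp_rot: [-2.411, -0.935, -0.71]
contact_force: [-0.1, 0.2, 0.6]
opening: 1.001
```

```bash
python3 - <<'E'
from h import *
st();tz(); print(w2t([100,0,0]),w2t([0,100,0]),w2t([0,0,100]))
E
```

```text
25.9 [1320.5  189.   413.1] [-2.411 -0.935 -0.71 ] q [ 0.144  1.23   0.059 -0.02   0.739  0.479] F [-0.1  0.2  0.6] op 1.001
tilt deg 63.77 heading 7.4 toolx [ 0.45  -0.387  0.805]
[ 4.5  -0.78  8.89] [-3.87 -9.15  1.16] [ 8.05 -3.96 -4.42]
```

```bash
python3 - <<'E'
from h import *
t=snap('top','t11'); crop(t,160,140,360,300,4,'t11c')
E
```

View pics/t11c.png

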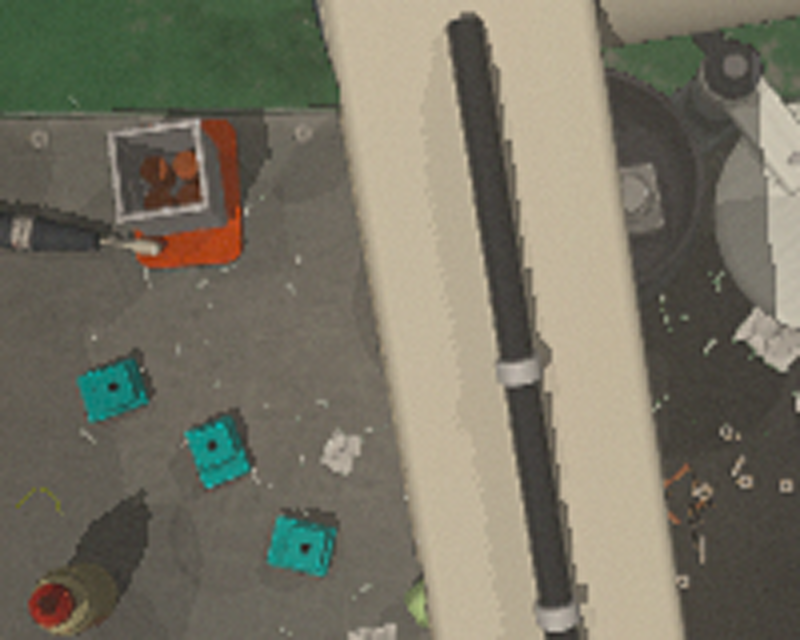

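View pics/t11.png

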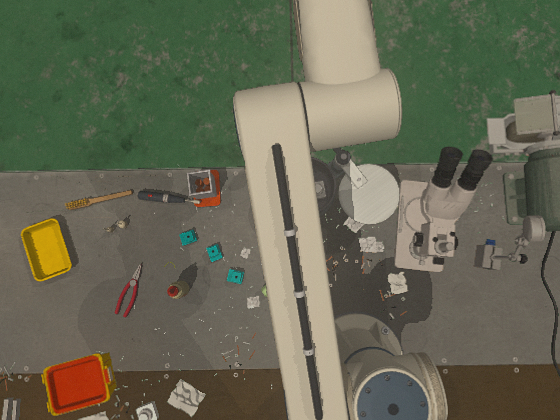

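```bash
python3 - <<'E'
from h import *
c=camera_model('top'); f=lambda x,y:(160+x/4,140+y/4)
C=[at(c,*f(*p),93) for p in [(108,133),(205,118),(213,212),(117,226)]];print(C,np.mean(C,0))
print([at(c,*f(*p),5) for p in [(240,120),(242,264),(140,267)]])
print('turq',[at(c,*f(*p),22) for p in [(113,386),(212,446),(304,547)]],'pen',at(c,*f(150,245),8),at(c,*f(60,238),15))
print(proj(c,[[480,412,93],[480,407,93]]))
E
```

```text
[array([505.3, 444.4,  93. ]), array([514. , 380.1,  93. ]), array([450.9, 374.9,  93. ]), array([442.9, 438.1,  93. ])] [478.275 409.375  93.   ]
[array([531.2, 369.7,   5. ]), array([427.2, 368.6,   5. ]), array([426.5, 441. ,   5. ])]
turq [array([341.6, 455.9,  22. ]), array([298.9, 387.3,  22. ]), array([228.8, 324.3,  22. ])] pen [441.7 433.4   8. ] [447.  495.4  15. ]
[[199.2 182.4]
 [201.1 182.4]]
```

```bash
python3 - <<'E'
from h import *
v=np.array([-195,43,-20.])/10
m=M()
for k in range(5):
    t=-0.6*k if k<4 else -2.03
    m2=m@Rot.from_rotvec([0,0,t]).as_matrix()
    print(k,np.round(m2.T@v,1))
E
```

```text
0 [-12.   -1.6 -16. ]
1 [ -9.   -8.1 -16. ]
2 [ -2.8 -11.8 -16. ]
3 [  4.3 -11.4 -16. ]
4 [  6.8 -10.1 -16. ]
```

Call:
arm_command --plan '[{"translation":[-2.4,-0.3,-3.2],"twist":-0.12,"gripper":1},{"translation":[-4.8,-0.6,-6.4],"twist":-0.24,"gripper":1},{"translation":[-7.2,-0.9,-9.6],"twist":-0.36,"gripper":1},{"translation":[-9.6,-1.2,-12.8],"twist":-0.48,"gripper":1},{"translation":[-12,-1.6,-16],"twist":-0.6,"gripper":1}]'

```text
clock: 26.37
eef_pos: [1187.8, 217.3, 400.7]
tcp_rot: [-3.099, -1.114, 0.08]
contact_force: [1.8, -0.8, 1.1]
opening: 1.0
```

```bash
python3 - <<'E'
from h import *
st();tz(); print(w2t([-195,43,-20]))
E
```

```text
26.37 [1187.8  217.3  400.7] [-3.099 -1.114  0.08 ] q [ 0.197  0.829  0.88  -0.196  0.325  0.237] F [ 1.8 -0.8  1.1] op 1.0
tilt deg 63.85 heading 7.3 toolx [0.44  0.035 0.897]
[-10.22  -6.54 -15.99]
```

```bash
cat > kin.py <<'E'
import numpy as np
from scipy.optimize import least_squares
from scipy.spatial.transform import Rotation as R
D=[([1.13,.353,1.633,0,1.155,-.002],[265.5,565.8,231.3]),
([.653,.187,1.964,0,.992,-.476],[385.5,296.7,189.6]),
([.635,.402,1.969,0,.771,.946],[421.3,312.3,78.8]),
([.626,.321,1.939,0,.873,.936],[425.6,309.4,130.9]),
([.312,.208,1.976,-.002,.96,.625],[463.5,150.4,175]),
([.737,.443,2.132,.004,.582,1.044],[334.5,306.9,16]),
([.201,.24,2.024,-.002,.889,.514],[464.3,95.6,142.6]),
([.499,.935,.4,.005,1.83,.811],[826.6,454.1,347.1]),
([.499,1.142,.062,.005,1.928,.812],[878.4,482.6,309.9]),
([.499,1.169,.058,.005,1.793,.812],[919.7,505.4,287.4]),
([.078,1.004,.383,.054,1.643,.396],[1009.4,99.4,291.7]),
([.052,1.183,.059,.058,1.409,.378],[1171.1,81.7,310.6]),
([.059,1.205,.059,.054,1.142,.384],[1245.9,92.5,337.5]),
([.144,1.23,.059,-.02,.739,.479],[1320.5,189,413.1]),
([.197,.829,.88,-.196,.325,.237],[1187.8,217.3,400.7])]
def fk(q,p,s4=1):
    r0,z0,L1,A,B,T=p
    Rz=R.from_euler('z',q[0]); Ry=lambda a:R.from_euler('y',a)
    R2=Rz*Ry(q[1]); R3=R2*Ry(q[2]); 
    w=Rz.apply([r0,0,z0])+R2.apply([0,0,L1])+R3.apply([B,0,A])
    Rt=R3*R.from_euler('z',s4*q[3])*Ry(q[4])
    return w+Rt.apply([0,0,T]), Rt*R.from_euler('z',q[5]), w
if __name__=='__main__':
  for s4 in (1,-1):
    f=lambda p:np.concatenate([fk(q,p,s4)[0]-np.array(x) for q,x in D])
    s=least_squares(f,[50,400,400,400,0,250]); print(s4,np.round(s.x,1),np.abs(s.fun).max(),np.round(s.fun[-3:],1))
E
python3 kin.py
```

```text
1 [ -0.  293.8 568.3 494.1  58.4 342.8] 2.138771706585601 [ 0.3 -1.9 -0. ]
-1 [ -3.1 286.6 571.5 496.6  57.8 337.4] 39.99152678209017 [-11.   39.   -2.4]
```

```bash
cat >> kin.py <<'E'
P=[0,293.8,568.3,494.1,58.4,342.8]
LO=np.array([-2.63,-.92,.06,-1.3,0,-3.02]);HI=np.array([2.63,2.1,2.66,4.44,2.69,3.02])
def ik(pos,Rt,n=60,seed=0):
    rng=np.random.default_rng(seed); out=[]
    for _ in range(n):
        q0=rng.uniform(LO,HI)
        f=lambda q:(lambda a:np.concatenate([(a[0]-pos)/100,(a[1].inv()*Rt).as_rotvec()]))(fk(q,P))
        s=least_squares(f,q0,bounds=(LO-1e-6,HI+1e-6))
        if s.cost<1e-6 and not any(np.abs(s.x-o).max()<.05 for o in out): out.append(s.x)
    return out
E
python3 - <<'E'
from h import *; from kin import *
s=sense(); p,r,w=fk(s['qpos'],P); 
print(r.as_euler('xyz'),s['tcp_rot'],p)
m=Rot.from_euler('xyz',s['tcp_rot'])
print((r.inv()*m).as_rotvec())
z=m.as_matrix()[:,2]
h=np.array([-z[1],z[0],0]);h/=np.linalg.norm(h)
for nm,xa in (('x=+y',h),('x=-y',-h)):
    Rt=Rot.from_matrix(np.c_[xa,np.cross(z,xa),z])*(r.inv()*m).inv()
    for t in ([381,397,101],[497,412,44],[497,412,160],[500,200,180]):
        print(nm,t,[np.round(q,2).tolist() for q in ik(np.array(t,float),Rt)])
E
```

```text
[ 3.09858929  1.11386025 -3.0614128 ] [-3.09858929 -1.11386025  0.08017985] [1188.10851074  215.86531698  400.69404765]
[ 1.74393425e-16 -5.23180275e-16 -3.14159265e+00]
x=+y [381, 397, 101] []
x=+y [497, 412, 44] [[1.1, 0.79, 2.2, 4.18, 1.04, 1.43]]
x=+y [497, 412, 160] [[1.1, 0.51, 2.23, 4.33, 0.92, 1.15]]
x=+y [500, 200, 180] [[0.69, 0.36, 2.56, 3.78, 0.93, 1.42]]
x=-y [381, 397, 101] []
x=-y [497, 412, 44] [[1.1, 0.79, 2.2, 4.18, 1.04, -1.71]]
x=-y [497, 412, 160] [[1.1, 0.51, 2.23, 4.33, 0.92, -1.99]]
x=-y [500, 200, 180] [[0.69, 0.36, 2.56, 3.78, 0.93, -1.72]]
```

```bash
cat >> kin.py <<'E'
RZ=R.from_rotvec([0,0,np.pi])
def track(q,pos,m,lo=LO,hi=HI,w=1.0):
    """local IK to tcp pos & rotation m (tcp frame)"""
    Rt=m*RZ.inv()
    f=lambda x:(lambda a:np.concatenate([(a[0]-pos)/100,w*(a[1].inv()*Rt).as_rotvec()]))(fk(x,P))
    s=least_squares(f,np.clip(q,lo+1e-4,hi-1e-4),bounds=(lo,hi)); return s.x,s.cost
def path(q,pts,m,step=30,verbose=True):
    p=fk(q,P)[0]; ok=True; mj=0
    for t in pts:
        t=np.array(t,float); n=max(1,int(np.ceil(np.linalg.norm(t-p)/step)))
        for k in range(1,n+1):
            qn,c=track(q,p+(t-p)*k/n,m); mj=max(mj,np.abs(qn-q).max()); q=qn
            if c>1e-5: ok=False
        p=t
        if verbose: print(t,np.round(q,2),'cost',round(c,5),'maxjump',round(mj,2),ok); mj=0
    return q,ok
E
python3 - <<'E'
from h import *; from kin import *
s=sense(); q=np.array(s['qpos']); m=Rot.from_euler('xyz',s['tcp_rot']); p=fk(q,P)[0]
z=m.as_matrix()[:,2]; h=np.array([-z[1],z[0],0]);h/=np.linalg.norm(h)
m2=Rot.from_matrix(np.c_[-h,np.cross(z,-h),z]); print('twist needed',(m.inv()*m2).as_rotvec())
print('direct');path(q,[[900,300,350],[700,350,300],[550,400,250],[497,412,160]],m)
print('via');path(q,[[1000,-100,420],[800,-150,420],[650,-50,380],[600,100,350],[600,300,250],[497,412,160]],m)
E
```

```text
twist needed [-2.45923722e-16 -4.61106978e-17  1.54966388e+00]
direct
[900. 300. 350.] [ 0.41  0.45  1.6  -1.3   0.24  1.46] cost 0.00277 maxjump 0.22 False
[700. 350. 300.] [ 0.64  0.29  1.88 -1.3   0.44  1.63] cost 0.01956 maxjump 0.04 False
[550. 400. 250.] [ 0.95  0.28  2.01 -1.3   0.7   1.89] cost 0.03146 maxjump 0.06 False
[497. 412. 160.] [ 1.08  0.43  2.03 -1.3   0.81  2.09] cost 0.05454 maxjump 0.06 False
via
[1000. -100.  420.] [-0.2   0.49  1.44  1.17  0.32 -1.28] cost 0.0 maxjump 0.17 True
[ 800. -150.  420.] [-0.37  0.21  1.84  1.5   0.44 -1.71] cost 0.0 maxjump 0.09 True
[650. -50. 380.] [-0.25 -0.03  2.21  1.9   0.36 -2.08] cost 0.0 maxjump 0.06 True
[600. 100. 350.] [ 0.15 -0.08  2.33  3.06  0.23 -3.02] cost 0.00092 maxjump 0.31 False
[600. 300. 250.] [ 0.52  0.26  2.32  3.34  0.58 -3.02] cost 0.03475 maxjump 0.06 False
[497. 412. 160.] [ 1.02  0.59  2.34  3.9   1.08 -3.02] cost 0.03918 maxjump 0.11 False
```

```bash
python3 - <<'E'
from h import *; from kin import *
a=ray(camera_model('top'),450,150); b=ray(camera_model('side'),316,86)
A=np.c_[a[1],-b[1]]; t=np.linalg.lstsq(A,b[0]-a[0],rcond=None)[0]; print(a[0]+a[1]*t[0],b[0]+b[1]*t[1])
s=sense(); q=np.array(s['qpos']); m=Rot.from_euler('xyz',s['tcp_rot'])
m2=m*Rot.from_rotvec([0,0,1.55])
for pts in ([[1000,-50,450],[800,-80,450],[650,-30,420],[600,100,380],[600,300,300],[497,412,200],[497,412,44]],[[1000,50,450],[800,0,450],[650,0,420],[600,100,380],[560,300,300],[497,412,200],[497,412,44],[497,412,200],[500,300,250],[490,180,190],[483,172,152]]):
    q0,c=track(q+np.array([0,0,0,0,0,1.55]),fk(q,P)[0],m2); print(c); path(q0,pts,m2)
E
```

```text
[ 501.83036554 -170.6890749   295.86083367] [ 476.7852952  -180.44076359  293.55797647]
8.165942964201878e-32
[1000.  -50.  450.] [-0.13  0.45  1.43  0.96  0.28  0.51] cost 0.0 maxjump 0.15 True
[800. -80. 450.] [-0.24  0.14  1.85  1.39  0.33  0.03] cost 0.0 maxjump 0.09 True
[650. -30. 420.] [-0.2  -0.09  2.17  1.65  0.29 -0.23] cost 0.0 maxjump 0.06 True
[600. 100. 380.] [ 0.2  -0.13  2.3   3.59  0.15 -1.98] cost 0.0 maxjump 0.64 True
[600. 300. 300.] [ 0.72  0.18  2.22  4.26  0.59 -2.32] cost 0.0 maxjump 0.24 True
[497. 412. 200.] [ 1.1   0.42  2.22  4.41  0.89 -2.11] cost 0.0 maxjump 0.06 True
[497. 412.  44.] [ 1.1   0.79  2.2   4.18  1.04 -1.71] cost 0.0 maxjump 0.08 True
8.165942964201878e-32
[1000.   50.  450.] [0.02 0.44 1.44 0.6  0.18 0.93] cost 0.0 maxjump 0.15 True
[800.   0. 450.] [-0.08  0.12  1.87  1.36  0.19  0.13] cost 0.0 maxjump 0.14 True
[650.   0. 420.] [-0.11 -0.1   2.17  1.71  0.22 -0.25] cost 0.0 maxjump 0.09 True
[600. 100. 380.] [ 0.2  -0.13  2.3   3.59  0.15 -1.98] cost 0.0 maxjump 0.67 True
[560. 300. 300.] [ 0.8   0.14  2.27  4.32  0.64 -2.33] cost 0.0 maxjump 0.26 True
[497. 412. 200.] [ 1.1   0.42  2.22  4.41  0.89 -2.11] cost 0.0 maxjump 0.06 True
[497. 412.  44.] [ 1.1   0.79  2.2   4.18  1.04 -1.71] cost 0.0 maxjump 0.08 True
[497. 412. 200.] [ 1.1   0.42  2.22  4.41  0.89 -2.11] cost 0.0 maxjump 0.08 True
[500. 300. 250.] [ 0.93  0.2   2.38  4.28  0.79 -2.14] cost 0.0 maxjump 0.05 True
[490. 180. 190.] [ 0.65  0.31  2.6   3.74  0.91 -1.72] cost 0.0 maxjump 0.12 True
[483. 172. 152.] [ 0.64  0.47  2.63  3.67  1.08 -1.59] cost 0.0 maxjump 0.09 True
```

```bash
cat >> h.py <<'E'
def seq(pts,tw=None):
    """pts: successive targets; tw: twist done in each call. prints tool-frame shift for each call"""
    s=sense(); p=np.array(s['eef_pos']); m=M(); tw=tw or [0]*len(pts)
    for t,a in zip(pts,tw):
        v=m.T@(np.array(t,float)-p)/10; print(t,np.round(v,1),'len',round(np.linalg.norm(v),1),'tw',a); p=np.array(t,float); m=m@Rot.from_rotvec([0,0,a]).as_matrix()
E
python3 - <<'E'
from h import *
seq([[1095,85,425],[1000,-50,450],[900,-65,450],[800,-80,450]],[.6,.6,.35,0])
E
```

```text
[1095, 85, 425] [ -2.4  12.  -10.8] len 16.3 tw 0.6
[1000, -50, 450] [  4.9  11.5 -11.1] len 16.7 tw 0.6
[900, -65, 450] [-1.3  4.3 -9.1] len 10.1 tw 0.35
[800, -80, 450] [ 0.2  4.5 -9.1] len 10.1 tw 0
```

Call:
arm_command --plan '[{"translation":[-0.5,2.4,-2.2],"twist":0.12,"gripper":1},{"translation":[-1,4.8,-4.3],"twist":0.24,"gripper":1},{"translation":[-1.4,7.2,-6.5],"twist":0.36,"gripper":1},{"translation":[-1.9,9.6,-8.6],"twist":0.48,"gripper":1},{"translation":[-2.4,12,-10.8],"twist":0.6,"gripper":1}]'

```text
clock: 26.78
eef_pos: [1094.1, 84.0, 425.8]
tcp_rot: [-2.267, -0.815, -0.897]
contact_force: [-0.1, 0.2, -0.2]
opening: 0.999
```

Call:
arm_command --plan '[{"translation":[1,2.3,-2.2],"twist":0.12,"gripper":1},{"translation":[2,4.6,-4.4],"twist":0.24,"gripper":1},{"translation":[3,6.9,-6.6],"twist":0.36,"gripper":1},{"translation":[4,9.2,-8.9],"twist":0.48,"gripper":1},{"translation":[4.9,11.5,-11.1],"twist":0.6,"gripper":1}]'

```text
clock: 27.2
eef_pos: [997.6, -52.4, 451.3]
tcp_rot: [-2.048, -0.303, -1.29]
contact_force: [-0.0, -0.9, -0.0]
opening: 0.999
```

```bash
python3 - <<'E'
from h import *
st();tz(); seq([[800,-80,450],[650,-30,420],[600,100,380]],[.35,0,0])
E
```

```text
27.2 [997.6 -52.4 451.3] [-2.048 -0.303 -1.29 ] q [-0.134  0.445  1.433  0.983  0.283  0.152] F [-0.  -0.9 -0. ] op 0.999
tilt deg 64.02 heading 7.3 toolx [ 0.264 -0.917  0.299]
[800, -80, 450] [ -2.7   8.4 -17.9] len 20.0 tw 0.35
[650, -30, 420] [ -6.8   9.  -11.5] len 16.1 tw 0
[600, 100, 380] [-13.5   5.2  -1.2] len 14.5 tw 0
```

Call:
arm_command --plan '[{"translation":[-0.5,1.7,-3.6],"twist":0.11,"gripper":1},{"translation":[-1.1,3.4,-7.2],"twist":0.22,"gripper":1},{"translation":[-1.6,5,-10.7],"twist":0.33,"gripper":1},{"translation":[-2.2,6.7,-14.3],"twist":0.34,"gripper":1},{"translation":[-2.7,8.4,-17.9],"twist":0.34,"gripper":1}]'

```text
clock: 27.62
eef_pos: [798.0, -80.4, 451.1]
tcp_rot: [-2.023, 0.002, -1.444]
contact_force: [-0.3, -0.1, 0.4]
opening: 0.997
```

```bash
python3 - <<'E'
from h import *
st();tz(); seq([[650,-30,420],[600,100,380],[580,220,330],[560,310,280]])
E
```

```text
27.62 [798.  -80.4 451.1] [-2.023e+00  2.000e-03 -1.444e+00] q [-0.241  0.14   1.852  1.401  0.335  0.014] F [-0.3 -0.1  0.4] op 0.997
tilt deg 64.09 heading 7.3 toolx [ 0.126 -0.992 -0.002]
[650, -30, 420] [ -6.9   9.  -11.3] len 15.9 tw 0
[600, 100, 380] [-13.5   5.1  -1.2] len 14.5 tw 0
[580, 220, 330] [-12.1   4.7   1.8] len 13.2 tw 0
[560, 310, 280] [-9.2  4.9  1.4] len 10.5 tw 0
```

Call:
arm_command --plan '[{"translation":[-1.4,1.8,-2.3],"twist":0,"gripper":1},{"translation":[-2.8,3.6,-4.5],"twist":0,"gripper":1},{"translation":[-4.2,5.4,-6.8],"twist":0,"gripper":1},{"translation":[-5.5,7.2,-9],"twist":0,"gripper":1},{"translation":[-6.9,9,-11.3],"twist":0,"gripper":1}]'

```text
clock: 28.03
eef_pos: [648.0, -29.4, 420.2]
tcp_rot: [-2.022, 0.001, -1.445]
contact_force: [-0.2, -0.2, 0.4]
opening: 0.999
```

```bash
python3 - <<'E'
from h import *; from kin import *
st();tz(); q=np.array(sense()['qpos']); m=Rot.from_euler('xyz',sense()['tcp_rot'])
path(q,[[620,-20,360],[600,40,330],[600,100,320],[580,200,310],[560,310,260],[497,412,150]],m,10)
path(q,[[600,-20,320],[580,60,300],[580,200,280],[560,310,260],[497,412,150]],m,10)
seq([[600,-20,320],[580,60,300],[570,150,290],[560,260,260]])
E
```

```text
28.03 [648.  -29.4 420.2] [-2.022e+00  1.000e-03 -1.445e+00] q [-0.202 -0.099  2.173  1.672  0.296 -0.251] F [-0.2 -0.2  0.4] op 0.999
tilt deg 64.16 heading 7.3 toolx [ 0.126 -0.992 -0.001]
[620. -20. 360.] [-0.19 -0.06  2.3   2.17  0.34 -0.76] cost 0.0 maxjump 0.08 True
[600.  40. 330.] [ 0.   -0.04  2.37  2.79  0.32 -1.28] cost 0.0 maxjump 0.09 True
[600. 100. 320.] [ 0.2  -0.01  2.37  3.35  0.35 -1.73] cost 0.0 maxjump 0.08 True
[580. 200. 310.] [ 0.53  0.04  2.35  3.99  0.49 -2.17] cost 0.0 maxjump 0.08 True
[560. 310. 260.] [ 0.82  0.24  2.29  4.21  0.71 -2.17] cost 0.0 maxjump 0.03 True
[497. 412. 150.] [ 1.1   0.54  2.23  4.31  0.94 -1.95] cost 0.0 maxjump 0.02 True
[600. -20. 320.] [-0.2  -0.01  2.37  2.38  0.43 -1.  ] cost 0.0 maxjump 0.07 True
[580.  60. 300.] [ 0.08 -0.01  2.44  3.03  0.41 -1.49] cost 0.0 maxjump 0.08 True
[580. 200. 280.] [ 0.53  0.12  2.38  3.87  0.56 -2.03] cost 0.0 maxjump 0.08 True
[560. 310. 260.] [ 0.82  0.24  2.29  4.21  0.71 -2.17] cost 0.0 maxjump 0.04 True
[497. 412. 150.] [ 1.1   0.54  2.23  4.31  0.94 -1.95] cost 0.0 maxjump 0.02 True
[600, -20, 320] [-1.5 11.   0.2] len 11.1 tw 0
[580, 60, 300] [-8.2  2.2 -0. ] len 8.5 tw 0
[570, 150, 290] [-9.1  0.9  0.6] len 9.1 tw 0
[560, 260, 260] [-11.    2.5   1.7] len 11.4 tw 0
```

Call:
arm_command --plan '[{"translation":[-0.3,2.2,0],"twist":0,"gripper":1},{"translation":[-0.6,4.4,0],"twist":0,"gripper":1},{"translation":[-0.9,6.6,0.1],"twist":0,"gripper":1},{"translation":[-1.2,8.8,0.1],"twist":0,"gripper":1},{"translation":[-1.5,11,0.2],"twist":0,"gripper":1}]'

```text
clock: 28.45
eef_pos: [599.8, -20.5, 320.8]
tcp_rot: [-2.02, -0.0, -1.446]
contact_force: [0.1, 0.6, -0.8]
opening: 1.003
```

Call:
arm_command --plan '[{"translation":[-1.6,0.4,0],"twist":0,"gripper":1},{"translation":[-3.2,0.9,0],"twist":0,"gripper":1},{"translation":[-4.9,1.3,0],"twist":0,"gripper":1},{"translation":[-6.6,1.8,0],"twist":0,"gripper":1},{"translation":[-8.2,2.2,0],"twist":0,"gripper":1}]'

```text
clock: 28.87
eef_pos: [579.9, 60.2, 301.4]
tcp_rot: [-2.019, -0.0, -1.446]
contact_force: [-0.2, 0.2, 0.4]
opening: 1.001
```

Call:
arm_command --plan '[{"translation":[-1.8,0.2,0.1],"twist":0,"gripper":1},{"translation":[-3.6,0.4,0.2],"twist":0,"gripper":1},{"translation":[-5.4,0.6,0.4],"twist":0,"gripper":1},{"translation":[-7.3,0.8,0.5],"twist":0,"gripper":1},{"translation":[-9.1,0.9,0.6],"twist":0,"gripper":1}]'

```text
clock: 29.28
eef_pos: [569.9, 151.6, 291.1]
tcp_rot: [-2.019, -0.0, -1.446]
contact_force: [0.3, -0.5, -0.3]
opening: 0.998
```

```bash
python3 - <<'E'
from h import *; from kin import *
st();tz(); seq([[560,260,260],[520,350,200],[497,411,160]])
E
```

```text
29.28 [569.9 151.6 291.1] [-2.019 -0.    -1.446] q [ 0.401  0.04   2.425  3.687  0.494 -1.94 ] F [ 0.3 -0.5 -0.3] op 0.998
tilt deg 64.35 heading 7.1 toolx [ 0.124 -0.992  0.   ]
[560, 260, 260] [-10.9   2.6   1.7] len 11.3 tw 0
[520, 350, 200] [-9.4  6.6  0. ] len 11.5 tw 0
[497, 411, 160] [-6.3  4.3  0.4] len 7.6 tw 0
```

Call:
arm_command --plan '[{"translation":[-2.2,0.5,0.3],"twist":0,"gripper":1},{"translation":[-4.4,1,0.7],"twist":0,"gripper":1},{"translation":[-6.6,1.5,1],"twist":0,"gripper":1},{"translation":[-8.8,2.1,1.4],"twist":0,"gripper":1},{"translation":[-10.9,2.6,1.7],"twist":0,"gripper":1}]'

```text
clock: 29.7
eef_pos: [560.3, 261.8, 260.8]
tcp_rot: [-2.017, 0.001, -1.446]
contact_force: [0.2, -0.7, -0.3]
opening: 1.002
```

Call:
arm_command --plan '[{"translation":[-1.9,1.3,0],"twist":0,"gripper":1},{"translation":[-3.8,2.6,0],"twist":0,"gripper":1},{"translation":[-5.6,3.9,0],"twist":0,"gripper":1},{"translation":[-7.5,5.2,0],"twist":0,"gripper":1},{"translation":[-9.4,6.6,0],"twist":0,"gripper":1}]'

```text
clock: 30.12
eef_pos: [520.1, 352.9, 201.6]
tcp_rot: [-2.016, 0.002, -1.446]
contact_force: [-0.8, -0.3, 0.5]
opening: 0.998
```

Call:
arm_command --plan '[{"translation":[-2.1,1.2,0.1],"twist":0,"gripper":1},{"translation":[-4.2,2.5,0.2],"twist":0,"gripper":1},{"translation":[-6.3,3.8,0.4],"twist":0,"gripper":1},{"translation":[-6.3,3.8,0.4],"twist":0,"gripper":1},{"translation":[-6.3,3.8,0.4],"twist":0,"gripper":1}]'

```text
clock: 30.53
eef_pos: [499.2, 415.3, 165.6]
tcp_rot: [-2.016, 0.002, -1.444]
contact_force: [0.8, -0.2, 0.1]
opening: 1.0
```

```bash
python3 - <<'E'
from h import *; from kin import *
st();tz(); snap('wrist','w12');snap('side','s12')
E
```

```text
30.53 [499.2 415.3 165.6] [-2.016e+00  2.000e-03 -1.444e+00] q [ 1.094  0.511  2.218  4.332  0.927 -1.993] F [ 0.8 -0.2  0.1] op 1.0
tilt deg 64.47 heading 7.3 toolx [ 0.126 -0.992 -0.002]
```

View pics/w12.png

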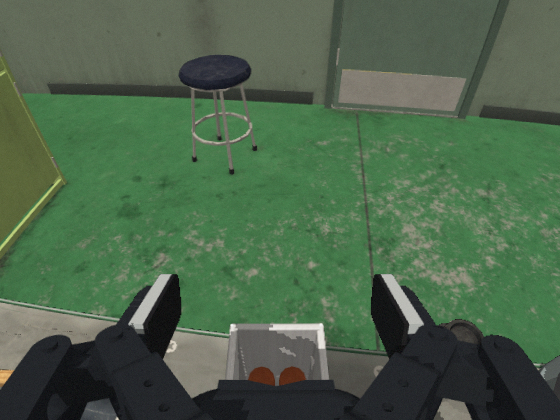

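View pics/s12.png

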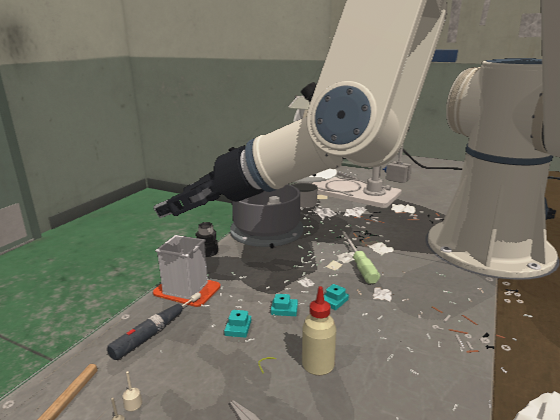

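```bash
python3 - <<'E'
from h import *; from kin import *
seq([[498,414.5,44]])
E
```

```text
[498, 414.5, 44] [-0.1 11.1  5.1] len 12.2 tw 0
```

Call:
arm_command --plan '[{"translation":[0,2.2,1.0],"twist":0,"gripper":1},{"translation":[0,4.5,2.0],"twist":0,"gripper":1},{"translation":[0,6.7,3.1],"twist":0,"gripper":1},{"translation":[0,9,4.1],"twist":0,"gripper":1},{"translation":[0,10.5,4.8],"twist":0,"gripper":1}]'

```text
clock: 31.05
eef_pos: [498.1, 412.4, 49.7]
tcp_rot: [-2.017, 0.003, -1.448]
contact_force: [-0.1, -0.3, -1.2]
opening: 0.999
```

```bash
python3 - <<'E'
from h import *; from kin import *
st();tz(); snap('wrist','w13');s=snap('side','s13'); crop(s,100,160,320,330,3.5,'s13c')
seq([[498,414.5,44]])
E
```

```text
31.05 [498.1 412.4  49.7] [-2.017  0.003 -1.448] q [ 1.094  0.787  2.201  4.18   1.042 -1.714] F [-0.1 -0.3 -1.2] op 0.999
tilt deg 64.45 heading 7.1 toolx [ 0.123 -0.992 -0.003]
[498, 414.5, 44] [-0.3  0.4  0.3] len 0.6 tw 0
```

View pics/w13.png

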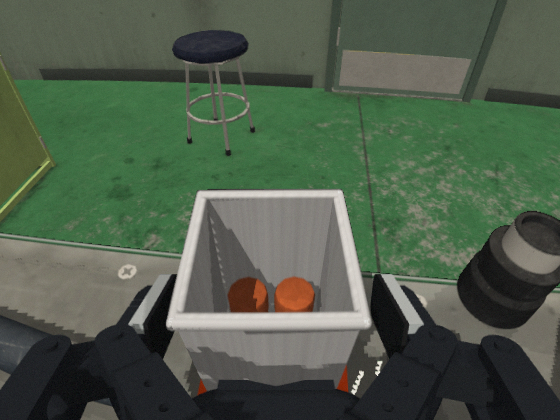

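View pics/s13c.png

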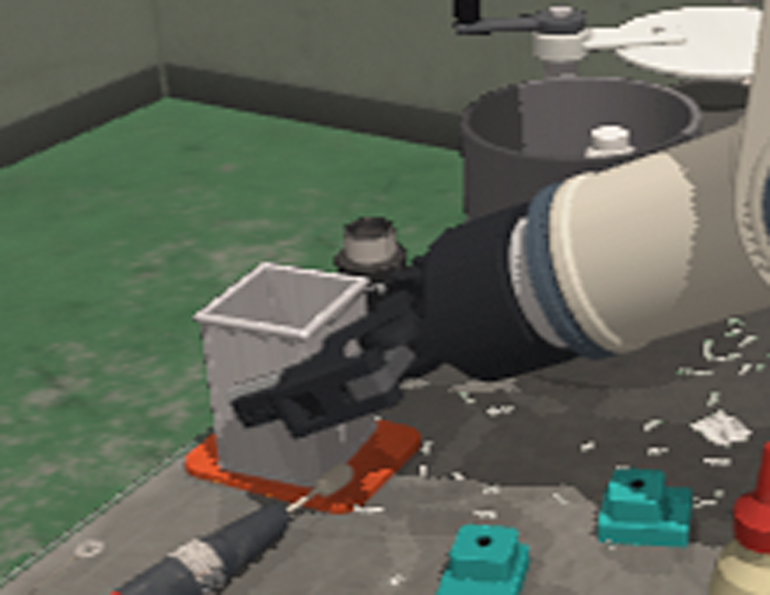

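Call:
arm_command --plan '[{"translation":[0,0.2,0.1],"twist":0,"gripper":0.75},{"translation":[0,0.2,0.1],"twist":0,"gripper":0.6},{"translation":[0,0.2,0.1],"twist":0,"gripper":0.5},{"translation":[0,0.2,0.1],"twist":0,"gripper":0.5},{"translation":[0,0.2,0.1],"twist":0,"gripper":0.5}]' --squeeze 40

```text
clock: 31.57
eef_pos: [498.3, 412.0, 48.1]
tcp_rot: [-2.017, 0.001, -1.448]
contact_force: [-0.3, -0.4, 2.3]
opening: 0.674
```

```bash
python3 - <<'E'
from h import *; from kin import *
st();tz(); print(w2t([0,0,100]))
q=np.array(sense()['qpos']);m=Rot.from_euler('xyz',sense()['tcp_rot'])
path(q,[[498,412,150],[500,300,190],[484,185,200],[484,185,170]],m)
E
```

```text
31.57 [498.3 412.   48.1] [-2.017e+00  1.000e-03 -1.448e+00] q [ 1.094  0.791  2.2    4.18   1.044 -1.713] F [-0.3 -0.4  2.3] op 0.674
tilt deg 64.45 heading 7.1 toolx [ 0.122 -0.992 -0.001]
[-0.01 -9.02 -4.31]
[498. 412. 150.] [ 1.1   0.55  2.22  4.31  0.95 -1.95] cost 0.0 maxjump 0.07 True
[500. 300. 190.] [ 0.94  0.38  2.41  4.13  0.9  -1.89] cost 0.0 maxjump 0.05 True
[484. 185. 200.] [ 0.69  0.28  2.6   3.81  0.91 -1.75] cost 0.0 maxjump 0.1 True
[484. 185. 170.] [ 0.69  0.41  2.61  3.75  1.02 -1.65] cost 0.0 maxjump 0.13 True
```

Call:
arm_command --plan '[{"translation":[0,-1.4,-0.6],"twist":0,"gripper":0.5},{"translation":[0,-3.2,-1.5],"twist":0,"gripper":0.5},{"translation":[0,-5.4,-2.6],"twist":0,"gripper":0.5},{"translation":[0,-7.6,-3.6],"twist":0,"gripper":0.5},{"translation":[0,-9.2,-4.4],"twist":0,"gripper":0.5}]'

```text
clock: 31.98
eef_pos: [498.1, 411.9, 151.9]
tcp_rot: [-2.016, 0.002, -1.448]
contact_force: [0.1, -0.2, -2.3]
opening: 0.673
```

```bash
python3 - <<'E'
from h import *; from kin import *
st();tz(); s=snap('side','s14'); crop(s,100,120,320,330,2.8,'s14c')
seq([[500,330,180],[486,190,200]])
E
```

```text
31.98 [498.1 411.9 151.9] [-2.016e+00  2.000e-03 -1.448e+00] q [ 1.094  0.541  2.224  4.311  0.942 -1.952] F [ 0.1 -0.2 -2.3] op 0.673
tilt deg 64.46 heading 7.1 toolx [ 0.123 -0.992 -0.002]
[500, 330, 180] [ 8.2 -1.9 -1.9] len 8.6 tw 0
[486, 190, 200] [13.7 -0.5 -3.7] len 14.2 tw 0
```

View pics/s14c.png

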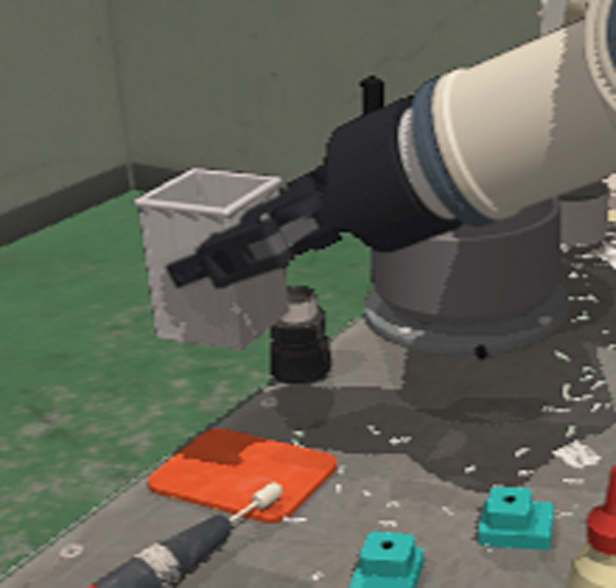

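```bash
python3 - <<'E'
from h import *
c=camera_model('side'); f=lambda x,y:(100+x/2.8,120+y/2.8)
C=[at(c,*f(*p),5) for p in [(148,484),(203,429),(338,460),(280,521)]];print(C,np.mean(C,0))
t=snap('top','t14'); crop(t,160,140,360,300,4,'t14c')
E
```

```text
[array([524.6, 450.9,   5. ]), array([536.6, 383.8,   5. ]), array([431.7, 376.2,   5. ]), array([425.8, 446.8,   5. ])] [479.675 414.425   5.   ]
```

View pics/t14c.png

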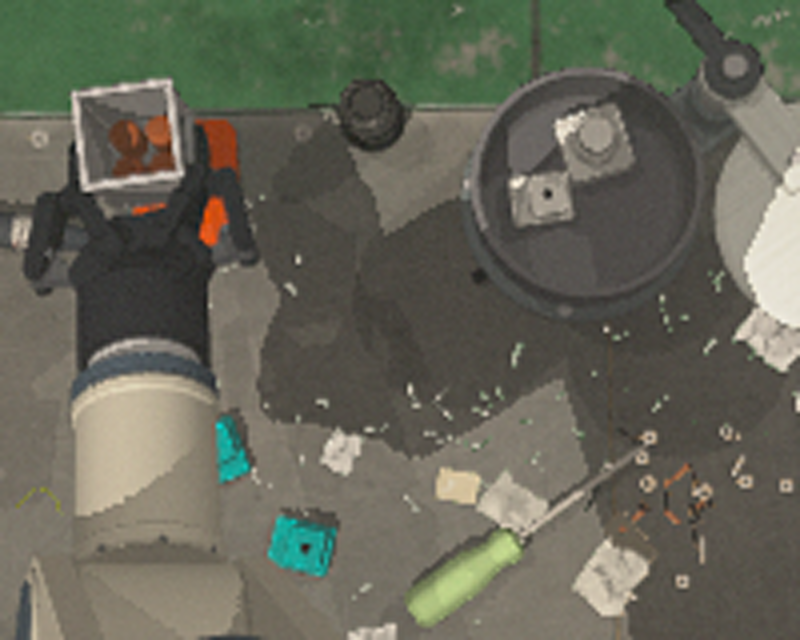

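```bash
python3 - <<'E'
from h import *; from kin import *
q=np.array(sense()['qpos']);m=Rot.from_euler('xyz',sense()['tcp_rot'])
q,_=path(q,[[500,330,180],[517,167,178]],m)
for a in (1,2,2.8,3.1):
    qq,c=track(q+np.array([0,0,0,0,0,a]),np.array([517,167,145.]),m*Rot.from_rotvec([0,0,a])); print(a,np.round(qq,2),c)
seq([[500,330,180],[510,240,182],[517,167,178]])
E
```

```text
[500. 330. 180.] [ 0.99  0.43  2.37  4.18  0.92 -1.9 ] cost 0.0 maxjump 0.05 True
[517. 167. 178.] [ 0.55  0.38  2.57  3.61  0.96 -1.66] cost 0.0 maxjump 0.11 True
1 [ 0.55  0.52  2.58  3.58  1.08 -0.59] 1.5026965666437083e-24
2 [0.55 0.52 2.58 3.58 1.08 0.41] 1.604318005784669e-24
2.8 [0.55 0.52 2.58 3.58 1.08 1.21] 1.5585264561148975e-24
3.1 [0.55 0.52 2.58 3.58 1.08 1.51] 1.5463373661260297e-24
[500, 330, 180] [ 8.2 -2.1 -1.9] len 8.7 tw 0
[510, 240, 182] [ 9.1 -0.2 -0.2] len 9.1 tw 0
[517, 167, 178] [ 7.3  0.4 -0. ] len 7.3 tw 0
```

Call:
arm_command --plan '[{"translation":[1.0,-0.6,-0.4],"twist":0,"gripper":0.5},{"translation":[2.6,-1.2,-0.9],"twist":0,"gripper":0.5},{"translation":[4.4,-1.8,-1.5],"twist":0,"gripper":0.5},{"translation":[6.3,-2.1,-1.9],"twist":0,"gripper":0.5},{"translation":[8.2,-2.1,-1.9],"twist":0,"gripper":0.5}]'

```text
clock: 32.5
eef_pos: [500.0, 329.5, 180.0]
tcp_rot: [-2.015, 0.006, -1.447]
contact_force: [1.5, 0.6, -2.7]
opening: 0.675
```

Call:
arm_command --plan '[{"translation":[1.8,0,0],"twist":0,"gripper":0.5},{"translation":[3.6,-0.1,-0.1],"twist":0,"gripper":0.5},{"translation":[5.4,-0.1,-0.1],"twist":0,"gripper":0.5},{"translation":[7.2,-0.2,-0.2],"twist":0,"gripper":0.5},{"translation":[9.1,-0.2,-0.2],"twist":0,"gripper":0.5}]'

```text
clock: 32.92
eef_pos: [509.6, 238.4, 181.1]
tcp_rot: [-2.017, 0.006, -1.447]
contact_force: [1.1, -0.0, -2.7]
opening: 0.676
```

Call:
arm_command --plan '[{"translation":[1.8,0.1,0],"twist":0,"gripper":0.5},{"translation":[3.5,0.2,0],"twist":0,"gripper":0.5},{"translation":[5.2,0.3,0],"twist":0,"gripper":0.5},{"translation":[6.5,0.3,0],"twist":0,"gripper":0.5},{"translation":[7.3,0.3,0],"twist":0,"gripper":0.5}]'

```text
clock: 33.33
eef_pos: [516.5, 164.3, 176.5]
tcp_rot: [-2.02, 0.006, -1.448]
contact_force: [0.5, 0.6, -2.4]
opening: 0.673
```

```bash
python3 - <<'E'
from h import *
st();tz(); t=snap('top','t15'); crop(t,230,120,380,260,4,'t15c'); snap('side','s15')
seq([[517,167,178],[517,167,145]])
E
```

```text
33.33 [516.5 164.3 176.5] [-2.02   0.006 -1.448] q [ 0.532  0.379  2.575  3.593  0.951 -1.655] F [ 0.5  0.6 -2.4] op 0.673
tilt deg 64.26 heading 7.2 toolx [ 0.123 -0.992 -0.006]
[517, 167, 178] [-0.3 -0.1 -0. ] len 0.3 tw 0
[517, 167, 145] [0.  3.  1.4] len 3.3 tw 0
```

View pics/t15c.png

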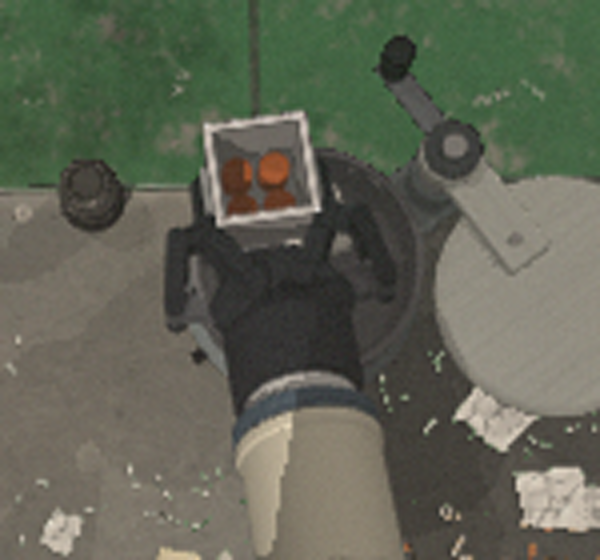

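View pics/s15.png

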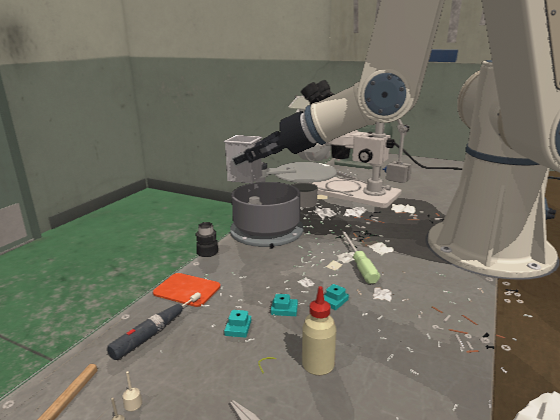

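Call:
arm_command --plan '[{"translation":[0,0,0],"twist":0.12,"gripper":0.5},{"translation":[0,0,0],"twist":0.24,"gripper":0.5},{"translation":[0,0,0],"twist":0.36,"gripper":0.5},{"translation":[0,0,0],"twist":0.48,"gripper":0.5},{"translation":[0,0,0],"twist":0.6,"gripper":0.5}]'

```text
clock: 33.85
eef_pos: [516.5, 164.9, 176.1]
tcp_rot: [-2.104, 0.544, -1.742]
contact_force: [-0.6, 0.1, -2.1]
opening: 0.678
```

Call:
arm_command --plan '[{"translation":[0,0,0],"twist":0.12,"gripper":0.5},{"translation":[0,0,0],"twist":0.24,"gripper":0.5},{"translation":[0,0,0],"twist":0.36,"gripper":0.5},{"translation":[0,0,0],"twist":0.48,"gripper":0.5},{"translation":[0,0,0],"twist":0.6,"gripper":0.5}]'

```text
clock: 34.27
eef_pos: [516.3, 165.7, 175.5]
tcp_rot: [-2.523, 1.006, -2.315]
contact_force: [0.4, 0.0, -2.8]
opening: 0.673
```

```bash
python3 - <<'E'
from h import *
st();tz(); t=snap('top','t16'); crop(t,230,120,380,260,4,'t16c'); 
seq([[518,167,148]])
E
```

```text
34.27 [516.3 165.7 175.5] [-2.523  1.006 -2.315] q [ 0.536  0.381  2.574  3.598  0.949 -0.443] F [ 0.4  0.  -2.8] op 0.673
tilt deg 64.15 heading 7.3 toolx [-0.362 -0.394 -0.845]
[518, 167, 148] [2.2 0.9 1.4] len 2.8 tw 0
```

View pics/t16c.png

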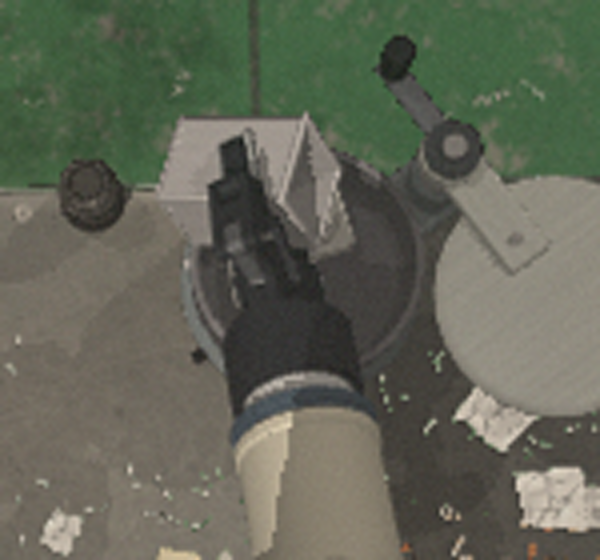

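```bash
python3 - <<'E'
from h import *; from kin import *
q=np.array(sense()['qpos']);m=Rot.from_euler('xyz',sense()['tcp_rot'])
path(q,[[507,165,150]],m); seq([[507,165,150]])
E
```

```text
[507. 165. 150.] [ 0.56  0.49  2.59  3.59  1.07 -0.37] cost 0.0 maxjump 0.12 True
[507, 165, 150] [2.5 1.  0.3] len 2.7 tw 0
```

Call:
arm_command --plan '[{"translation":[0.8,0.3,0.1],"twist":0.1,"gripper":0.5},{"translation":[1.6,0.6,0.2],"twist":0.2,"gripper":0.5},{"translation":[2.5,1,0.3],"twist":0.32,"gripper":0.5},{"translation":[2.5,1,0.3],"twist":0.44,"gripper":0.5},{"translation":[2.5,1,0.3],"twist":0.56,"gripper":0.5}]'

```text
clock: 34.73
eef_pos: [506.7, 166.2, 148.6]
tcp_rot: [2.722, 1.07, 2.799]
contact_force: [0.6, 0.4, -3.1]
opening: 0.674
```

Call:
arm_command --plan '[{"translation":[0,0,0],"twist":0.1,"gripper":0.5},{"translation":[0,0,0],"twist":0.2,"gripper":0.5},{"translation":[0,0,0],"twist":0.3,"gripper":0.5},{"translation":[0,0,0],"twist":0.4,"gripper":0.5},{"translation":[0,0,0],"twist":0.5,"gripper":0.5}]'

```text
clock: 35.15
eef_pos: [506.5, 166.8, 148.1]
tcp_rot: [2.208, 0.741, 2.163]
contact_force: [0.8, 0.6, -3.2]
opening: 0.677
```

```bash
python3 - <<'E'
from h import *
st();tz(); t=snap('top','t17'); crop(t,230,120,380,260,4,'t17c'); s=snap('side','s17');crop(s,190,100,340,270,3.5,'s17c')
E
```

```text
35.15 [506.5 166.8 148.1] [2.208 0.741 2.163] q [0.558 0.489 2.593 3.585 1.062 0.692] F [ 0.8  0.6 -3.2] op 0.677
tilt deg 63.96 heading 7.4 toolx [-0.412  0.612 -0.675]
```

View pics/t17c.png

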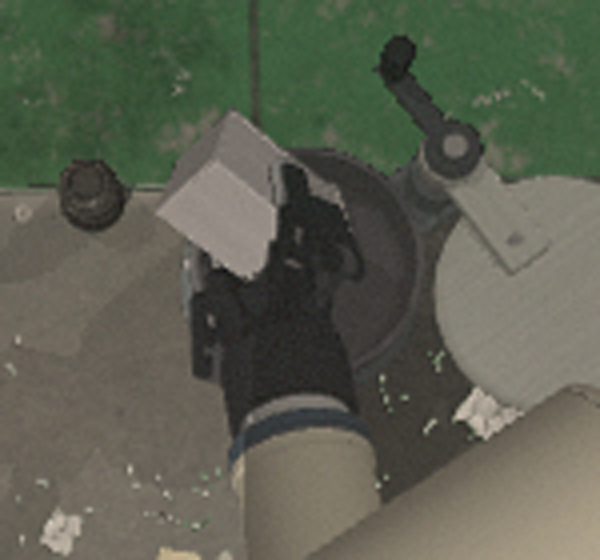

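View pics/s17c.png

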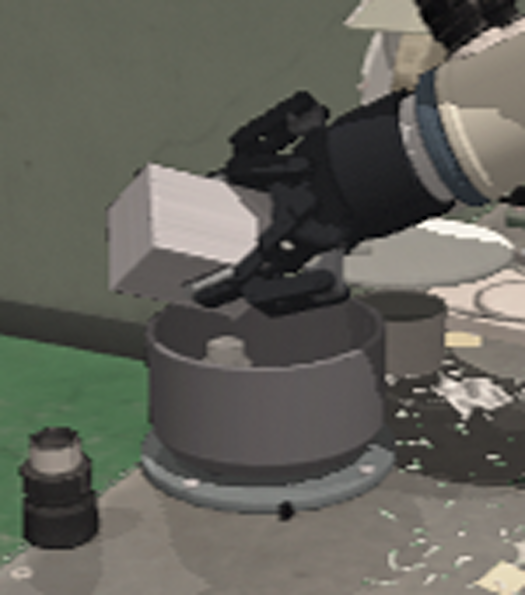

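Call:
arm_command --plan '[{"translation":[0,0,0],"twist":0.12,"gripper":0.5},{"translation":[0,0,0],"twist":0.24,"gripper":0.5},{"translation":[0,0,0],"twist":0.36,"gripper":0.5},{"translation":[0,0,0],"twist":0.48,"gripper":0.5},{"translation":[0,0,0],"twist":0.6,"gripper":0.5}]'

```text
clock: 35.67
eef_pos: [506.5, 167.2, 148.0]
tcp_rot: [2.038, 0.226, 1.813]
contact_force: [1.0, 0.2, -1.8]
opening: 0.673
```

```bash
python3 - <<'E'
from h import *
st();tz(); t=snap('top','t18'); crop(t,230,120,380,260,4,'t18c'); s=snap('side','s18');crop(s,190,100,340,270,3.5,'s18c')
E
```

```text
35.67 [506.5 167.2 148. ] [2.038 0.226 1.813] q [0.559 0.49  2.592 3.585 1.062 1.29 ] F [ 1.   0.2 -1.8] op 0.673
tilt deg 63.96 heading 7.4 toolx [-0.233  0.946 -0.224]
```

View pics/t18c.png

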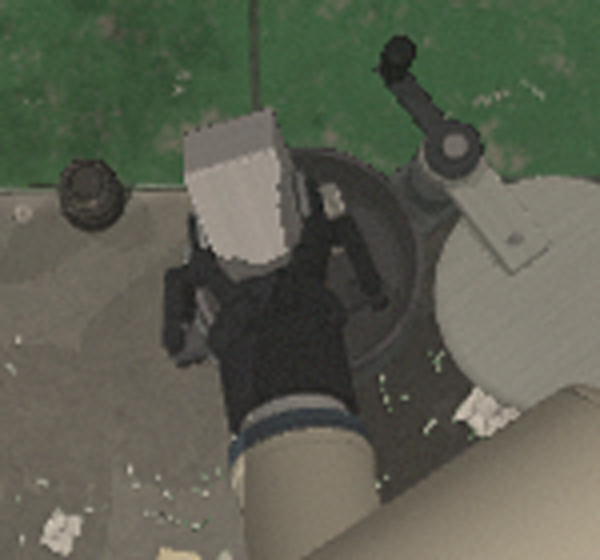

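View pics/s18c.png

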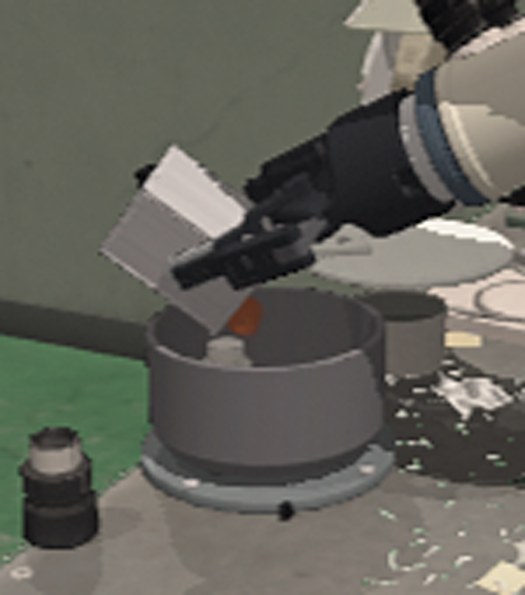

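Call:
arm_command --plan '[{"translation":[0,0,0],"twist":0.1,"gripper":0.5},{"translation":[0,0,0],"twist":0.2,"gripper":0.5},{"translation":[0,0,0],"twist":0.25,"gripper":0.5},{"translation":[0,0,0],"twist":0.25,"gripper":0.5},{"translation":[0,0,0],"twist":0.25,"gripper":0.5}]'

```text
clock: 36.18
eef_pos: [506.6, 167.4, 148.1]
tcp_rot: [2.025, 0.011, 1.705]
contact_force: [-0.3, 0.1, -1.6]
opening: 0.677
```

Call:
arm_command --plan '[{"translation":[0,0,0],"twist":0,"gripper":0.5},{"translation":[0,0,0],"twist":-0.08,"gripper":0.5},{"translation":[0,0,0],"twist":0,"gripper":0.5},{"translation":[0,0,0],"twist":-0.08,"gripper":0.5},{"translation":[0,0,0],"twist":0,"gripper":0.5}]'

```text
clock: 36.6
eef_pos: [506.6, 167.5, 148.1]
tcp_rot: [2.025, 0.021, 1.71]
contact_force: [-0.4, -0.1, -1.4]
opening: 0.675
```

```bash
python3 - <<'E'
from h import *
st();tz(); s=snap('side','s19');crop(s,190,100,340,270,3.5,'s19c')
seq([[512,168,176]])
E
```

```text
36.6 [506.6 167.5 148.1] [2.025 0.021 1.71 ] q [0.559 0.49  2.592 3.585 1.062 1.519] F [-0.4 -0.1 -1.4] op 0.675
tilt deg 63.98 heading 7.4 toolx [-0.139  0.99  -0.021]
[512, 168, 176] [-0.   2.7 -0.7] len 2.8 tw 0
```

View pics/s19c.png

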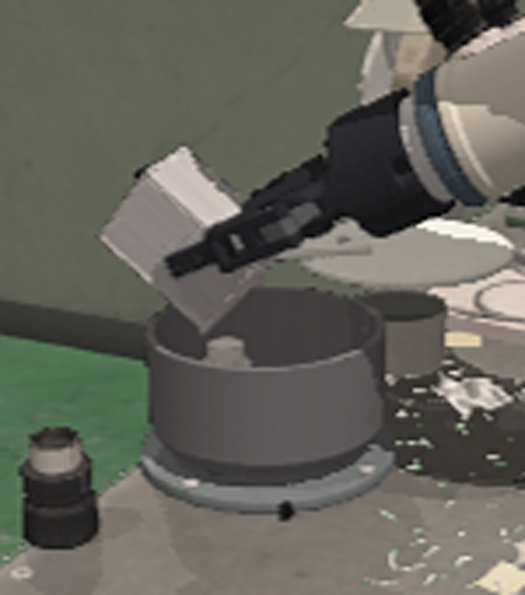

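Call:
arm_command --plan '[{"translation":[0,1,-0.3],"twist":0,"gripper":0.5},{"translation":[0,2.7,-0.7],"twist":-0.12,"gripper":0.5},{"translation":[0,2.7,-0.7],"twist":-0.24,"gripper":0.5},{"translation":[0,2.7,-0.7],"twist":-0.36,"gripper":0.5},{"translation":[0,2.7,-0.7],"twist":-0.48,"gripper":0.5}]'

```text
clock: 37.07
eef_pos: [512.3, 168.5, 176.2]
tcp_rot: [2.077, 0.444, 1.934]
contact_force: [0.1, -0.1, -1.7]
opening: 0.678
```

Call:
arm_command --plan '[{"translation":[0,0,0],"twist":-0.12,"gripper":0.5},{"translation":[0,0,0],"twist":-0.24,"gripper":0.5},{"translation":[0,0,0],"twist":-0.36,"gripper":0.5},{"translation":[0,0,0],"twist":-0.48,"gripper":0.5},{"translation":[0,0,0],"twist":-0.6,"gripper":0.5}]'

```text
clock: 37.48
eef_pos: [512.2, 168.5, 176.1]
tcp_rot: [2.4, 0.935, 2.421]
contact_force: [-0.1, -0.3, -1.6]
opening: 0.675
```

Call:
arm_command --plan '[{"translation":[0,0,0],"twist":-0.12,"gripper":0.5},{"translation":[0,0,0],"twist":-0.24,"gripper":0.5},{"translation":[0,0,0],"twist":-0.36,"gripper":0.5},{"translation":[0,0,0],"twist":-0.48,"gripper":0.5},{"translation":[0,0,0],"twist":-0.6,"gripper":0.5}]'

```text
clock: 37.9
eef_pos: [512.1, 168.5, 176.1]
tcp_rot: [-2.848, 1.096, -2.684]
contact_force: [-0.3, -0.4, -0.9]
opening: 0.676
```

Call:
arm_command --plan '[{"translation":[0,0,0],"twist":-0.12,"gripper":0.5},{"translation":[0,0,0],"twist":-0.24,"gripper":0.5},{"translation":[0,0,0],"twist":-0.36,"gripper":0.5},{"translation":[0,0,0],"twist":-0.48,"gripper":0.5},{"translation":[0,0,0],"twist":-0.6,"gripper":0.5}]'

```text
clock: 38.32
eef_pos: [512.1, 168.5, 176.1]
tcp_rot: [-2.187, 0.712, -1.874]
contact_force: [0.2, -0.5, -1.4]
opening: 0.673
```

Call:
arm_command --plan '[{"translation":[0,0,0],"twist":-0.12,"gripper":0.5},{"translation":[0,0,0],"twist":-0.24,"gripper":0.5},{"translation":[0,0,0],"twist":-0.36,"gripper":0.5},{"translation":[0,0,0],"twist":-0.48,"gripper":0.5},{"translation":[0,0,0],"twist":-0.6,"gripper":0.5}]'

```text
clock: 38.73
eef_pos: [512.0, 168.4, 176.1]
tcp_rot: [-2.032, 0.182, -1.531]
contact_force: [-0.1, -0.4, -1.1]
opening: 0.674
```

```bash
python3 - <<'E'
from h import *
st();tz(); m=M(); print('residual',np.degrees(np.arcsin(m[2,0])))
s=snap('top','t20');crop(s,230,120,380,260,4,'t20c')
seq([[517,167,178],[510,240,182],[500,330,180],[498.3,412,150]])
E
```

```text
38.73 [512.  168.4 176.1] [-2.032  0.182 -1.531] q [ 0.551  0.375  2.578  3.612  0.948 -1.463] F [-0.1 -0.4 -1.1] op 0.674
tilt deg 64.05 heading 7.4 toolx [ 0.039 -0.983 -0.181]
residual -10.430830786853361
[517, 167, 178] [ 0.1 -0.4  0.3] len 0.6 tw 0
[510, 240, 182] [-7.3  1.   0. ] len 7.3 tw 0
[500, 330, 180] [-8.9  1.9  0.2] len 9.1 tw 0
[498.3, 412, 150] [-7.6  3.8  2.1] len 8.7 tw 0
```

View pics/t20c.png

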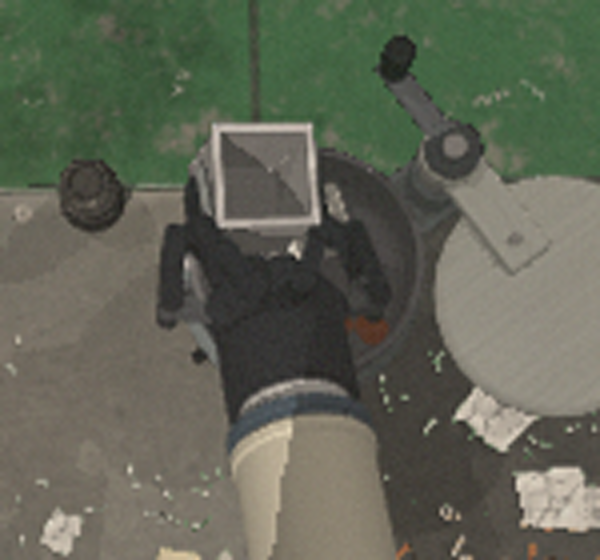

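Call:
arm_command --plan '[{"translation":[-1,0,0],"twist":-0.1,"gripper":0.5},{"translation":[-2.6,0.4,0],"twist":-0.203,"gripper":0.5},{"translation":[-4.2,0.4,0],"twist":-0.203,"gripper":0.5},{"translation":[-5.8,0.5,0],"twist":-0.203,"gripper":0.5},{"translation":[-7.2,0.6,0.2],"twist":-0.203,"gripper":0.5}]'

```text
clock: 39.2
eef_pos: [507.7, 241.2, 182.6]
tcp_rot: [-2.024, -0.008, -1.437]
contact_force: [0.6, -0.6, -0.6]
opening: 0.672
```

```bash
python3 - <<'E'
from h import *
st();tz(); seq([[500,330,182],[498.3,412,160]])
E
```

```text
39.2 [507.7 241.2 182.6] [-2.024 -0.008 -1.437] q [ 0.778  0.369  2.492  3.905  0.904 -1.794] F [ 0.6 -0.6 -0.6] op 0.672
tilt deg 64.05 heading 7.4 toolx [ 0.133 -0.991  0.008]
[500, 330, 182] [-8.9 -0.2  0.4] len 8.9 tw 0
[498.3, 412, 160] [-8.2  1.5  1.8] len 8.5 tw 0
```

Call:
arm_command --plan '[{"translation":[-1.8,0,0],"twist":0.009,"gripper":0.5},{"translation":[-3.6,0,0.1],"twist":0.009,"gripper":0.5},{"translation":[-5.4,-0.1,0.2],"twist":0.009,"gripper":0.5},{"translation":[-7.2,-0.1,0.3],"twist":0.009,"gripper":0.5},{"translation":[-8.9,-0.2,0.4],"twist":0.009,"gripper":0.5}]'

```text
clock: 39.62
eef_pos: [499.9, 331.0, 181.8]
tcp_rot: [-2.024, 0.0, -1.441]
contact_force: [-1.2, -0.3, -1.8]
opening: 0.673
```

Call:
arm_command --plan '[{"translation":[-1.7,0.3,0.3],"twist":0,"gripper":0.5},{"translation":[-3.6,0.6,0.7],"twist":0,"gripper":0.5},{"translation":[-5.6,0.9,1.1],"twist":0,"gripper":0.5},{"translation":[-7.4,1.3,1.5],"twist":0,"gripper":0.5},{"translation":[-8.2,1.5,1.8],"twist":0,"gripper":0.5}]'

```text
clock: 40.03
eef_pos: [498.6, 415.9, 160.1]
tcp_rot: [-2.024, 0.001, -1.439]
contact_force: [-0.1, 0.1, -1.4]
opening: 0.677
```

```bash
python3 - <<'E'
from h import *
st();tz(); seq([[498.3,412,100],[498.3,412,60],[498.3,412,48.6]])
s=snap('side','s21');crop(s,100,120,320,330,2.8,'s21c')
E
```

```text
40.03 [498.6 415.9 160.1] [-2.024e+00  1.000e-03 -1.439e+00] q [ 1.092  0.518  2.219  4.324  0.921 -1.988] F [-0.1  0.1 -1.4] op 0.677
tilt deg 64.04 heading 7.5 toolx [ 0.131 -0.991 -0.001]
[498.3, 412, 100] [0.4 5.4 2.6] len 6.0 tw 0
[498.3, 412, 60] [0.  3.6 1.8] len 4.0 tw 0
[498.3, 412, 48.6] [0.  1.  0.5] len 1.1 tw 0
```

View pics/s21c.png

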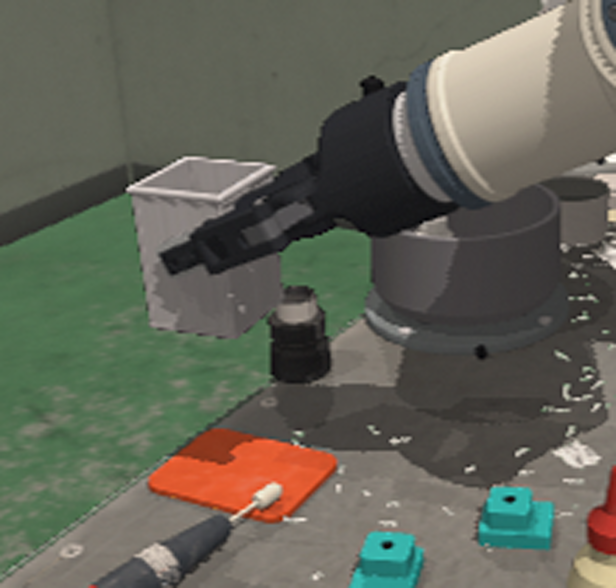

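Call:
arm_command --plan '[{"translation":[0.2,2.2,1.0],"twist":0,"gripper":0.5},{"translation":[0.4,4.6,2.2],"twist":0,"gripper":0.5},{"translation":[0.4,6.8,3.3],"twist":0,"gripper":0.5},{"translation":[0.4,8.6,4.2],"twist":0,"gripper":0.5},{"translation":[0.4,8.6,4.2],"twist":0,"gripper":0.5}]'

```text
clock: 40.5
eef_pos: [498.7, 410.2, 60.2]
tcp_rot: [-2.028, -0.004, -1.44]
contact_force: [-0.6, -0.8, -1.7]
opening: 0.669
```

```bash
python3 - <<'E'
from h import *
st();tz(); seq([[498.3,412,48.4]])
E
```

```text
40.5 [498.7 410.2  60.2] [-2.028 -0.004 -1.44 ] q [ 1.085  0.753  2.211  4.18   1.017 -1.745] F [-0.6 -0.8 -1.7] op 0.669
tilt deg 63.78 heading 7.4 toolx [ 0.131 -0.991  0.004]
[498.3, 412, 48.4] [-0.2  1.1  0.5] len 1.2 tw 0
```

Call:
arm_command --plan '[{"translation":[-0.2,0.3,0.1],"twist":0.004,"gripper":0.5},{"translation":[-0.2,0.6,0.3],"twist":0.004,"gripper":0.5},{"translation":[-0.2,0.9,0.4],"twist":0.004,"gripper":0.5},{"translation":[-0.2,1.0,0.5],"twist":0.004,"gripper":0.5},{"translation":[-0.2,1.0,0.5],"twist":0.004,"gripper":0.5}]'

```text
clock: 40.92
eef_pos: [498.6, 412.4, 49.7]
tcp_rot: [-2.028, 0.001, -1.441]
contact_force: [-0.4, -0.4, -1.8]
opening: 0.674
```

```bash
python3 - <<'E'
from h import *
st();tz(); s=snap('side','s22');crop(s,100,160,320,330,3.5,'s22c')
E
```

```text
40.92 [498.6 412.4  49.7] [-2.028e+00  1.000e-03 -1.441e+00] q [ 1.088  0.779  2.203  4.173  1.027 -1.722] F [-0.4 -0.4 -1.8] op 0.674
tilt deg 63.82 heading 7.4 toolx [ 0.129 -0.992 -0.001]
```

View pics/s22c.png

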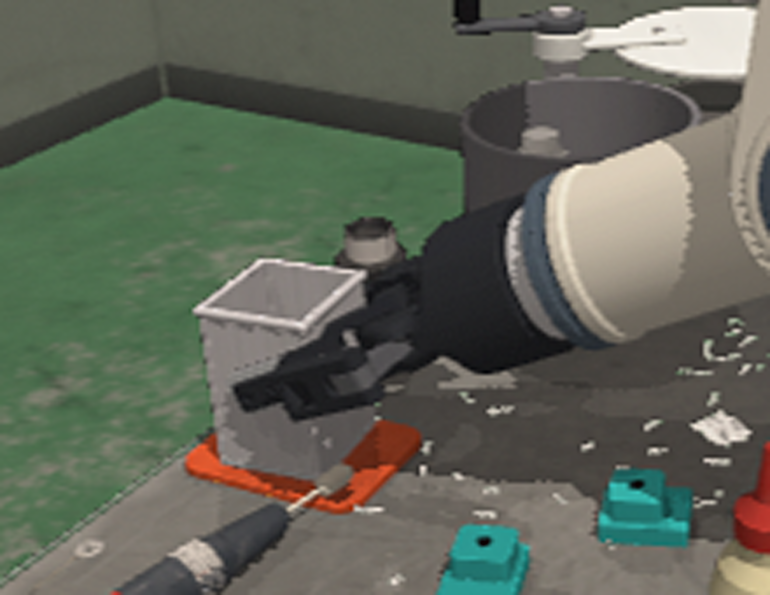

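Call:
arm_command --plan '[{"translation":[0,0.1,0.05],"twist":0,"gripper":0.5},{"translation":[0,0.2,0.1],"twist":0,"gripper":0.5},{"translation":[0,0.25,0.1],"twist":0,"gripper":0.5},{"translation":[0,0.25,0.1],"twist":0,"gripper":0.5},{"translation":[0,0.25,0.1],"twist":0,"gripper":0.5}]'

```text
clock: 41.38
eef_pos: [498.8, 412.7, 48.2]
tcp_rot: [-2.025, 0.001, -1.441]
contact_force: [-2.4, -0.3, 5.2]
opening: 0.674
```

Contact felt (+5 N up). Release slowly, then rise straight up.

Call:
arm_command --plan '[{"translation":[0,0,0],"twist":0,"gripper":0.75},{"translation":[0,0,0],"twist":0,"gripper":0.9},{"translation":[0,0,0],"twist":0,"gripper":1},{"translation":[0,0,0],"twist":0,"gripper":1},{"translation":[0,0,0],"twist":0,"gripper":1}]'

```text
clock: 41.8
eef_pos: [498.8, 412.7, 48.1]
tcp_rot: [-2.025, 0.001, -1.441]
contact_force: [-0.8, 0.7, 0.0]
opening: 1.004
```

```bash
python3 - <<'E'
from h import *
st();tz(); snap('wrist','w23'); print(w2t([0,0,110]))
E
```

```text
41.8 [498.8 412.7  48.1] [-2.025e+00  1.000e-03 -1.441e+00] q [ 1.088  0.785  2.202  4.17   1.031 -1.717] F [-0.8  0.7  0. ] op 1.004
tilt deg 63.95 heading 7.5 toolx [ 0.129 -0.992 -0.001]
[-0.01 -9.88 -4.83]
```

View pics/w23.png

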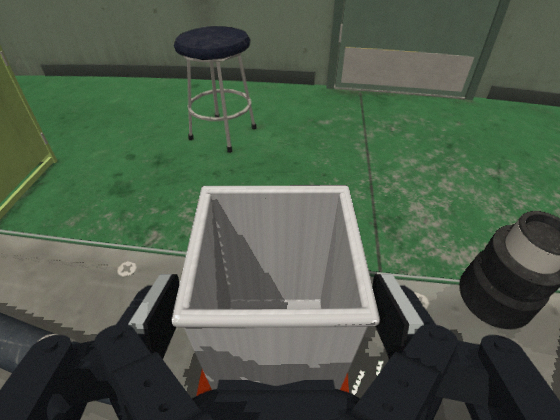

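Call:
arm_command --plan '[{"translation":[0,-2,-1],"twist":0,"gripper":1},{"translation":[0,-4,-2],"twist":0,"gripper":1},{"translation":[0,-6.5,-3.2],"twist":0,"gripper":1},{"translation":[0,-9,-4.4],"twist":0,"gripper":1},{"translation":[0,-10,-4.9],"twist":0,"gripper":1}]'

```text
clock: 42.27
eef_pos: [499.1, 413.1, 162.8]
tcp_rot: [-2.023, 0.003, -1.441]
contact_force: [0.3, 0.4, 0.8]
opening: 0.997
```

```bash
python3 - <<'E'
from h import *; from kin import *
st();tz(); 
q=np.array(sense()['qpos']);m=Rot.from_euler('xyz',sense()['tcp_rot'])
pts=[[500,330,190],[515,230,230],[520,130,260],[560,80,240]]
q,_=path(q,pts,m)
pv=np.array([531.6,34.6])
for a in (36,15,0,-20,-40,-55,-65):
    k=pv+65*np.array([np.cos(np.radians(a)),np.sin(np.radians(a))])
    q,_=path(q,[[k[0]+17,k[1]+2,142]],m)
seq(pts)
E
```

```text
42.27 [499.1 413.1 162.8] [-2.023  0.003 -1.441] q [ 1.088  0.511  2.223  4.322  0.919 -1.987] F [0.3 0.4 0.8] op 0.997
tilt deg 64.1 heading 7.5 toolx [ 0.129 -0.992 -0.003]
[500. 330. 190.] [ 0.98  0.39  2.36  4.19  0.89 -1.94] cost 0.0 maxjump 0.05 True
[515. 230. 230.] [ 0.74  0.21  2.48  3.96  0.77 -1.93] cost 0.0 maxjump 0.07 True
[520. 130. 260.] [ 0.4   0.04  2.55  3.57  0.6  -1.81] cost 0.0 maxjump 0.12 True
[560.  80. 240.] [ 0.15  0.15  2.52  3.18  0.64 -1.58] cost 0.0 maxjump 0.15 True
[601.18610463  74.8060414  142.        ] [ 0.12  0.51  2.47  3.12  0.96 -1.56] cost 0.0 maxjump 0.1 True
[611.38517871  53.42323793 142.        ] [ 0.04  0.51  2.46  3.04  0.95 -1.55] cost 0.0 maxjump 0.08 True
[613.6  36.6 142. ] [-0.01  0.51  2.45  2.98  0.95 -1.54] cost 0.0 maxjump 0.06 True
[609.68002035  14.36869068 142.        ] [-0.09  0.51  2.46  2.9   0.95 -1.52] cost 0.0 maxjump 0.08 True
[598.3928888   -5.18119463 142.        ] [-0.15  0.51  2.48  2.83  0.97 -1.52] cost 0.0 maxjump 0.07 True
[585.88246836 -16.64488288 142.        ] [-0.2   0.51  2.5   2.78  0.99 -1.52] cost 0.0 maxjump 0.05 True
[576.07018701 -22.31000616 142.        ] [-0.23  0.51  2.51  2.76  1.01 -1.52] cost 0.0 maxjump 0.03 True
[500, 330, 190] [ 8.2 -2.  -2.1] len 8.7 tw 0
[515, 230, 230] [10.1 -3.7 -1.6] len 10.9 tw 0
[520, 130, 260] [10.  -2.4 -2. ] len 10.5 tw 0
[560, 80, 240] [5.5 0.3 3.9] len 6.7 tw 0
```

```bash
python3 - <<'E'
from h import *
c=camera_model('top')
for n,p,zs in [('base L near',(398,268),(0,20)),('base L far',(402,182),(0,20)),('focus left',(416,245),(100,150,200)),('column',(437,245),(100,200,250)),('front',(430,270),(0,100))]:
    for z in zs: print(n,at(c,*p,z))
t=cv2.imread('pics/t11.png'); crop(t,380,120,520,290,3.5,'t11m'); s=cv2.imread('pics/side0.png'); crop(s,270,60,430,240,3.4,'s0m')
E
```

```text
base L near [ 243.1 -125.9    0. ]
base L near [ 243.7 -120.4   20. ]
base L far [ 486.2 -150.3    0. ]
base L far [ 482.7 -144.5   20. ]
focus left [ 303.5 -147.9  100. ]
focus left [ 302.3 -132.   150. ]
focus left [ 301.1 -116.   200. ]
column [ 302.5 -201.7  100. ]
column [ 300.1 -164.9  200. ]
column [ 298.9 -146.5  250. ]
front [ 235.9 -214.6    0. ]
front [ 239.3 -179.8  100. ]
```

View pics/t11m.png

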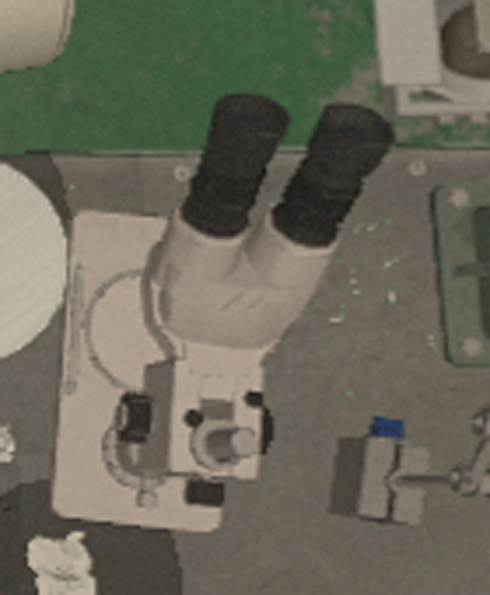

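View pics/s0m.png

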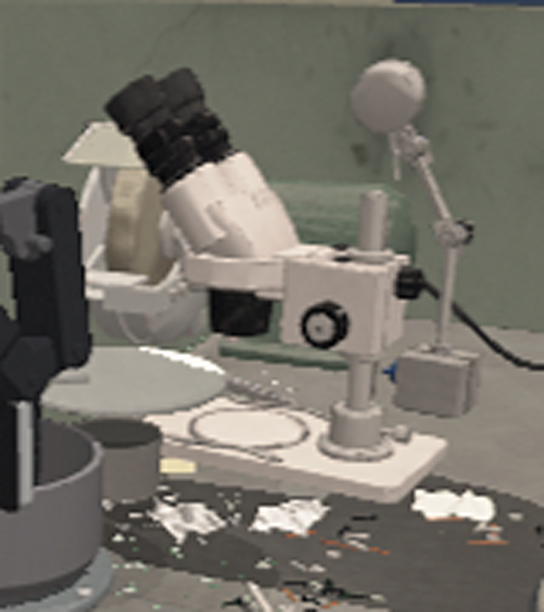

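```bash
python3 - <<'E'
from h import *
t=snap('top','t24'); crop(t,160,130,360,290,4,'t24c'); s=snap('side','s24'); crop(s,140,160,360,330,3.5,'s24c')
E
```

```text
(no output)
```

View pics/t24c.png

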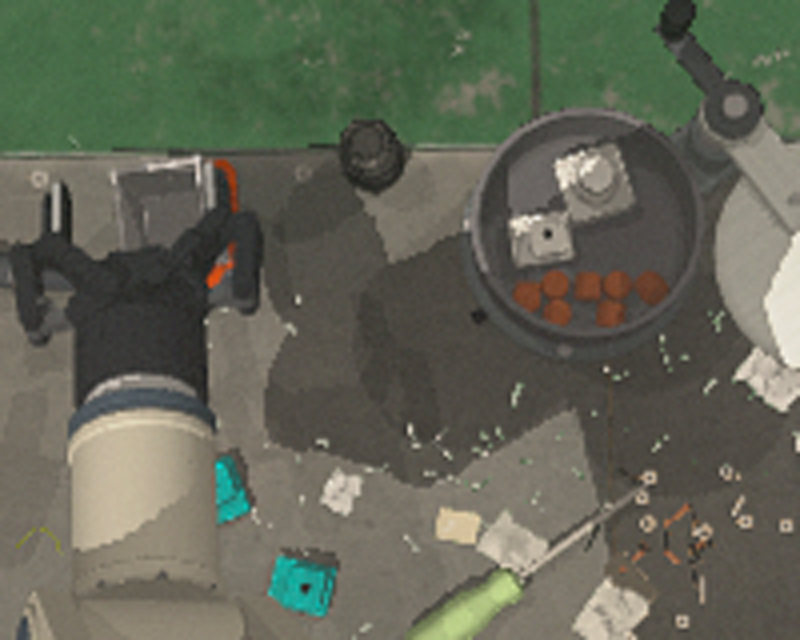

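View pics/s24c.png

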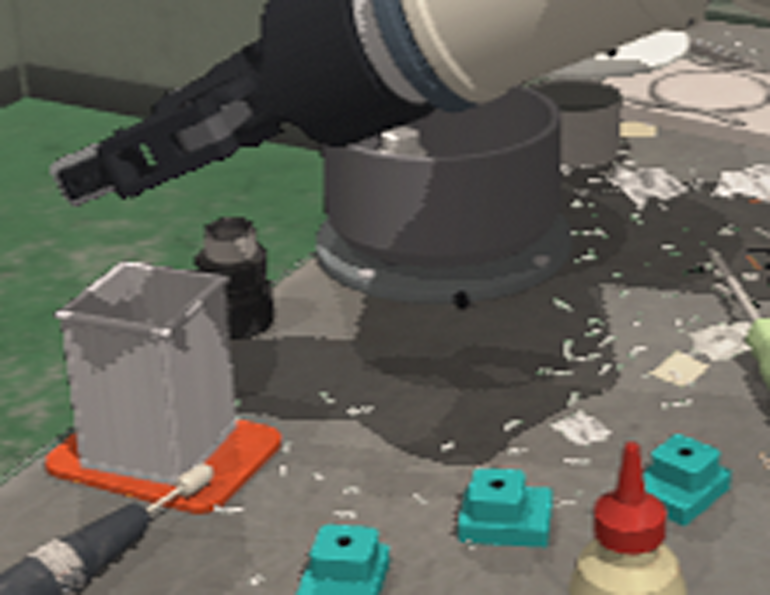

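Call:
arm_command --plan '[{"translation":[1.6,-0.6,-0.6],"twist":0,"gripper":1},{"translation":[3.3,-1.2,-1.2],"twist":0,"gripper":1},{"translation":[5,-1.7,-1.6],"twist":0,"gripper":1},{"translation":[6.6,-2,-2.1],"twist":0,"gripper":0.8},{"translation":[8.2,-2,-2.1],"twist":0,"gripper":0.8}]'

```text
clock: 42.78
eef_pos: [499.2, 329.6, 188.7]
tcp_rot: [-2.023, 0.004, -1.441]
contact_force: [0.9, 0.5, 0.1]
opening: 0.801
```

Call:
arm_command --plan '[{"translation":[2,-0.7,-0.3],"twist":0,"gripper":0.7},{"translation":[4,-1.5,-0.6],"twist":0,"gripper":0.7},{"translation":[6,-2.2,-1],"twist":0,"gripper":0.7},{"translation":[8,-3,-1.3],"twist":0,"gripper":0.7},{"translation":[10.1,-3.7,-1.6],"twist":0,"gripper":0.7}]'

```text
clock: 43.2
eef_pos: [513.7, 228.6, 227.6]
tcp_rot: [-2.025, 0.004, -1.441]
contact_force: [1.2, 0.4, 0.2]
opening: 0.697
```

Call:
arm_command --plan '[{"translation":[2,-0.5,-0.4],"twist":0,"gripper":0.7},{"translation":[4,-1,-0.8],"twist":0,"gripper":0.7},{"translation":[6,-1.5,-1.2],"twist":0,"gripper":0.7},{"translation":[8,-2,-1.6],"twist":0,"gripper":0.7},{"translation":[10,-2.4,-2],"twist":0,"gripper":0.7}]'

```text
clock: 43.62
eef_pos: [518.8, 127.4, 256.7]
tcp_rot: [-2.027, 0.003, -1.441]
contact_force: [0.3, 0.9, 0.5]
opening: 0.701
```

```bash
python3 - <<'E'
from h import *
st();tz();seq([[560,77,240],[560,77,180]])
E
```

```text
43.62 [518.8 127.4 256.7] [-2.027  0.003 -1.441] q [ 0.38   0.046  2.554  3.544  0.598 -1.794] F [0.3 0.9 0.5] op 0.701
tilt deg 63.84 heading 7.5 toolx [ 0.13  -0.992 -0.003]
[560, 77, 240] [ 5.5 -0.   3.8] len 6.7 tw 0
[560, 77, 180] [0.  5.4 2.6] len 6.0 tw 0
```

Call:
arm_command --plan '[{"translation":[1.2,0,0.8],"twist":0,"gripper":0.7},{"translation":[2.6,0,1.8],"twist":0,"gripper":0.7},{"translation":[4,0,2.8],"twist":0,"gripper":0.7},{"translation":[5.5,0,3.8],"twist":0,"gripper":0.7},{"translation":[5.5,0,3.8],"twist":0,"gripper":0.7}]'

```text
clock: 44.03
eef_pos: [560.7, 75.5, 238.1]
tcp_rot: [-2.03, 0.004, -1.443]
contact_force: [0.2, -0.3, -0.7]
opening: 0.702
```

```bash
python3 - <<'E'
from h import *
st();tz();snap('wrist','w25'); t=snap('top','t25'); crop(t,280,110,460,260,4,'t25c')
E
```

```text
44.03 [560.7  75.5 238.1] [-2.03   0.004 -1.443] q [ 0.133  0.148  2.517  3.146  0.635 -1.568] F [ 0.2 -0.3 -0.7] op 0.702
tilt deg 63.71 heading 7.4 toolx [ 0.127 -0.992 -0.004]
```

View pics/w25.png

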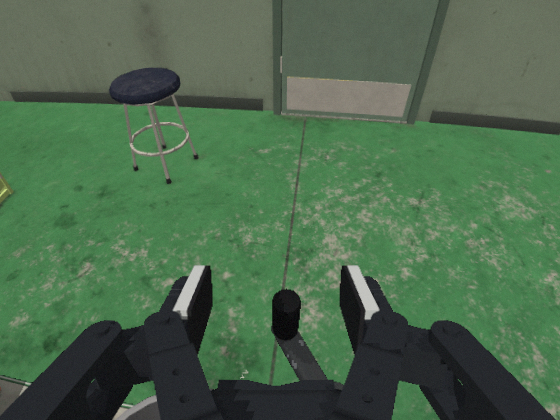

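View pics/t25c.png

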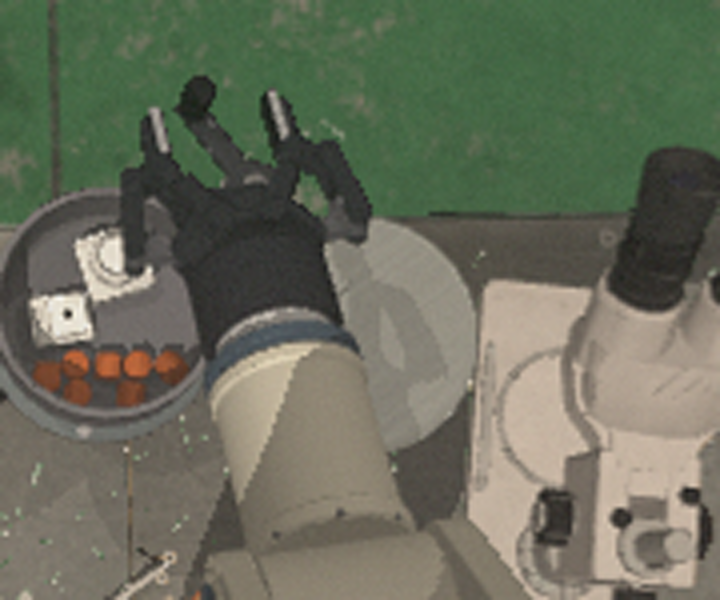

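```bash
python3 - <<'E'
from h import *; from kin import *
def tri(pt,ps):
    a=ray(camera_model('top'),*pt); b=ray(camera_model('side'),*ps)
    t=np.linalg.lstsq(np.c_[a[1],-b[1]],b[0]-a[0],rcond=None)[0]; return np.round(a[0]+a[1]*t[0]),np.round(b[0]+b[1]*t[1])
print('pole',tri((449,246),(379.4,115.9)))
print('focus knob',tri((418,239),(365,155)))
print('box top-left corner',tri((431,223),(270+285/3.4,60+262/3.4)))
q=np.array(sense()['qpos']); p,_,w=fk(q,P); print('wrist',w, proj(camera_model('top'),[w]))
m=Rot.from_euler('xyz',sense()['tcp_rot'])
qe,_=path(q,[[601,75,142],[613,37,142],[586,-17,142]],m); print(fk(qe,P)[2]); print('now->end proj',proj(camera_model('top'),[fk(qe,P)[2]]))
snap('side','s25')
E
```

```text
pole (array([ 297., -182.,  226.]), array([ 300., -181.,  226.]))
focus knob (array([ 318., -144.,  129.]), array([ 320., -144.,  129.]))
box top-left corner (array([ 354., -165.,  169.]), array([ 359., -164.,  169.]))
wrist [255.04667203  35.21749956 390.47528463] [[368.8 268.1]]
[601.  75. 142.] [ 0.12  0.51  2.47  3.13  0.95 -1.56] cost 0.0 maxjump 0.09 True
[613.  37. 142.] [-0.01  0.51  2.45  2.99  0.93 -1.54] cost 0.0 maxjump 0.07 True
[586. -17. 142.] [-0.2   0.5   2.49  2.78  0.98 -1.51] cost 0.0 maxjump 0.07 True
[281.30762849 -56.79608871 293.95614521]
now->end proj [[402.6 253.6]]
```

View pics/t25.png

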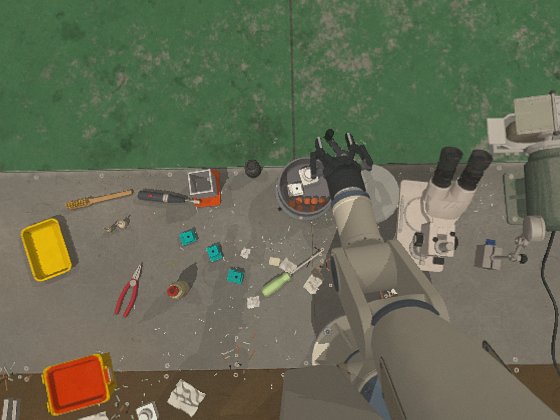

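View pics/s25.png

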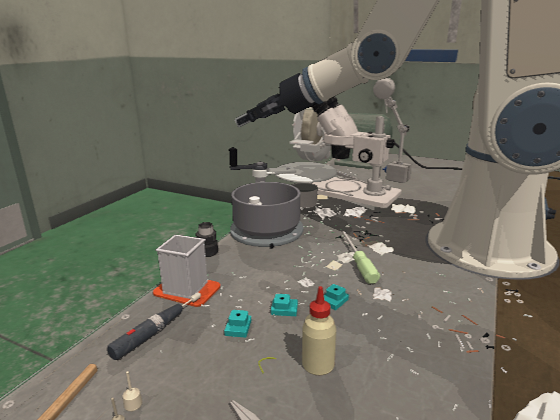

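```bash
python3 - <<'E'
from h import *
seq([[601,74.5,205],[601,74.5,143]])
E
```

```text
[601, 74.5, 205] [0.8 1.2 5.2] len 5.4 tw 0
[601, 74.5, 143] [0.  5.6 2.7] len 6.2 tw 0
```

Call:
arm_command --plan '[{"translation":[0.2,0.3,1.3],"twist":0,"gripper":0.7},{"translation":[0.4,0.6,2.8],"twist":0,"gripper":0.7},{"translation":[0.7,1.0,4.2],"twist":0,"gripper":0.7},{"translation":[0.8,1.2,5.2],"twist":0,"gripper":0.7},{"translation":[0.8,1.2,5.2],"twist":0,"gripper":0.7}]'

```text
clock: 44.6
eef_pos: [601.5, 75.7, 203.7]
tcp_rot: [-2.031, 0.004, -1.441]
contact_force: [-0.0, -0.6, -1.0]
opening: 0.695
```

```bash
python3 - <<'E'
from h import *
st();tz();w=snap('wrist','w26'); 
seq([[601,74.5,143]])
E
```

```text
44.6 [601.5  75.7 203.7] [-2.031  0.004 -1.441] q [ 0.113  0.302  2.457  3.116  0.729 -1.556] F [-0.  -0.6 -1. ] op 0.695
tilt deg 63.64 heading 7.6 toolx [ 0.13  -0.992 -0.004]
[601, 74.5, 143] [0.1 5.5 2.7] len 6.1 tw 0
```

View pics/w26.png

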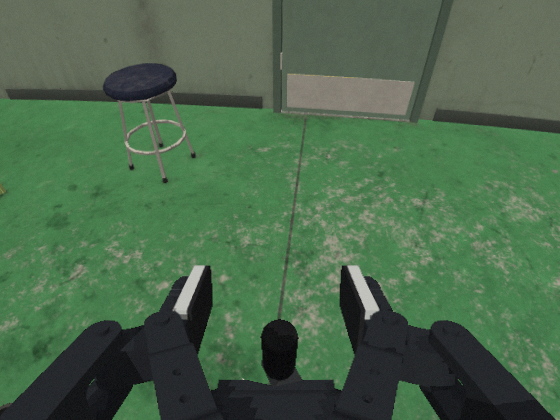

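Call:
arm_command --plan '[{"translation":[0.1,1.5,0.7],"twist":0,"gripper":0.7},{"translation":[0.1,3.0,1.4],"twist":0,"gripper":0.7},{"translation":[0.1,4.4,2.1],"twist":0,"gripper":0.6},{"translation":[0.1,5.4,2.6],"twist":0,"gripper":0.5},{"translation":[0.1,5.4,2.6],"twist":0,"gripper":0.5}]'

```text
clock: 45.07
eef_pos: [598.7, 75.3, 142.2]
tcp_rot: [-2.035, 0.003, -1.44]
contact_force: [-2.0, 0.6, 0.1]
opening: 0.502
```

```bash
python3 - <<'E'
from h import *
st();tz();w=snap('wrist','w27'); s=snap('side','s27'); crop(s,200,120,340,230,5,'s27c')
E
```

```text
45.07 [598.7  75.3 142.2] [-2.035  0.003 -1.44 ] q [ 0.112  0.5    2.474  3.118  0.939 -1.563] F [-2.   0.6  0.1] op 0.502
tilt deg 63.41 heading 7.6 toolx [ 0.131 -0.991 -0.003]
```

View pics/w27.png

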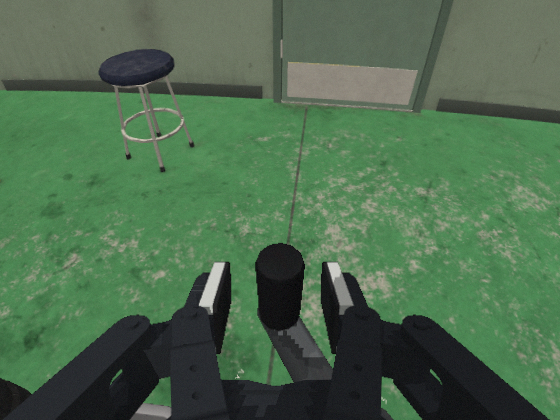

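View pics/s27c.png

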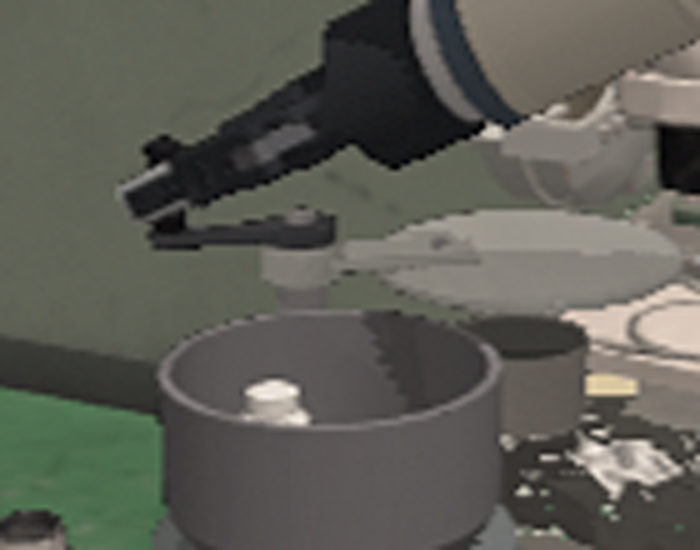

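Call:
arm_command --plan '[{"translation":[0,0,0],"twist":0,"gripper":0.35},{"translation":[0,0,0],"twist":0,"gripper":0.2},{"translation":[0,0,0],"twist":0,"gripper":0.1},{"translation":[0,0,0],"twist":0,"gripper":0.1},{"translation":[0,0,0],"twist":0,"gripper":0.1}]' --squeeze 20

```text
clock: 45.58
eef_pos: [599.6, 75.1, 145.2]
tcp_rot: [-2.03, 0.003, -1.44]
contact_force: [-4.6, -1.6, 7.2]
opening: 0.221
```

```bash
python3 - <<'E'
from h import *
st();tz()
s=sense(); p=np.array(s['eef_pos']); pv=np.array([531.6,34.6])
off=p[:2]-(pv+65*np.array([np.cos(np.radians(36.2)),np.sin(np.radians(36.2))])); print(off)
m=M()
prev=None
for a in np.arange(36.2,-70,-10):
    k=pv+65*np.array([np.cos(np.radians(a)),np.sin(np.radians(a))])+off
    v=m.T@np.array([*(k-p[:2]),0])/10
    print(round(a,1),np.round(k,1),np.round(v,2))
E
```

```text
45.58 [599.6  75.1 145.2] [-2.03   0.003 -1.44 ] q [ 0.111  0.494  2.474  3.118  0.938 -1.562] F [-4.6 -1.6  7.2] op 0.221
tilt deg 63.68 heading 7.6 toolx [ 0.13  -0.991 -0.003]
[15.52290286  2.08236497]
36.2 [599.6  75.1] [0. 0. 0.]
26.2 [605.4  65.4] [ 1.04 -0.21  0.41]
16.2 [609.5  54.8] [ 2.14 -0.33  0.65]
6.2 [611.7  43.7] [ 3.27 -0.36  0.71]
-3.8 [612.   32.4] [ 4.39 -0.31  0.6 ]
-13.8 [610.2  21.2] [ 5.48 -0.17  0.31]
-23.8 [606.6  10.5] [ 6.5   0.04 -0.14]
-33.8 [6.011e+02 5.000e-01] [ 7.41  0.34 -0.74]
-43.8 [594.   -8.3] [ 8.19  0.7  -1.48]
-53.8 [585.5 -15.8] [ 8.82  1.12 -2.32]
-63.8 [575.8 -21.6] [ 9.28  1.57 -3.25]
```

Call:
arm_command --plan '[{"translation":[0.4,-0.08,0.17],"twist":0,"gripper":0.1},{"translation":[0.8,-0.17,0.33],"twist":0,"gripper":0.1},{"translation":[1.2,-0.23,0.45],"twist":0,"gripper":0.1},{"translation":[1.65,-0.28,0.55],"twist":0,"gripper":0.1},{"translation":[2.14,-0.33,0.65],"twist":0,"gripper":0.1}]'

```text
clock: 46.0
eef_pos: [610.4, 56.1, 145.8]
tcp_rot: [-2.029, 0.003, -1.436]
contact_force: [4.8, 8.6, -2.3]
opening: 0.23
```

```bash
cat > arc.py <<'E'
from h import *
import sys
def arc(step=5):
    st();tz()
    s=sense(); p=np.array(s['eef_pos']); pv=np.array([531.6,34.6]); off=np.array([15.5,2.1])
    d=p[:2]-off-pv; a0=np.degrees(np.arctan2(d[1],d[0])); print('angle',round(a0,1),'r',round(np.linalg.norm(d),1))
    m=M()
    for k in range(1,6):
        a=np.radians(a0-step*k); q=pv+65*np.array([np.cos(a),np.sin(a)])+off
        print(round(np.degrees(a),1),np.round(m.T@np.array([*(q-p[:2]),143.5-p[2]])/10,2))
arc(float(sys.argv[1]))
E
python3 arc.py 4
```

```text
46.0 [610.4  56.1 145.8] [-2.029  0.003 -1.436] q [ 0.042  0.495  2.456  3.036  0.923 -1.545] F [ 4.8  8.6 -2.3] op 0.23
tilt deg 63.75 heading 7.8 toolx [ 0.134 -0.991 -0.003]
angle 17.0 r 66.2
13.0 [0.47 0.23 0.05]
9.0 [0.92 0.22 0.07]
5.0 [1.38 0.22 0.06]
1.0 [1.83 0.23 0.03]
-3.0 [ 2.28  0.26 -0.03]
```

```bash
python3 - <<'E'
from h import *
s=snap('side','s28'); crop(s,200,120,360,230,4.5,'s28c'); st()
E
```

```text
46.05 [610.7  55.2 145.8] [-2.029  0.003 -1.438] q [ 0.041  0.496  2.455  3.036  0.923 -1.545] F [ 4.6  4.2 -2.7] op 0.22
```

View pics/s28c.png

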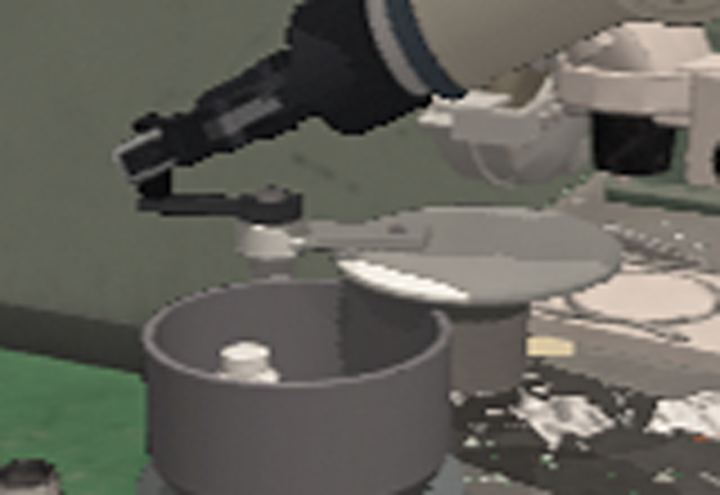

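Call:
arm_command --plan '[{"translation":[0.45,0.1,0.0],"twist":0,"gripper":0.1},{"translation":[0.9,0.1,0.0],"twist":0,"gripper":0.1},{"translation":[1.35,0.1,0.0],"twist":0,"gripper":0.1},{"translation":[1.8,0.1,0],"twist":0,"gripper":0.1},{"translation":[2.25,0.1,-0.05],"twist":0,"gripper":0.1}]'

```text
clock: 46.47
eef_pos: [613.6, 33.5, 145.8]
tcp_rot: [-2.027, 0.003, -1.435]
contact_force: [5.2, 6.7, -1.5]
opening: 0.226
```

```bash
python3 arc.py 4
```

```text
46.47 [613.6  33.5 145.8] [-2.027  0.003 -1.435] q [-0.032  0.498  2.45   2.952  0.924 -1.527] F [ 5.2  6.7 -1.5] op 0.226
tilt deg 63.86 heading 7.8 toolx [ 0.135 -0.991 -0.003]
angle -2.7 r 66.6
-6.7 [ 0.41  0.32 -0.13]
-10.7 [ 0.85  0.37 -0.24]
-14.7 [ 1.27  0.44 -0.39]
-18.7 [ 1.69  0.52 -0.56]
-22.7 [ 2.09  0.62 -0.75]
```

Call:
arm_command --plan '[{"translation":[0.42,0.1,-0.2],"twist":0,"gripper":0.1},{"translation":[0.85,0.16,-0.34],"twist":0,"gripper":0.1},{"translation":[1.27,0.23,-0.49],"twist":0,"gripper":0.1},{"translation":[1.69,0.31,-0.66],"twist":0,"gripper":0.1},{"translation":[2.1,0.41,-0.85],"twist":0,"gripper":0.1}]'

```text
clock: 46.88
eef_pos: [607.3, 12.1, 146.0]
tcp_rot: [-2.027, 0.002, -1.433]
contact_force: [3.2, 6.7, -1.3]
opening: 0.226
```

```bash
python3 arc.py 3
```

```text
46.88 [607.3  12.1 146. ] [-2.027e+00  2.000e-03 -1.433e+00] q [-0.105  0.496  2.46   2.868  0.936 -1.513] F [ 3.2  6.7 -1.3] op 0.226
tilt deg 63.87 heading 8.0 toolx [ 0.137 -0.991 -0.002]
angle -22.2 r 65.1
-25.2 [ 0.29  0.31 -0.06]
-28.2 [ 0.57  0.39 -0.23]
-31.2 [ 0.84  0.48 -0.42]
-34.2 [ 1.09  0.58 -0.62]
-37.2 [ 1.34  0.68 -0.83]
```

Call:
arm_command --plan '[{"translation":[0.29,0.08,-0.17],"twist":0,"gripper":0.1},{"translation":[0.57,0.16,-0.34],"twist":0,"gripper":0.1},{"translation":[0.84,0.25,-0.53],"twist":0,"gripper":0.1},{"translation":[1.09,0.35,-0.73],"twist":0,"gripper":0.1},{"translation":[1.34,0.45,-0.94],"twist":0,"gripper":0.1}]'

```text
clock: 47.3
eef_pos: [599.0, -2.0, 146.3]
tcp_rot: [-2.027, 0.002, -1.431]
contact_force: [0.9, 6.6, -1.3]
opening: 0.225
```

```bash
python3 arc.py 2; python3 - <<'E'
from h import *
s=snap('side','s29'); crop(s,200,120,360,230,4.5,'s29c')
E
```

```text
47.3 [599.   -2.  146.3] [-2.027e+00  2.000e-03 -1.431e+00] q [-0.157  0.494  2.473  2.811  0.949 -1.506] F [ 0.9  6.6 -1.3] op 0.225
tilt deg 63.89 heading 8.1 toolx [ 0.14  -0.99  -0.002]
angle -36.7 r 64.7
-38.7 [ 0.18  0.31 -0.01]
-40.7 [ 0.33  0.38 -0.16]
-42.7 [ 0.48  0.46 -0.31]
-44.7 [ 0.62  0.54 -0.47]
-46.7 [ 0.75  0.62 -0.64]
```

View pics/s29c.png

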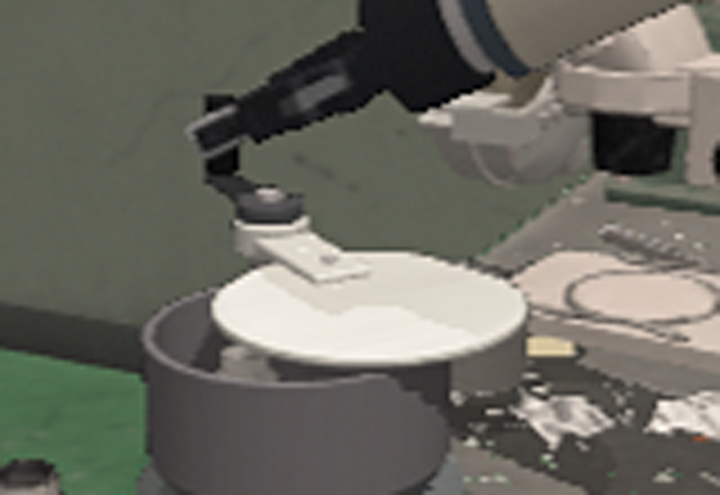

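Call:
arm_command --plan '[{"translation":[0.18,0.05,-0.13],"twist":0,"gripper":0.1},{"translation":[0.33,0.12,-0.28],"twist":0,"gripper":0.1},{"translation":[0.48,0.2,-0.43],"twist":0,"gripper":0.1},{"translation":[0.62,0.28,-0.59],"twist":0,"gripper":0.1},{"translation":[0.75,0.36,-0.76],"twist":0,"gripper":0.1}]'

```text
clock: 47.77
eef_pos: [591.6, -10.4, 146.5]
tcp_rot: [-2.027, 0.001, -1.429]
contact_force: [1.8, 6.4, -2.2]
opening: 0.228
```

```bash
python3 arc.py 1.5
```

```text
47.77 [591.6 -10.4 146.5] [-2.027e+00  1.000e-03 -1.429e+00] q [-0.191  0.493  2.484  2.775  0.96  -1.504] F [ 1.8  6.4 -2.2] op 0.228
tilt deg 63.88 heading 8.1 toolx [ 0.141 -0.99  -0.001]
angle -46.6 r 64.7
-48.1 [0.12 0.32 0.02]
-49.6 [ 0.21  0.38 -0.11]
-51.1 [ 0.3   0.45 -0.24]
-52.6 [ 0.38  0.51 -0.37]
-54.1 [ 0.47  0.58 -0.51]
```

Call:
arm_command --plan '[{"translation":[0.12,0.05,-0.11],"twist":0,"gripper":0.1},{"translation":[0.21,0.11,-0.24],"twist":0,"gripper":0.1},{"translation":[0.3,0.18,-0.37],"twist":0,"gripper":0.1},{"translation":[0.38,0.24,-0.5],"twist":0,"gripper":0.1},{"translation":[0.47,0.31,-0.64],"twist":0,"gripper":0.1}]'

```text
clock: 48.18
eef_pos: [585.3, -15.3, 146.5]
tcp_rot: [-2.027, 0.001, -1.427]
contact_force: [2.0, 6.7, -3.1]
opening: 0.224
```

```bash
python3 arc.py 1.2; python3 - <<'E'
from h import *
s=snap('side','s30'); crop(s,200,120,360,230,4.5,'s30c')
E
```

```text
48.18 [585.3 -15.3 146.5] [-2.027e+00  1.000e-03 -1.427e+00] q [-0.214  0.492  2.494  2.751  0.97  -1.504] F [ 2.   6.7 -3.1] op 0.224
tilt deg 63.88 heading 8.3 toolx [ 0.143 -0.99  -0.001]
angle -53.7 r 64.5
-54.9 [0.11 0.31 0.05]
-56.1 [ 0.17  0.37 -0.06]
-57.3 [ 0.23  0.42 -0.17]
-58.5 [ 0.28  0.47 -0.29]
-59.7 [ 0.34  0.53 -0.4 ]
```

View pics/s30c.png

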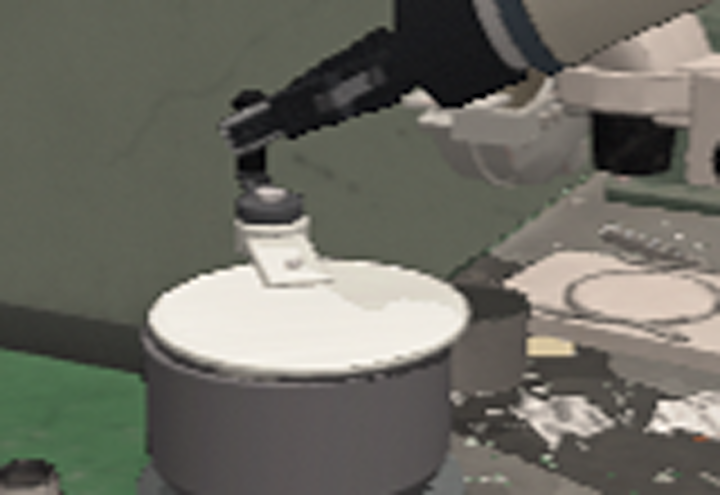

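Call:
arm_command --plan '[{"translation":[0.1,0.04,-0.08],"twist":0,"gripper":0.1},{"translation":[0.17,0.1,-0.19],"twist":0,"gripper":0.1},{"translation":[0.23,0.15,-0.3],"twist":0,"gripper":0.1},{"translation":[0.28,0.2,-0.42],"twist":0,"gripper":0.1},{"translation":[0.34,0.26,-0.53],"twist":0,"gripper":0.1}]'

```text
clock: 48.65
eef_pos: [580.2, -18.6, 146.7]
tcp_rot: [-2.026, 0.0, -1.424]
contact_force: [8.8, 9.8, -4.9]
opening: 0.227
```

```bash
python3 arc.py 1.2; python3 - <<'E'
from h import *
s=snap('side','s31'); crop(s,200,120,360,230,4.5,'s31c')
E
```

```text
48.65 [580.2 -18.6 146.7] [-2.026  0.    -1.424] q [-0.232  0.491  2.502  2.73   0.979 -1.505] F [ 8.8  9.8 -4.9] op 0.227
tilt deg 63.9 heading 8.4 toolx [ 0.146 -0.989 -0.   ]
angle -59.1 r 64.4
-60.3 [0.1  0.33 0.05]
-61.5 [ 0.15  0.39 -0.07]
-62.7 [ 0.2   0.44 -0.18]
-63.9 [ 0.24  0.5  -0.3 ]
-65.1 [ 0.28  0.56 -0.42]
```

View pics/s31c.png

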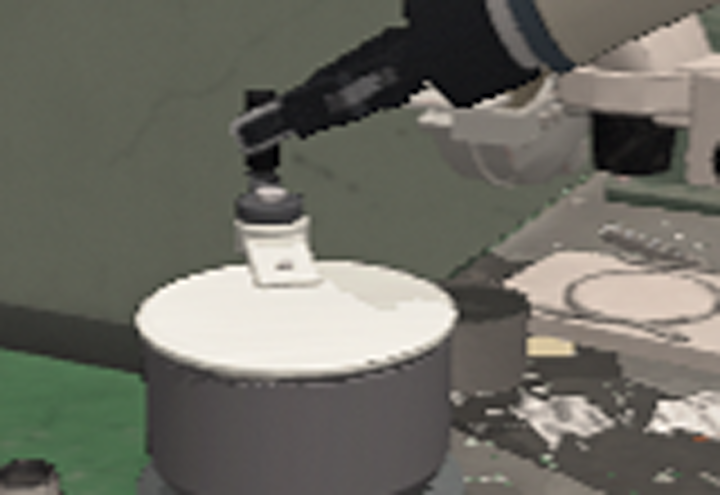

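Call:
arm_command --plan '[{"translation":[0.1,0.04,-0.09],"twist":0,"gripper":0.1},{"translation":[0.15,0.1,-0.21],"twist":0,"gripper":0.1},{"translation":[0.2,0.15,-0.32],"twist":0,"gripper":0.1},{"translation":[0.24,0.21,-0.44],"twist":0,"gripper":0.1},{"translation":[0.28,0.27,-0.56],"twist":0,"gripper":0.1}]'

```text
clock: 49.12
eef_pos: [574.9, -21.3, 146.7]
tcp_rot: [-2.026, -0.0, -1.421]
contact_force: [8.7, 8.0, -6.7]
opening: 0.221
```

```bash
python3 arc.py 1.2; python3 - <<'E'
from h import *
s=snap('side','s32'); crop(s,200,120,360,230,4.5,'s32c')
E
```

```text
49.12 [574.9 -21.3 146.7] [-2.026 -0.    -1.421] q [-0.249  0.491  2.511  2.711  0.987 -1.506] F [ 8.7  8.  -6.7] op 0.221
tilt deg 63.91 heading 8.6 toolx [ 0.149 -0.989  0.   ]
angle -64.4 r 64.3
-65.6 [0.1  0.34 0.04]
-66.8 [ 0.14  0.39 -0.08]
-68.0 [ 0.17  0.45 -0.2 ]
-69.2 [ 0.2   0.51 -0.31]
-70.4 [ 0.23  0.57 -0.43]
```

View pics/s32c.png

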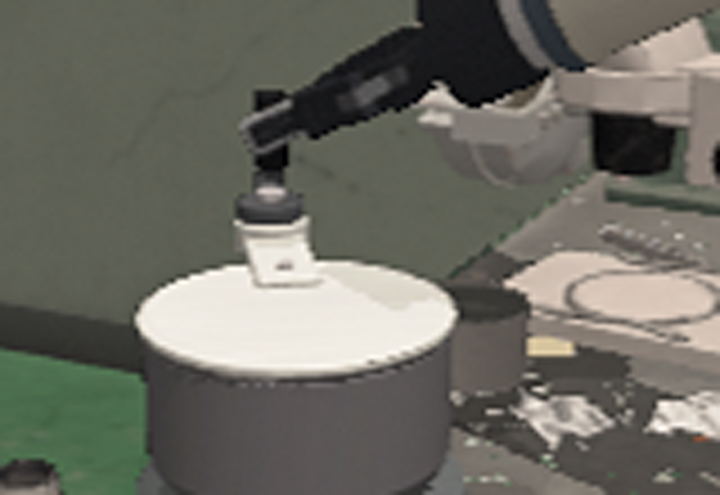

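Call:
arm_command --plan '[{"translation":[0,0,0],"twist":0,"gripper":0.3},{"translation":[0,0,0],"twist":0,"gripper":0.45},{"translation":[0,0,0],"twist":0,"gripper":0.5},{"translation":[0,0,0],"twist":0,"gripper":0.5},{"translation":[0,0,0],"twist":0,"gripper":0.5}]'

```text
clock: 49.58
eef_pos: [574.8, -21.5, 146.8]
tcp_rot: [-2.026, -0.0, -1.422]
contact_force: [1.0, 0.7, -0.7]
opening: 0.498
```

```bash
python3 - <<'E'
from h import *
st();tz();snap('wrist','w33');print(w2t([0,0,100]))
E
```

```text
49.58 [574.8 -21.5 146.8] [-2.026 -0.    -1.422] q [-0.249  0.49   2.511  2.711  0.987 -1.506] F [ 1.   0.7 -0.7] op 0.498
tilt deg 63.91 heading 8.5 toolx [ 0.149 -0.989  0.   ]
[ 0.   -8.98 -4.4 ]
```

View pics/w33.png

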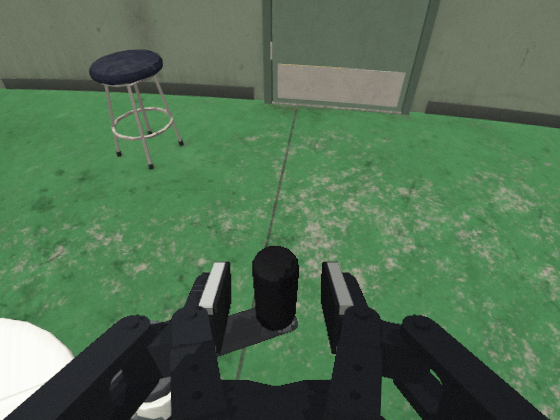

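Knob free at (276,285) between the open pads. Rise straight up clear of it.

Call:
arm_command --plan '[{"translation":[0,-1.3,-0.65],"twist":0,"gripper":0.5},{"translation":[0,-3,-1.5],"twist":0,"gripper":0.5},{"translation":[0,-5,-2.45],"twist":0,"gripper":0.5},{"translation":[0,-7,-3.4],"twist":0,"gripper":0.5},{"translation":[0,-8.9,-4.4],"twist":0,"gripper":0.5}]'

```text
clock: 50.05
eef_pos: [574.2, -21.7, 247.0]
tcp_rot: [-2.026, -0.001, -1.422]
contact_force: [0.2, 0.5, 0.2]
opening: 0.5
```

Call:
arm_command --plan '[{"translation":[0,-2,-1],"twist":0,"gripper":0.5},{"translation":[-1,-4,-2],"twist":0,"gripper":0.5},{"translation":[-3,-4.5,-2.2],"twist":0,"gripper":0.5},{"translation":[-4,-4.5,-2.2],"twist":0,"gripper":0.5},{"translation":[-4,-4.5,-2.2],"twist":0,"gripper":0.5}]'

```text
clock: 50.47
eef_pos: [567.8, 19.2, 298.1]
tcp_rot: [-2.025, -0.001, -1.421]
contact_force: [0.3, 0.4, -0.7]
opening: 0.503
```

```bash
python3 - <<'E'
from h import *
st(); s=snap('side','s34'); t=snap('top','t34'); crop(t,160,120,400,290,3.3,'t34c')
E
```

```text
50.47 [567.8  19.2 298.1] [-2.025e+00 -1.000e-03 -1.421e+00] q [-0.107 -0.022  2.456  2.597  0.455 -1.188] F [ 0.3  0.4 -0.7] op 0.503
```

View pics/s34.png

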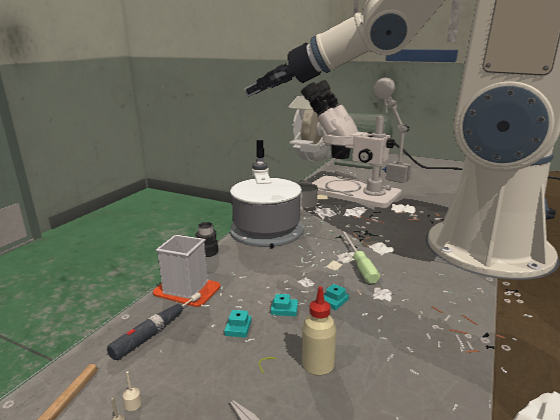

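View pics/t34c.png

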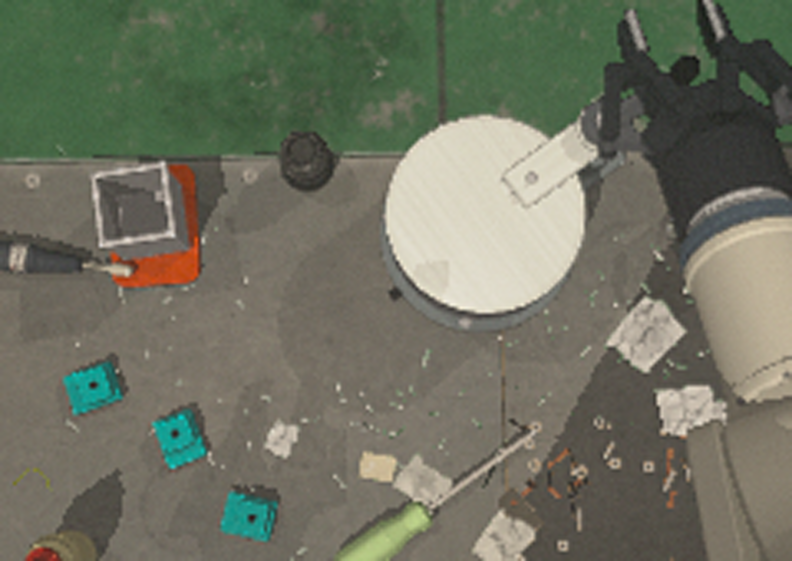

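```bash
python3 - <<'E'
from h import *
job.sign_off(); print(sense()['clock'])
E
```

```text
the job is handed in; nothing more can be done
the job is handed in; nothing more can be done
```

The job is done and handed in at about 50.6 s, well inside the 192 s limit. I have no verdict back.

- **Parts:** insert_a and al_part were the only aluminium parts I could find on the bench, and both are in the bowl. The turquoise look-alikes, the eyepiece, the tin and the rest were left alone. al_part was shifted inside the bowl between two of my pictures, probably by the announced knock. It stayed in the bowl.
- **Stones:** 7 stones were counted in the bowl after the pour. None lay outside it in the top and side pictures, and the cup was seen empty.
- **Cup:** it stands upright on its pad again. Its lip lies within about 1 pixel (roughly 2 mm) of where it was at the start.
- **Cover and crank:** at the stop the tangential force rose from about 5 N to about 12 N. The cover then stayed still, centred over the bowl, while I turned the crank on by 5 to 7 degrees at most. The knob was released and the gripper moved clear.

**What could count against the run:**
- The moves only allow a turn about the tool's own axis, so I tilted the tool by pushing it repeatedly past the arm's full reach. During that, joint 3 sat at its lower limit and read 0.058 to 0.059 rad, against the stated 0.06.
- A brief sideways force of about 12 N appeared while insert_a was being set into the bowl.
- The wrist and top cameras disagreed by up to about 7 mm on positions. I settled that with close views before each grasp.

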